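# Clamp the battens in the drilling rack

## Task

Clamp every wooden batten on the bench in the drilling rack, each in a clamp of its own (any clamp): lay it flat and straight along the clamp's stained track, centred under the foot, with one end up against the end stop. Turn that clamp's knob clockwise until the foot just touches the wood, then a quarter of a turn more - no more, or the clamp is overtightened. Leave the tape measure and the tin alone.

Things in the scene. Friction and masses are not known exactly. Their poses are not given: they have to be found in the camera images.
- batten_a: loose straight wooden batten, 220 x 34 x 20 mm thick, plain pale wood, lies on the bench to the right of the rack (may be absent). Origin at the centre of its underside; x along its length (both ends alike), z up
- batten_b: loose straight wooden batten, 220 x 34 x 23 mm thick, plain pale wood, lies on the bench to the right of the rack (may be absent). Origin at the centre of its underside; x along its length (both ends alike), z up
- batten_c: loose straight wooden batten, 220 x 34 x 26 mm thick, plain pale wood, lies on the bench to the right of the rack (may be absent). Origin at the centre of its underside; x along its length (both ends alike), z up
- clamp1_spot (a point): left clamp: point on its screw axis, straight under the foot, on the top of the rack's base (18 mm above the bench) that the batten lies on. x points along the clamp's stained track to its end stop, z up. The stop's flat face is 30 mm beyond this point in +x; the stop's post carries an arm that overhangs to 20 mm this side of the screw axis, 60 to 78 mm above this point
- clamp1_grip (a point): left clamp: middle of the black bar-shaped knob, on the screw axis; the bar is 50 mm long (point's x), 12 mm wide (y), 22 mm high; grip it across the 12 mm. It sinks with the screw; 127 mm above the spot at knob 0
- clamp1_knob (a joint): left clamp: angle of the knob in rad, grows clockwise seen from above, which drives screw, knob and foot down 24 mm per turn (3.82 mm per rad); range 0 to 12; stays where it is left (friction 0.12 N m). At 0 the foot's underside is 36 mm above the spot; starts at 0 to 0.75
- clamp1_foot (a joint): left clamp: how far its foot (steel disc, 24 mm across) is pushed up against its spring (2 N/mm), m: 0 while the foot hangs free, then it grows as the screw goes on down after the foot has touched (6 mm per quarter turn); stop at 12 mm
- clamp2_spot (a point): middle clamp: point on its screw axis, straight under the foot, on the top of the rack's base (18 mm above the bench) that the batten lies on. x points along the clamp's stained track to its end stop, z up. The stop's flat face is 30 mm beyond this point in +x; the stop's post carries an arm that overhangs to 20 mm this side of the screw axis, 60 to 78 mm above this point
- clamp2_grip (a point): middle clamp: middle of the black bar-shaped knob, on the screw axis; the bar is 50 mm long (point's x), 12 mm wide (y), 22 mm high; grip it across the 12 mm. It sinks with the screw; 127 mm above the spot at knob 0
- clamp2_knob (a joint): middle clamp: angle of the knob in rad, grows clockwise seen from above, which drives screw, knob and foot down 24 mm per turn (3.82 mm per rad); range 0 to 12; stays where it is left (friction 0.12 N m). At 0 the foot's underside is 36 mm above the spot; starts at 0 to 0.75
- clamp2_foot (a joint): middle clamp: how far its foot (steel disc, 24 mm across) is pushed up against its spring (2 N/mm), m: 0 while the foot hangs free, then it grows as the screw goes on down after the foot has touched (6 mm per quarter turn); stop at 12 mm
- clamp3_spot (a point): right clamp: point on its screw axis, straight under the foot, on the top of the rack's base (18 mm above the bench) that the batten lies on. x points along the clamp's stained track to its end stop, z up. The stop's flat face is 30 mm beyond this point in +x; the stop's post carries an arm that overhangs to 20 mm this side of the screw axis, 60 to 78 mm above this point
- clamp3_grip (a point): right clamp: middle of the black bar-shaped knob, on the screw axis; the bar is 50 mm long (point's x), 12 mm wide (y), 22 mm high; grip it across the 12 mm. It sinks with the screw; 127 mm above the spot at knob 0
- clamp3_knob (a joint): right clamp: angle of the knob in rad, grows clockwise seen from above, which drives screw, knob and foot down 24 mm per turn (3.82 mm per rad); range 0 to 12; stays where it is left (friction 0.12 N m). At 0 the foot's underside is 36 mm above the spot; starts at 0 to 0.75
- clamp3_foot (a joint): right clamp: how far its foot (steel disc, 24 mm across) is pushed up against its spring (2 N/mm), m: 0 while the foot hangs free, then it grows as the screw goes on down after the foot has touched (6 mm per quarter turn); stop at 12 mm
- rack: fixed drilling rack: plywood base, 250 x 264 mm, top 18 mm above the bench, with three screw clamps 110 mm apart side by side, each with a dark stained track 34 mm wide, a steel post 36 mm wide as end stop, and an arm 36 mm wide that carries the screw. Origin on the bench, 55 mm before the middle screw; x along the tracks to the stops; base from x -135 to +115 mm
- tape_measure: yellow tape measure, 34 x 71 x 64 mm, behind the battens; leave it alone. Origin under its centre
- screw_tin: round grey tin, 68 mm across, 39 mm high, behind the battens; leave it alone. Origin under its centre

How it is judged:
By the outcome, as a careful person would: the job done as asked, in the order asked, and still so for the second after the job is handed in, with the robot touching nothing.
Of batten_a, batten_b, batten_c only 2 to 3 are there at a start; the rules pass over those that are not, and their reading is None.
At some moment in a run one of batten_a, batten_b, batten_c may be knocked a few centimetres aside while the robot is not near it.
Once in a run the grip may slacken for a moment while it holds something.
It also fails if it takes over 210 s, if anything falls off the work surface, if the arm or the gripper's body presses on something with over 40 N, if the wrist force passes 120 N, or if a joint passes its speed limit or range.

## Robot

A 7-joint arm with a two-finger parallel gripper is mounted at the origin on a cart in front of the work surface, level with it; the furniture and walls round the work are solid. World frame = base frame: x ahead of the robot, y to its left, z up, the work surface at z = 0. Lengths are in m, angles in rad, forces in N, time in s.
With the tool pointing down it reaches from about 0.425 to 0.875 m from the base axis. Payload 8.4 kg.
Tool frame: the origin (TCP) lies midway between the tips of the shut fingers; the grasp point (between the pads) lies manip.tcp_to_grasp behind it (manip.tcp_to_grasp is the distance from the TCP to the grasp point, in m); y points along the fingers, x is the direction in which the jaws open and shut, and the axes are right-handed (so a half turn about y gives the same grasp; the last joint's range is limited). The gripper opens to 85 mm and grips with 20 to 120 N. Pads are 22 mm wide; open, the fingers measure 114 mm over their backs; the gripper's body (76 mm by 85 mm) begins 54 mm behind the grasp point. The pads swing forward as they close: fully open they stand 13 mm farther back than shut.
Start: joints at [1.121, 0.333, 0.04, 1.465, -0.013, 1.343, -0.059], TCP at [0.223, -0.61, 0.192] pointing down, gripper open.
Joint ranges: [-2.58, 2.58], [-0.38, 2.09], [-1.3, 1.39], [0.25, 2.4], [-1.5, 4.64], [0.08, 2.09], [-2.65, 2.65]. Speed limits (rad/s): [2.22, 2.22, 2.79, 2.79, 3.14, 3.14, 3.14].

## Interface

Orientations are given as a unit quaternion [w, x, y, z].
In Python, from rig import manip gives the robot as it stands. The module is installed in compiled form; this text tells all that it offers.
- The arm moves only by the shell command python3 -m pendant 'ROWS' [FORCE]. ROWS is JSON, a list of rows, each an object with "offset": the shift along the tool's x, y, z in cm, a list of three; "spin": the turn about the tool's y in rad; "gripper": the gripper's target within -1 to 1 (shut at 1, half-way at 0, fully open at -1). In form: [{"offset": [tx, ty, tz], "spin": spin, "gripper": gripper}, ...]. A call has 1 to 12 rows; each row is the pose to reach, as a shift and turn from the pose commanded when the call began, along the tool's axes at that moment; what a row does not reach only later rows make up. A row lasts 1/10 s, in which the tool goes at most 50 mm and 8.59 degrees, less where a joint would pass 70% of its speed; a pose out of reach is approached as far as the arm can. A call with a gripper value outside its range is refused whole. The fingers move at their own pace and stop on an object; FORCE is the grip in N (left out, the last holds). Time passes only in rows, so rows that repeat a pose let the fingers close. It gives the time, the measured TCP pose, the force and the opening at its end, in the units of the state.
- manip.observe(): the state, without advancing time (a new reading comes with each control period).
- manip.grab_frame(name): name is "scene" or "top" or "wrist"; returns a dict with "img" (420x560x3 uint8, red, green, blue), "K" (3x3 intrinsics, pixels), "R" (3x3) and "t" (3): a world point X has camera coordinates R X + t. Camera axes: x right, y down, z forward; pixel columns grow to the right and rows downward; lengths in m; the calibration is good to about 2 mm. A picture is of the moment at which its call begins. There is no depth.
- manip.sign_off(): hands the job in, once; it reports no verdict.
Trained networks look in the newest picture that a camera, given by its name, has taken for a name from the list of things; names that differ only in an ending like _2 or _b are one class to them, and where a whole thing is asked for, a point or a joint stands for the part that bears it (a point fixed in the world has none). Each returns a list of dicts, best first, with "p" (0 to 1); they miss things now and then, are a little off and sometimes report something else, mostly with a low value. They report only what shows in the picture. A call takes as long as a camera call.
- manip.find_in(camera, name): "uv" ([column, row] in pixels, amid what is visible of it).
The state is a dict: "time": time; "qpos": joint angles; "qd": joint speeds; "tau": joint torques, N m; "ee_pos": TCP position; "eef_rot": TCP orientation; "contact_force": force on the tool from outside, world axes, zero at the start; "torque": the same for the moment, N m; "grip_width": opening from 0.0 (shut) to 1.0 (fully open).
Only numpy, scipy, OpenCV 4.12 (cv2) and the standard library are available. Lean on these libraries where they do the work, as an engineer would, in place of code of your own. Each camera call takes 0.05 s, during which the arm holds its last target.

## Working session

There is one attempt and no reset: what is moved stays moved. The work goes in short steps, Python scripts to look and compute and a shell command to move; the robot and the scene stay as the last step left them, time stands still between calls to the robot, and variables do not carry over. Pictures are saved under pics/ and viewed, and the job is handed in when it is done.

```bash
mkdir -p pics; ls; python3 - <<'E'
from rig import manip
import cv2
print([a for a in dir(manip) if not a.startswith('_')], manip.tcp_to_grasp)
s=manip.observe(); print(s)
for n in ["scene","top","wrist"]:
    f=manip.grab_frame(n); cv2.imwrite(f"pics/{n}0.png",f["img"][:,:,::-1]); print(n,f["K"].tolist(),f["R"].round(4).tolist(),f["t"].round(4).tolist())
    for k in ["batten_a","clamp1_knob","rack","tape_measure","screw_tin"]:
        print(k,[(d["uv"],round(d["p"],2)) for d in manip.find_in(n,k)])
E
```

```text
pics
['IKError', 'find_in', 'grab_frame', 'observe', 'sign_off', 'tcp_to_grasp'] 0.0187
{'time': 0.0, 'qpos': array([ 1.12079473,  0.33392522,  0.03987664,  1.46630879, -0.0134095 ,
        1.34331782, -0.05853277]), 'qd': array([-0.00080324,  0.0006942 ,  0.00096402, -0.00116309, -0.00063324,
        0.00046609,  0.00032799]), 'tau': array([-7.68295558e-05, -6.58537745e+01,  1.36535648e+00, -4.05574393e+01,
        1.66513963e-02,  1.24827528e-02,  7.36283755e-05]), 'ee_pos': array([ 0.22315362, -0.60991038,  0.19099376]), 'eef_rot': array([ 0.57987963, -0.57925702,  0.40560411, -0.40458154]), 'contact_force': array([ 0.22868688, -1.01688315, -0.39104707]), 'torque': array([-0.02005978,  0.08913086,  0.0343169 ]), 'grip_width': 0.9974714751045881}
scene [[522.8267625718601, 0.0, 270.2421681807517], [0.0, 522.8267625718601, 202.70101505285194], [0.0, 0.0, 1.0]] [[-0.803, -0.5956, 0.0223], [-0.2737, 0.3352, -0.9015], [0.5295, -0.73, -0.4321]] [0.5214, 0.2101, 0.8804]
batten_a [([328.7, 241.3], 0.75), ([235.7, 277.9], 0.7), ([358.7, 227.3], 0.58)]
clamp1_knob [([170.1, 228.6], 0.61)]
r
[... 223 characters left out ...]
, 216.24181671489978], [0.0, 0.0, 1.0]] [[-0.0304, -0.9988, -0.0396], [-0.9924, 0.0348, -0.1176], [0.1189, 0.0357, -0.9923]] [0.1634, 0.5592, 0.8954]
batten_a [([363.8, 259.1], 0.93), ([390.0, 252.0], 0.8), ([329.3, 252.6], 0.57)]
clamp1_knob [([169.4, 204.5], 0.79), ([222.6, 203.0], 0.18)]
rack [([225.7, 238.3], 0.66)]
tape_measure [([276.2, 203.3], 0.48), ([168.2, 204.6], 0.43)]
screw_tin [([335.8, 167.0], 0.68)]
wrist [[337.1655804659646, 0.0, 282.0971722472456], [0.0, 337.1655804659646, 200.8228486192225], [0.0, 0.0, 1.0]] [[0.3433, -0.9392, 0.0], [-0.8933, -0.3266, 0.3088], [-0.29, -0.1061, -0.9511]] [-0.6498, -0.04, 0.381]
batten_a []
clamp1_knob []
rack []
tape_measure []
screw_tin []
```

View pics/scene0.png

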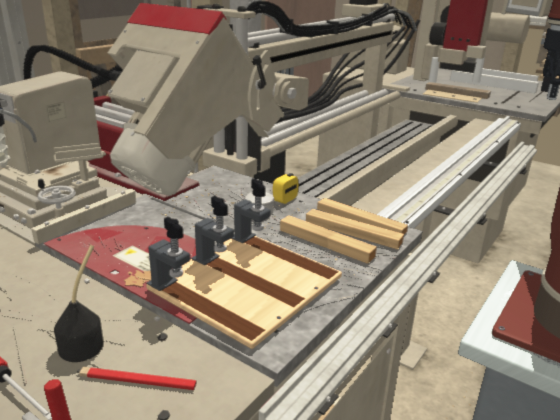

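View pics/top0.png

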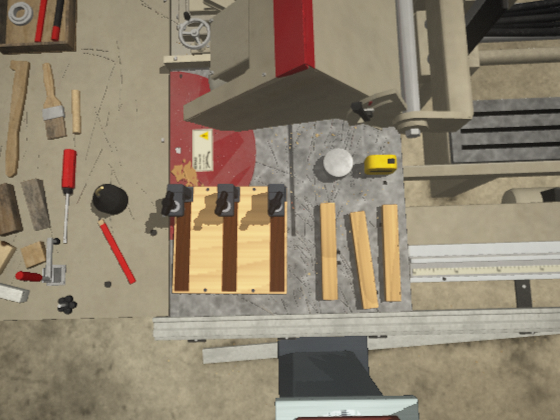

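The scene shows three battens: in the top view around (328,252), (363,260) and (391,253). The rack is at (230,240) with the stops at the far side, and the knobs are at (170–275, 200). A machine head overhangs beyond the rack. Next I enlarge the views to get positions.

```bash
cat > h.py <<'E'
import numpy as np, cv2
from rig import manip
def ray(f,uv):
    d=f["R"].T@np.linalg.inv(f["K"])@np.array([uv[0],uv[1],1.0]); c=-f["R"].T@f["t"]; return c,d
def onz(f,uv,z):
    c,d=ray(f,uv); return c+d*(z-c[2])/d[2]
def proj(f,X):
    p=f["R"]@np.asarray(X,float)+f["t"]; p=f["K"]@p; return p[:2]/p[2]
def crop(f,name,x0,y0,x1,y1,s):
    im=cv2.resize(f["img"][y0:y1,x0:x1,::-1],None,fx=s,fy=s,interpolation=cv2.INTER_CUBIC); cv2.imwrite("pics/"+name,im)
E
python3 - <<'E'
from h import *
f=manip.grab_frame("top"); crop(f,"t1.png",150,140,420,320,2.9)
g=manip.grab_frame("scene"); crop(g,"s1.png",130,160,420,350,2.7)
print(proj(f,[0,0,0]), onz(f,(0,0),0), onz(f,(390,210),.02), -f["R"].T@f["t"])
E
```

```text
[350.52163375 471.53196849] [1.16006002 0.84711372 0.        ] [ 0.5714253  -0.11701091  0.02      ] [0.45350446 0.11173989 0.96067886]
```

View pics/t1.png

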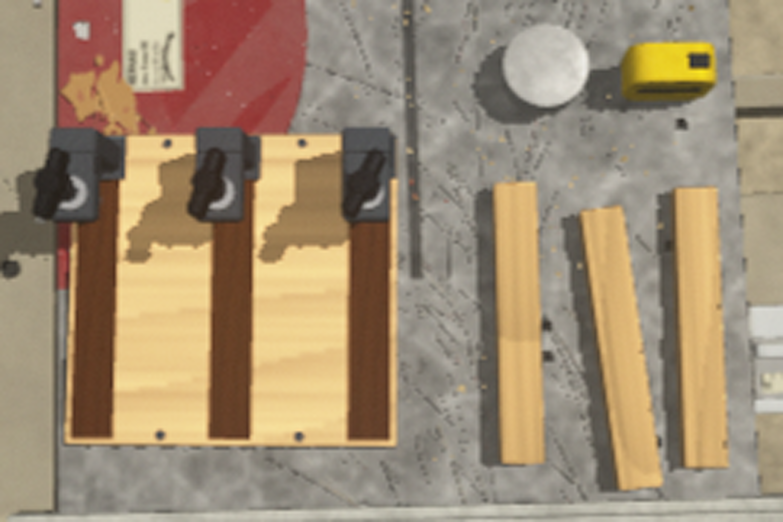

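View pics/s1.png

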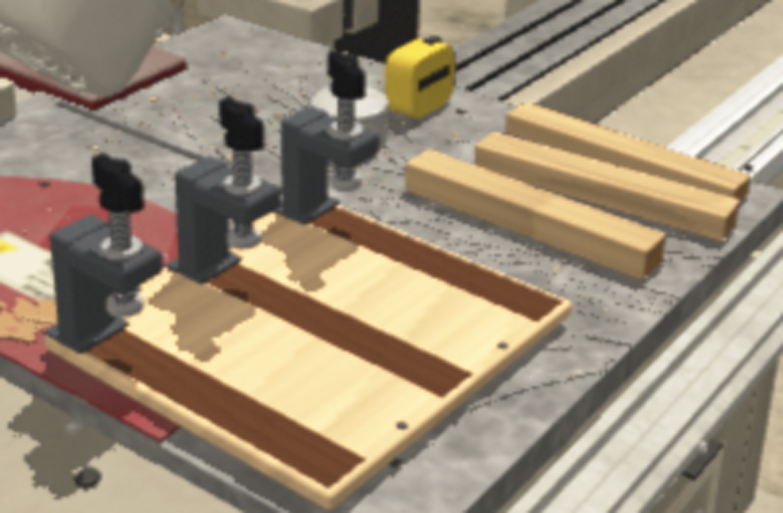

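```bash
python3 - <<'E'
from h import *
from scipy.spatial.transform import Rotation as Ro
f=manip.grab_frame("top"); g=manip.grab_frame("scene")
P=lambda a:(150+a[0]/2.9-.0,140+a[1]/2.9)
S=lambda a:(130+a[0]/2.7,160+a[1]/2.7)
for n,a,z in [("BL",(65,443),.018),("BR",(397,445),.018),("FR",(397,180),.018),("trk1",(93,437),.018),("trk2",(230,437),.018),("trk3",(368,438),.018),("t1far",(98,215),.018),("t2far",(231,222),.018),("t3far",(369,222),.018)]:
    print(n,onz(f,P(a),z)[:2].round(4))
for n,a,z in [("BL",(330,503),.018),("BR",(570,305),.018)]:
    print("scene",n,onz(g,S(a),z)[:2].round(4))
R=Ro.from_quat(np.roll(manip.observe()["eef_rot"],-1)).as_matrix(); print(R.round(3))
# battens seg
hsv=cv2.cvtColor(f["img"],cv2.COLOR_RGB2HSV)
m=cv2.inRange(hsv,(8,60,110),(28,200,255)); m[:,:300]=0; m[:190]=0;m[315:]=0;m[:,405:]=0
n,l,st,c=cv2.connectedComponentsWithStats(m)
for i in range(1,n):
    if st[i,4]>300:
        ys,xs=np.where(l==i); r=cv2.minAreaRect(np.c_[xs,ys].astype(np.float32)); bp=cv2.boxPoints(r)
        w=np.array([onz(f,p,.023)[:2] for p in bp]); print(st[i],r); print(w.round(3).tolist(), w.mean(0).round(4))
E
```

```text
BL [0.3979 0.3888]
BR [0.3891 0.1261]
FR [0.5988 0.1191]
trk1 [0.402  0.3664]
trk2 [0.3989 0.2574]
trk3 [0.3951 0.1487]
t1far [0.579  0.3618]
t2far [0.5695 0.2537]
t3far [0.5656 0.1426]
scene BL [0.3926 0.3927]
scene BR [0.3868 0.1311]
[[ 0.344 -0.     0.939]
 [-0.939  0.     0.344]
 [-0.    -1.    -0.   ]]
[ 320  202   18   98 1522] ((328.5439453125, 250.5821533203125), (97.26803588867188, 15.60509204864502), 88.40885925292969)
[[0.595, 0.044], [0.595, 0.008], [0.374, 0.013], [0.374, 0.047]] [0.4845 0.028 ]
[ 381  204   21   98 1528] ((391.2886962890625, 252.50994873046875), (97.5978775024414, 16.182090759277344), 87.30571746826172)
[[0.585, -0.096], [0.586, -0.133], [0.366, -0.129], [0.365, -0.093]] [ 0.4756 -0.1131]
[ 349  211   30   98 1531] ((363.7168273925781, 259.46795654296875), (97.9258804321289, 15.828221321105957), 81.59663391113281)
[[0.569, -0.022], [0.573, -0.058], [0.355, -0.078], [0.35, -0.043]] [ 0.4619 -0.0502]
```

```bash
cat > rackfit.py <<'E'
from h import *
from scipy.optimize import minimize
def fit(f,x0,show=None):
    img=f["img"].astype(float)
    hsv=cv2.cvtColor(f["img"],cv2.COLOR_RGB2HSV)
    def corners(p,rect):
        x,y,th=p; c,s=np.cos(th),np.sin(th); R=np.array([[c,-s],[s,c]])
        return np.array([proj(f,np.r_[R@q+[x,y],.018]) for q in rect])
    tr=[[(-130,o-17),(10,o-17),(10,o+17),(-130,o+17)] for o in (-110,0,110)]
    tr=[np.array(t)/1000 for t in tr]
    gray=cv2.cvtColor(f["img"],cv2.COLOR_RGB2GRAY).astype(float)
    dark=((gray<95)&(hsv[...,1]>90)).astype(float)
    # soft: use mean contrast between inside and outside bands along edges
    def sample(p,q):
        uv=corners(p,q).astype(np.float32)
        return cv2.remap(gray.astype(np.float32),uv[:,0].reshape(1,-1),uv[:,1].reshape(1,-1),cv2.INTER_LINEAR).ravel()
    xs=np.linspace(-.12,-.03,46)
    fr=np.linspace(-.128,.128,80)
    def cost(p):
        tot=0
        for o in (-.11,0,.11):
            for w in (np.arange(-.016,.0161,.002)):
                tot+=sample(p,np.c_[xs,np.full(46,o+w)]).mean()
            for w in (.019,.021,.023):
                for sgn in (-1,1):
                    if abs(o+sgn*w)>.131: continue
                    tot-=2*np.minimum(sample(p,np.c_[xs,np.full(46,o+sgn*w)]),170).mean()
        return tot
    best=minimize(cost,x0,method="Nelder-Mead",options=dict(initial_simplex=np.array([x0,x0+[.01,0,0],x0+[0,.008,0],x0+[0,0,.03]]),xatol=1e-5,fatol=1e-3))
    return best.x,best.fun
if __name__=="__main__":
    x0=np.array([.526,.2555,-.03])
    for n in ("top","scene"):
        f=manip.grab_frame(n); p,v=fit(f,x0); print(n,p.round(4),v)
        im=cv2.resize(f["img"][:,:,::-1],None,fx=3,fy=3,interpolation=cv2.INTER_CUBIC)
        c,s=np.cos(p[2]),np.sin(p[2])
        W=lambda q,z:proj(f,[c*q[0]-s*q[1]+p[0],s*q[0]+c*q[1]+p[1],z])
        def poly(q,z,col):
            a=np.array([(W(k,z)+.5)*3 for k in q]).astype(int); cv2.polylines(im,[a],True,col,1)
        poly([(-.135,-.132),(.115,-.132),(.115,.132),(-.135,.132)],.018,(255,0,0))
        for o in (-.11,0,.11):
            poly([(-.135,o-.017),(.085,o-.017),(.085,o+.017),(-.135,o+.017)],.018,(0,255,0))
            poly([(.085,o-.018),(.035,o-.018),(.035,o+.018),(.085,o+.018)],.096,(0,0,255))
        im=im[540:920,480:900] if n=="top" else im[500:1040,400:1060]
        cv2.imwrite(f"pics/fit_{n}.png",im)
E
python3 rackfit.py
```

```text
top [ 0.525   0.2544 -0.0327] -1474.2117919921875
scene [ 0.5279  0.2521 -0.0309] -896.0186157226562
```

View pics/fit_top.png

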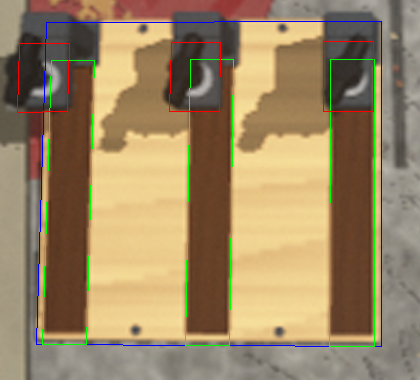

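View pics/fit_scene.png

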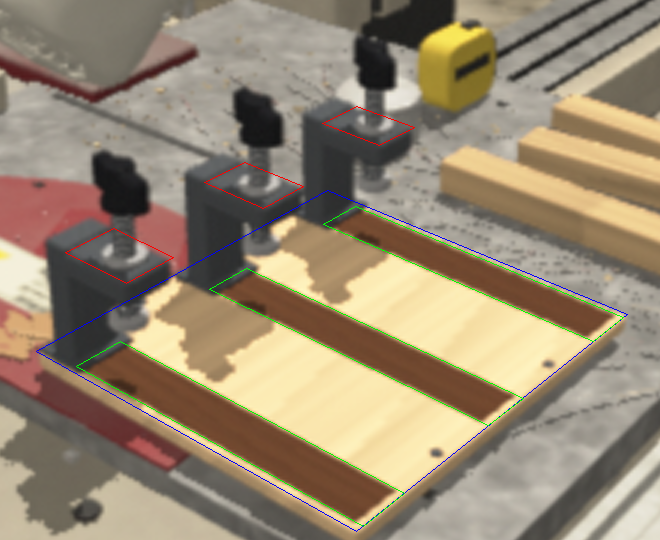

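```bash
cat > plan.py <<'E'
import sys
from h import *
from scipy.spatial.transform import Rotation as Ro
# usage: plan.py x y z yaw_of_tool_x  (world)  -> offset cm, spin from measured pose
def plan(x,y,z,yaw):
    s=manip.observe(); R=Ro.from_quat(np.roll(s["eef_rot"],-1)).as_matrix()
    d=R.T@(np.array([x,y,z])-s["ee_pos"])*100
    cur=np.arctan2(R[1,0],R[0,0]); sp=-(yaw-cur)
    sp=(sp+np.pi)%(2*np.pi)-np.pi
    return d.round(2),round(sp,3),cur
if __name__=="__main__":
    a=list(map(float,sys.argv[1:]))
    s=manip.observe(); print("t",round(s["time"],1),"pos",s["ee_pos"].round(4),"F",s["contact_force"].round(1),"w",round(s["grip_width"],3),"q7",s["qpos"][6].round(2))
    d,sp,cur=plan(*a); print("offset",d.tolist(),"spin",sp,"curyaw",round(cur,3))
E
python3 plan.py .5 -.3 .2 1.55; python3 plan.py .465 .026 .2 1.55
```

```text
t 1.2 pos [ 0.2233 -0.6104  0.1919] F [ 0.2 -0.4 -0.3] w 1.001 q7 -0.06
offset [-19.64, -0.81, 36.65] spin -2.77 curyaw -1.22
t 1.2 pos [ 0.2233 -0.6104  0.1919] F [ 0.2 -0.4 -0.3] w 1.001 q7 -0.06
offset [-51.46, -0.81, 44.56] spin -2.77 curyaw -1.22
```

```bash
python3 -m pendant '[{"offset":[-2,0,4],"spin":-0.14,"gripper":-0.25},{"offset":[-4,0,8],"spin":-0.28,"gripper":-0.25},{"offset":[-6,-0.5,12],"spin":-0.42,"gripper":-0.25},{"offset":[-8,-0.5,16],"spin":-0.56,"gripper":-0.25},{"offset":[-10,-0.5,20],"spin":-0.7,"gripper":-0.25},{"offset":[-12,-0.5,24],"spin":-0.84,"gripper":-0.25},{"offset":[-14,-0.8,28],"spin":-0.98,"gripper":-0.25},{"offset":[-16,-0.8,32],"spin":-1.12,"gripper":-0.25},{"offset":[-20,-0.8,35],"spin":-1.26,"gripper":-0.25},{"offset":[-24,-0.8,37],"spin":-1.4,"gripper":-0.25},{"offset":[-28,-0.8,38],"spin":-1.54,"gripper":-0.25},{"offset":[-32,-0.8,39],"spin":-1.68,"gripper":-0.25}]' 60; python3 plan.py .465 .026 .2 1.55
```

```text
time: 2.4
ee_pos: [0.4796, -0.1739, 0.1999]
eef_rot: [-0.688, 0.688, 0.163, -0.163]
contact_force: [-0.1, 0.1, 0.7]
grip_width: 0.623
t 2.4 pos [ 0.4796 -0.1739  0.1999] F [-0.1  0.1  0.7] w 0.623 q7 0.7
offset [7.69, -0.01, 18.51] spin -1.084 curyaw 0.466
```

```bash
python3 -m pendant '[{"offset":[1.5,0,4],"spin":-0.14,"gripper":-0.25},{"offset":[3,0,8],"spin":-0.28,"gripper":-0.25},{"offset":[4.5,0,12],"spin":-0.42,"gripper":-0.25},{"offset":[6,0,15],"spin":-0.56,"gripper":-0.25},{"offset":[7,0,17],"spin":-0.7,"gripper":-0.25},{"offset":[7.7,0,18.5],"spin":-0.84,"gripper":-0.25},{"offset":[7.7,0,18.5],"spin":-0.98,"gripper":-0.25},{"offset":[7.7,0,18.5],"spin":-1.085,"gripper":-0.25},{"offset":[7.7,0,18.5],"spin":-1.085,"gripper":-0.25}]'; python3 plan.py .465 .026 .2 1.55;python3 - <<'E'
from h import *
f=manip.grab_frame("wrist"); crop(f,"w1.png",0,0,560,420,1.4)
print(manip.find_in("wrist","batten_a"))
E
```

```text
time: 3.3
ee_pos: [0.4665, 0.0242, 0.2001]
eef_rot: [-0.506, 0.506, 0.494, -0.494]
contact_force: [0.2, -0.0, -0.1]
grip_width: 0.625
t 3.3 pos [0.4665 0.0242 0.2001] F [ 0.2 -0.  -0.1] w 0.625 q7 1.42
offset [0.17, 0.01, 0.16] spin -0.003 curyaw 1.547
[{'uv': [211.6, 146.6], 'p': 0.9}, {'uv': [154.4, 164.2], 'p': 0.71}, {'uv': [283.0, 170.9], 'p': 0.67}, {'uv': [428.4, 307.2], 'p': 0.35}]
```

View pics/w1.png

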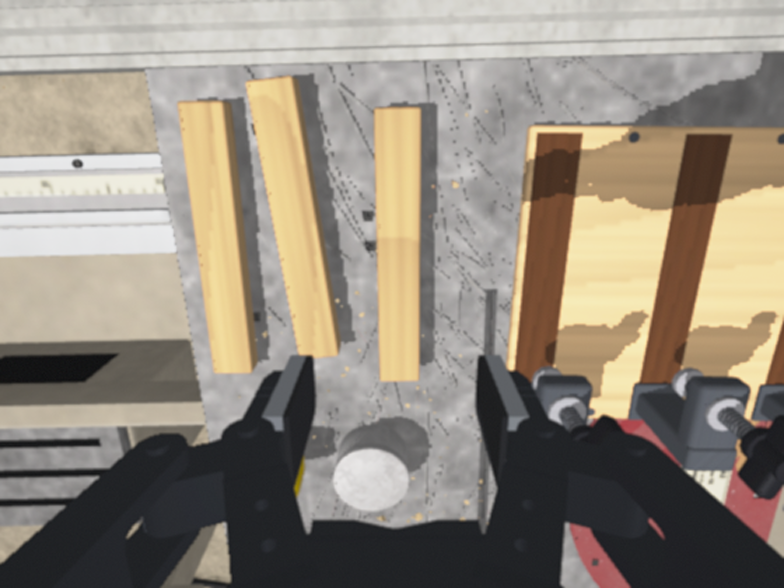

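The wrist view shows the near batten in the middle of the picture (enlarged, about (398,245)). The other two are to its left and the rack is at the right, as expected. I'll compare the cameras.

```bash
python3 - <<'E'
from h import *
f=manip.grab_frame("wrist")
cen=-f["R"].T@f["t"]; print("cam",cen, "tcp",manip.observe()["ee_pos"])
for n,a in [("L far end",(380,381)),("R far",(418,381)),("L near",(376,110)),("R near",(421,110))]:
    print(n,[onz(f,(a[0]/1.4,a[1]/1.4),z)[:2].round(4).tolist() for z in (.02,.026)])
for n,a in [("trk3 near L",(535,133)),("trk3 near R",(582,133)),("L far",(517,368)),("R far",(558,368))]:
    print(n,onz(f,(a[0]/1.4,a[1]/1.4),.018)[:2].round(4).tolist())
E
```

```text
cam [0.38719267 0.0265079  0.38284243] tcp [0.46651491 0.02394895 0.19999786]
L far end [[0.5963, 0.0074], [0.5929, 0.0077]]
R far [[0.5973, 0.0404], [0.5938, 0.0402]]
L near [[0.375, 0.0132], [0.3752, 0.0134]]
R near [[0.376, 0.0457], [0.3762, 0.0454]]
trk3 near L [0.3944, 0.1297]
trk3 near R [0.3954, 0.1643]
L far [0.5883, 0.1262]
R far [0.5894, 0.1617]
```

```bash
python3 plan.py .465 .0272 .003 1.545; python3 -m pendant '[{"offset":[0.2,4,0.1],"spin":0,"gripper":-0.25},{"offset":[0.3,8,0.1],"spin":0,"gripper":-0.25},{"offset":[0.3,12,0.1],"spin":0,"gripper":-0.25},{"offset":[0.3,15,0.1],"spin":0,"gripper":-0.25},{"offset":[0.3,17.5,0.1],"spin":0,"gripper":-0.25},{"offset":[0.3,18.7,0.1],"spin":0,"gripper":-0.25},{"offset":[0.3,19.2,0.1],"spin":0,"gripper":-0.25},{"offset":[0.3,19.5,0.1],"spin":0,"gripper":-0.25},{"offset":[0.3,19.5,0.1],"spin":0,"gripper":-0.25}]'; python3 plan.py .465 .0272 .003 1.545
```

```text
t 3.5 pos [0.4665 0.0239 0.2   ] F [ 0.1 -0.1  0.2] w 0.629 q7 1.42
offset [0.32, 19.7, 0.16] spin -0.003 curyaw 1.542
time: 4.35
ee_pos: [0.4663, 0.0271, 0.0056]
eef_rot: [-0.506, 0.507, 0.494, -0.493]
contact_force: [0.6, 0.9, 0.9]
grip_width: 0.628
t 4.3 pos [0.4663 0.0271 0.0056] F [0.6 0.9 0.9] w 0.628 q7 1.25
offset [0.01, 0.26, 0.13] spin -0.001 curyaw 1.544
```

```bash
python3 -m pendant '[{"offset":[0,0.2,0],"spin":0,"gripper":-0.25},{"offset":[0,0.2,0],"spin":0,"gripper":1},{"offset":[0,0.2,0],"spin":0,"gripper":1},{"offset":[0,0.2,0],"spin":0,"gripper":1},{"offset":[0,0.2,0],"spin":0,"gripper":1},{"offset":[0,0.2,0],"spin":0,"gripper":1},{"offset":[0,0.2,0],"spin":0,"gripper":1}]' 60
python3 -m pendant '[{"offset":[0,-2,0],"spin":0,"gripper":1},{"offset":[0,-5,0],"spin":0,"gripper":1},{"offset":[0,-9,0],"spin":0,"gripper":1},{"offset":[0,-13,0],"spin":0,"gripper":1},{"offset":[0,-17,0],"spin":0,"gripper":1},{"offset":[0,-20,0],"spin":0,"gripper":1},{"offset":[0,-20,0],"spin":0,"gripper":1}]'
python3 - <<'E'
from h import *
f=manip.grab_frame("wrist"); crop(f,"w2.png",0,0,560,420,1.4)
E
```

```text
time: 5.05
ee_pos: [0.4656, 0.0271, 0.003]
eef_rot: [0.506, -0.506, -0.494, 0.493]
contact_force: [1.0, -0.4, 0.2]
grip_width: 0.0
time: 5.75
ee_pos: [0.4679, 0.0274, 0.2072]
eef_rot: [-0.505, 0.508, 0.495, -0.492]
contact_force: [-0.8, 0.0, -0.9]
grip_width: -0.001
```

View pics/w2.png

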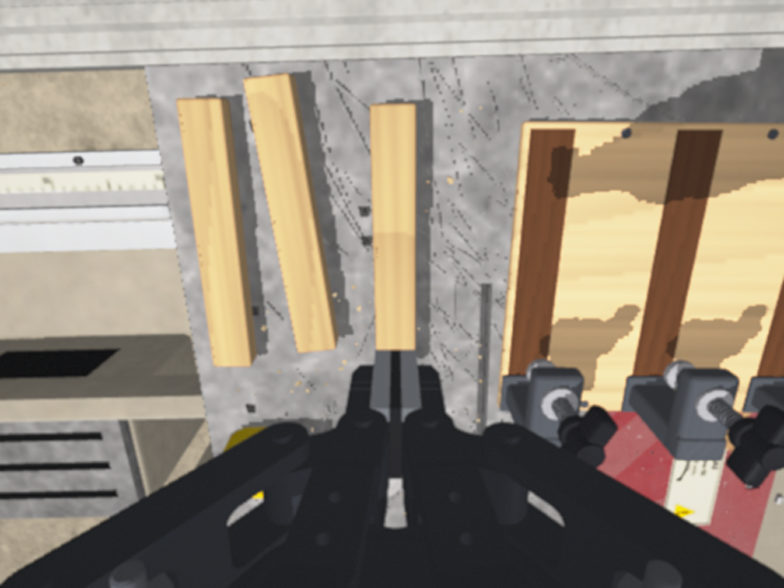

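The grip closed on nothing (opening 0) and the batten hasn't moved. I need to find out why before trying again.

```bash
python3 - <<'E'
from h import *
f=manip.grab_frame("wrist"); s=manip.observe(); p=s["ee_pos"]
print(p, proj(f,p)*1.4, proj(f,[p[0],p[1],.02])*1.4, -f["R"].T@f["t"])
f=manip.grab_frame("top"); print(proj(f,p),proj(f,p+[0,0,.08]));crop(f,"t2.png",150,100,450,330,2.6)
f=manip.grab_frame("scene"); print((proj(f,p)-[130,60])*2); crop(f,"s2.png",130,60,500,350,2)
E
```

```text
[0.46584984 0.02704076 0.20318212] [394.09446628 322.16079522] [394.56363778 230.4715445 ] [0.38680399 0.02953275 0.38730702]
[338.16160421 256.51606442] [343.59755649 255.54744908]
[419.69341046 191.50358985]
```

View pics/t2.png

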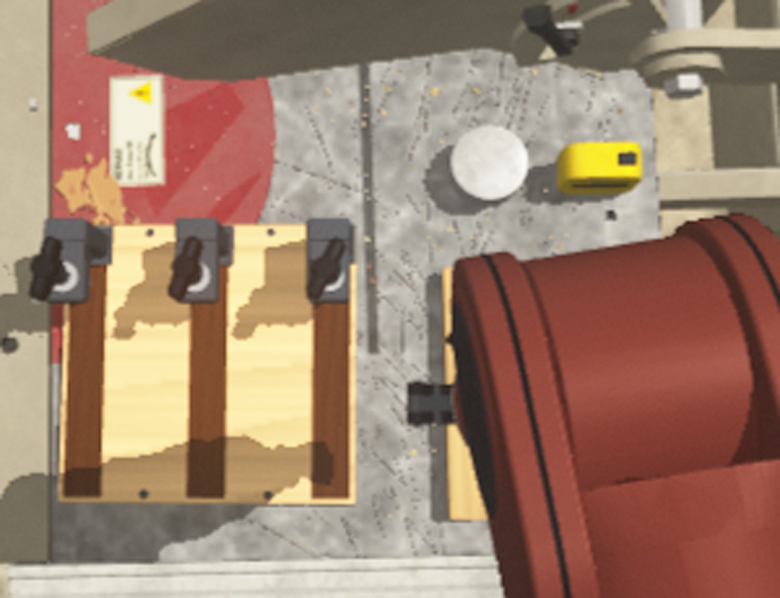

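View pics/s2.png

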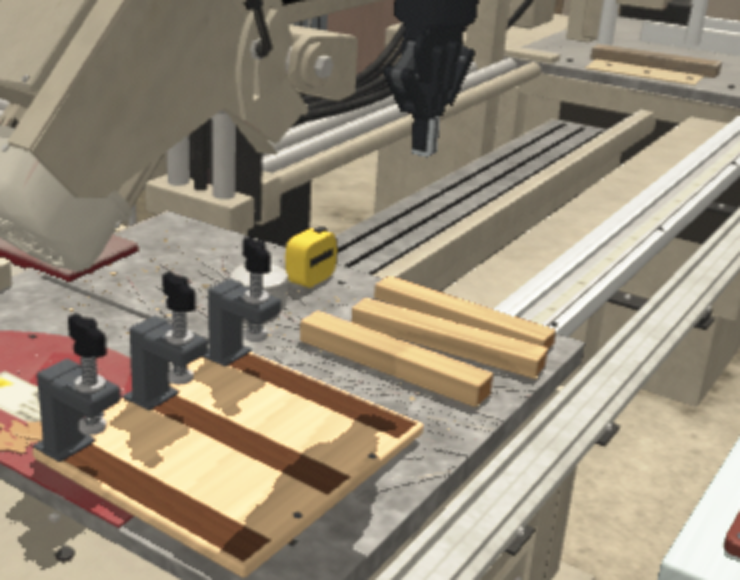

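```bash
python3 - <<'E'
from h import *
f=manip.grab_frame("wrist"); s=manip.observe(); p=s["ee_pos"]
g=manip.grab_frame("scene")
uw=(395/1.4,350/1.4); us=(130+424/2,60+151/2)
c1,d1=ray(f,uw); c2,d2=ray(g,us)
A=np.c_[d1,-d2]; k=np.linalg.lstsq(A,c2-c1,rcond=None)[0]; print(c1+d1*k[0],c2+d2*k[1],p)
# scene ray at tcp x / y
for z in (.2,.21,.22,.23,.24,.25): print(z,onz(g,us,z))
crop(g,"s3.png",310,90,380,150,10)
E
```

```text
[0.45622379 0.02742843 0.24221356] [0.46337447 0.02994918 0.24570911] [0.46479589 0.02704507 0.20163087]
0.2 [ 0.52969731 -0.09480513  0.2       ]
0.21 [ 0.51518754 -0.06751203  0.21      ]
0.22 [ 0.50067778 -0.04021893  0.22      ]
0.23 [ 0.48616801 -0.01292584  0.23      ]
0.24 [0.47165825 0.01436726 0.24      ]
0.25 [0.45714848 0.04166036 0.25      ]
```

View pics/s3.png

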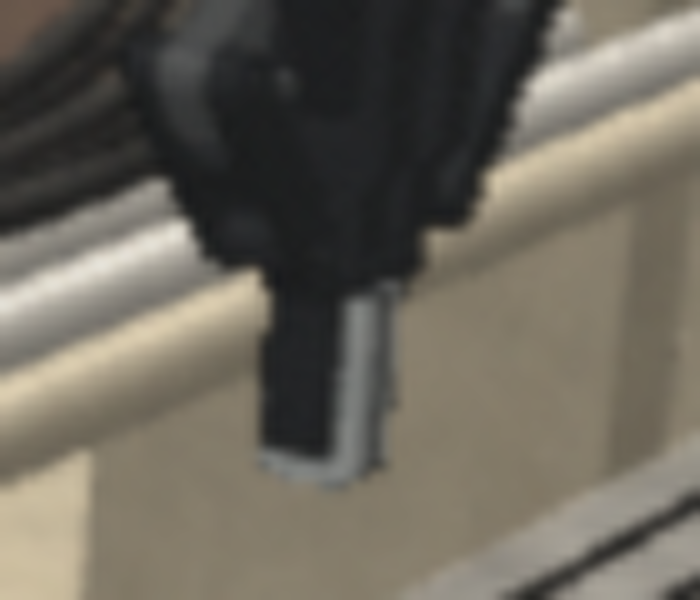

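The scene and wrist views agree that the fingertips are about 42 mm higher than the reported TCP: triangulated z is about 0.243 against 0.202 reported. That explains the miss. I'll check it by lightly touching the batten's top with the fingers shut.

```bash
python3 -m pendant '[{"offset":[0,4,0],"spin":0,"gripper":1},{"offset":[0,8,0],"spin":0,"gripper":1},{"offset":[0,12,0],"spin":0,"gripper":1},{"offset":[0,16,0],"spin":0,"gripper":1},{"offset":[0,19,0],"spin":0,"gripper":1},{"offset":[0,20,0],"spin":0,"gripper":1},{"offset":[0,20,0],"spin":0,"gripper":1}]' 
python3 - <<'E'
from h import *
f=manip.grab_frame("wrist"); crop(f,"w3.png",0,0,560,420,1.4)
g=manip.grab_frame("scene"); crop(g,"s4.png",230,170,400,280,4.6)
print(manip.observe()["ee_pos"],manip.observe()["contact_force"])
E
```

```text
time: 6.75
ee_pos: [0.4642, 0.0273, 0.0017]
eef_rot: [0.507, -0.505, -0.493, 0.494]
contact_force: [0.8, -1.2, -0.6]
grip_width: -0.003
[0.46634537 0.0273718  0.00392485] [ 0.26802484  0.4116691  -0.08839497]
```

View pics/s4.png

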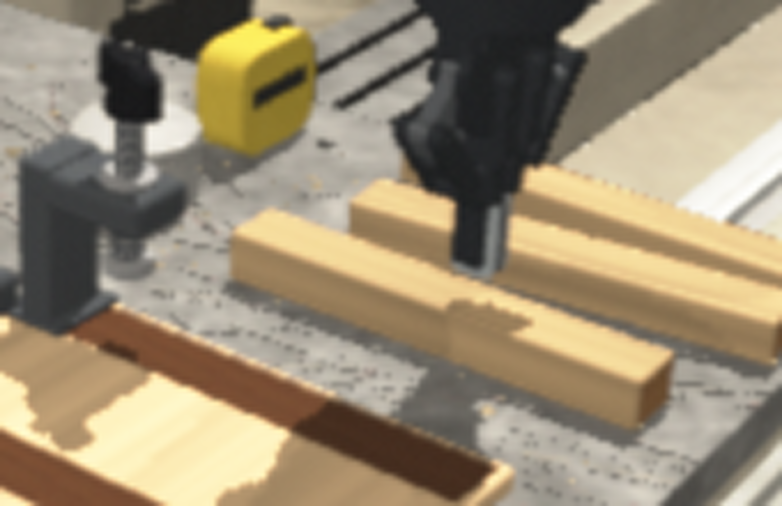

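View pics/w3.png

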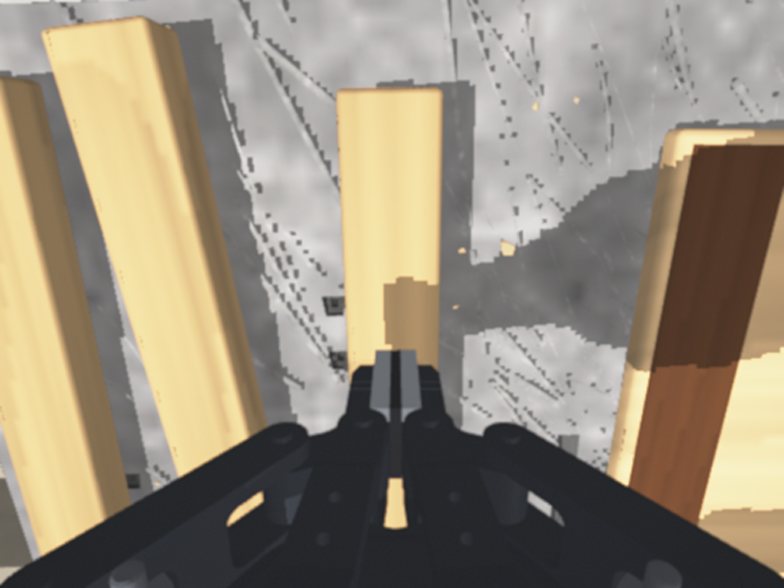

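The tip stands about 20 mm above the batten with a reported z near 0, so the offset is real. Now I probe down in small steps.

```bash
python3 -m pendant '[{"offset":[0,0.5,0],"spin":0,"gripper":1},{"offset":[0,1.0,0],"spin":0,"gripper":1},{"offset":[0,1.2,0],"spin":0,"gripper":1},{"offset":[0,1.2,0],"spin":0,"gripper":1}]' 
for i in 1 2 3; do python3 -m pendant '[{"offset":[0,0.2,0],"spin":0,"gripper":1},{"offset":[0,0.2,0],"spin":0,"gripper":1}]' | tr '\n' ' '; echo; done
```

```text
time: 7.25
ee_pos: [0.4655, 0.0271, -0.0091]
eef_rot: [0.506, -0.506, -0.493, 0.494]
contact_force: [0.4, 0.0, -0.1]
grip_width: -0.001
time: 7.45 ee_pos: [0.4655, 0.0271, -0.0112] eef_rot: [0.506, -0.506, -0.493, 0.494] contact_force: [-1.2, -0.3, 0.2] grip_width: 0.001 
time: 7.65 ee_pos: [0.4656, 0.0272, -0.0132] eef_rot: [0.506, -0.506, -0.494, 0.493] contact_force: [0.5, -0.3, 0.8] grip_width: -0.003 
time: 7.85 ee_pos: [0.4658, 0.0271, -0.0134] eef_rot: [-0.506, 0.507, 0.493, -0.494] contact_force: [-11.8, -1.5, 30.2] grip_width: -0.002
```

Contact at reported z ≈ −0.0133 (30 N, so I back off). I raise, open and grasp 17 mm below that.

```bash
python3 -m pendant '[{"offset":[0,-0.5,0],"spin":0,"gripper":1},{"offset":[0,-3,0],"spin":0,"gripper":-0.25},{"offset":[0,-3,0],"spin":0,"gripper":-0.25},{"offset":[0,-3,0],"spin":0,"gripper":-0.25},{"offset":[0,-3,0],"spin":0,"gripper":-0.25},{"offset":[0,-1,0],"spin":0,"gripper":-0.25},{"offset":[0,0.5,0],"spin":0,"gripper":-0.25},{"offset":[0,1.5,0],"spin":0,"gripper":-0.25},{"offset":[0,1.5,0],"spin":0,"gripper":-0.25}]' 
python3 -m pendant '[{"offset":[0,0,0],"spin":0,"gripper":1},{"offset":[0,0,0],"spin":0,"gripper":1},{"offset":[0,0,0],"spin":0,"gripper":1},{"offset":[0,0,0],"spin":0,"gripper":1},{"offset":[0,0,0],"spin":0,"gripper":1},{"offset":[0,0,0],"spin":0,"gripper":1}]' 60; python3 plan.py .465 .027 .2 1.54
```

```text
time: 8.75
ee_pos: [0.4641, 0.0272, -0.0317]
eef_rot: [0.507, -0.505, -0.493, 0.494]
contact_force: [-0.2, 1.1, 0.1]
grip_width: 0.621
time: 9.35
ee_pos: [0.4661, 0.0271, -0.0295]
eef_rot: [-0.506, 0.507, 0.494, -0.493]
contact_force: [-1.4, -0.2, 6.0]
grip_width: 0.381
t 9.3 pos [ 0.4661  0.0271 -0.0295] F [-1.4 -0.2  6. ] w 0.381 q7 1.2
offset [-0.02, -22.95, 0.09] spin 0.005 curyaw 1.545
```

```bash
python3 -m pendant '[{"offset":[0,-1,0],"spin":0,"gripper":1},{"offset":[0,-4,0],"spin":0,"gripper":1},{"offset":[0,-8,0],"spin":0,"gripper":1},{"offset":[0,-12,0],"spin":0,"gripper":1},{"offset":[0,-16,0],"spin":0,"gripper":1},{"offset":[0,-20,0],"spin":0,"gripper":1},{"offset":[0,-22,0],"spin":0,"gripper":1},{"offset":[0,-22,0],"spin":0,"gripper":1}]'; python3 plan.py .4505 .3658 .192 1.539
```

```text
time: 10.15
ee_pos: [0.4673, 0.0274, 0.1935]
eef_rot: [-0.505, 0.508, 0.495, -0.492]
contact_force: [0.8, 0.3, -1.4]
grip_width: 0.384
t 10.2 pos [0.4673 0.0274 0.1935] F [ 0.8  0.3 -1.4] w 0.384 q7 1.41
offset [33.79, 0.11, 2.55] spin 0.006 curyaw 1.545
```

```bash
python3 -m pendant '[{"offset":[3,0,0.3],"spin":0.006,"gripper":1},{"offset":[7,0,0.5],"spin":0.006,"gripper":1},{"offset":[11,0,0.8],"spin":0.006,"gripper":1},{"offset":[15,0,1],"spin":0.006,"gripper":1},{"offset":[19,0,1.3],"spin":0.006,"gripper":1},{"offset":[23,0,1.6],"spin":0.006,"gripper":1},{"offset":[27,0,1.9],"spin":0.006,"gripper":1},{"offset":[31,0,2.2],"spin":0.006,"gripper":1},{"offset":[33.8,0,2.4],"spin":0.006,"gripper":1},{"offset":[33.8,0,2.4],"spin":0.006,"gripper":1},{"offset":[33.8,0,2.4],"spin":0.006,"gripper":1}]'; python3 plan.py .4505 .3658 .192 1.539
python3 - <<'E'
from h import *
f=manip.grab_frame("top"); crop(f,"t3.png",150,100,450,330,2.6)
g=manip.grab_frame("scene"); crop(g,"s5.png",100,40,420,350,1.9)
f=manip.grab_frame("wrist"); crop(f,"w4.png",0,0,560,420,1.4)
E
```

```text
time: 11.25
ee_pos: [0.4493, 0.3658, 0.1888]
eef_rot: [0.508, -0.507, -0.492, 0.493]
contact_force: [0.2, -0.6, -1.2]
grip_width: 0.384
t 11.2 pos [0.4493 0.3658 0.1888] F [ 0.2 -0.6 -1.2] w 0.384 q7 0.58
offset [0.01, -0.32, -0.12] spin 0.002 curyaw 1.541
```

View pics/s5.png

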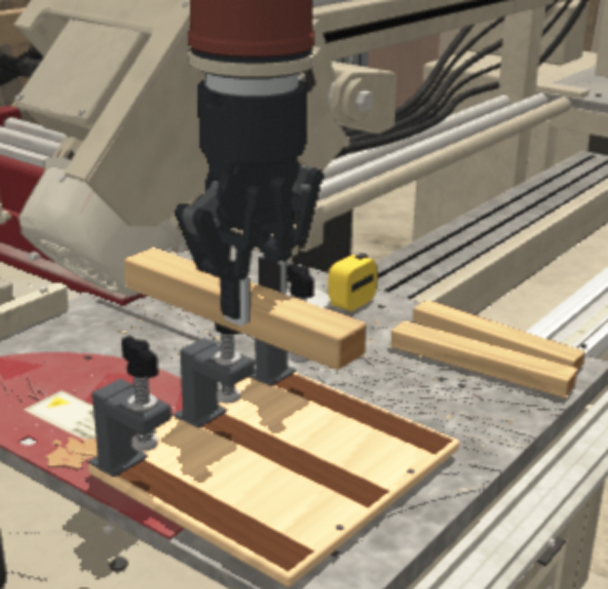

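View pics/w4.png

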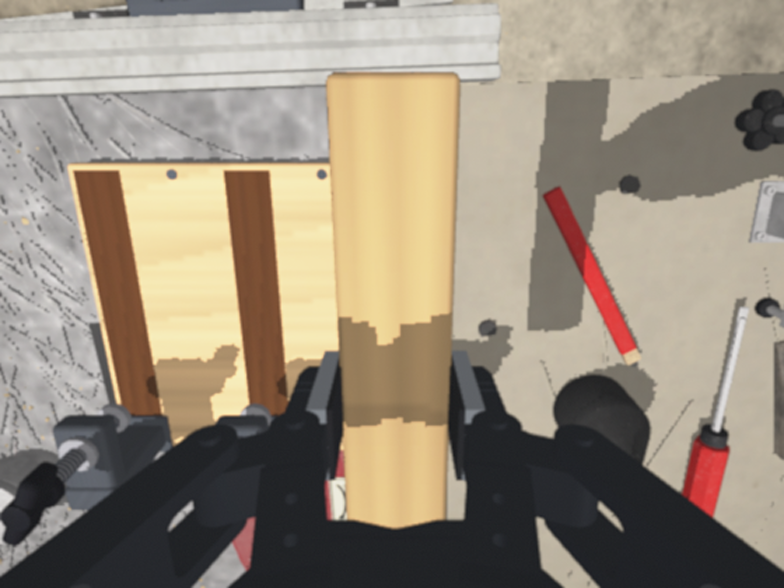

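The batten is held level at (245,310) in the scene crop. Its front end would come down on the clamp's arm from here, so I back up 35 mm along the track before lowering.

```bash
python3 -m pendant '[{"offset":[0,0,2],"spin":0,"gripper":1},{"offset":[0,0,3.5],"spin":0,"gripper":1},{"offset":[0,4,3.5],"spin":0,"gripper":1},{"offset":[0,8,3.5],"spin":0,"gripper":1},{"offset":[0,12,3.5],"spin":0,"gripper":1},{"offset":[0,15,3.5],"spin":0,"gripper":1},{"offset":[0,17,3.5],"spin":0,"gripper":1},{"offset":[0,18,3.5],"spin":0,"gripper":1},{"offset":[0,18.5,3.5],"spin":0,"gripper":1},{"offset":[0,18.5,3.5],"spin":0,"gripper":1}]'; python3 plan.py .42 .3658 .0 1.539
python3 - <<'E'
from h import *
f=manip.grab_frame("top"); crop(f,"t4.png",150,140,350,310,3.9)
g=manip.grab_frame("scene"); crop(g,"s6.png",130,140,350,350,2.8)
f=manip.grab_frame("wrist"); crop(f,"w5.png",0,0,560,420,1.4)
E
```

```text
time: 12.4
ee_pos: [0.4156, 0.3667, 0.0053]
eef_rot: [-0.508, 0.508, 0.492, -0.492]
contact_force: [-0.1, 0.5, -0.6]
grip_width: 0.382
t 12.4 pos [0.4156 0.3667 0.0053] F [-0.1  0.5 -0.6] w 0.382 q7 0.41
offset [-0.07, 0.53, -0.44] spin -0.0 curyaw 1.539
```

View pics/t4.png

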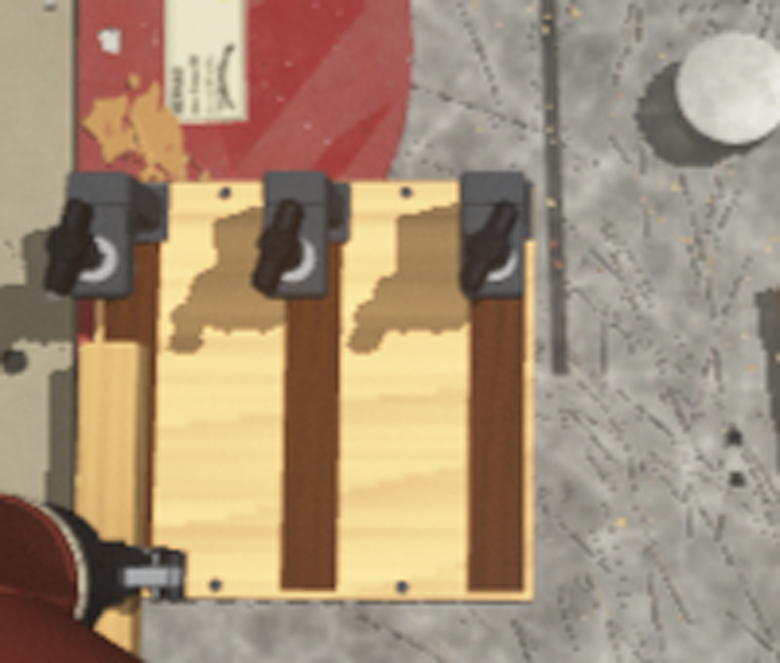

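View pics/s6.png

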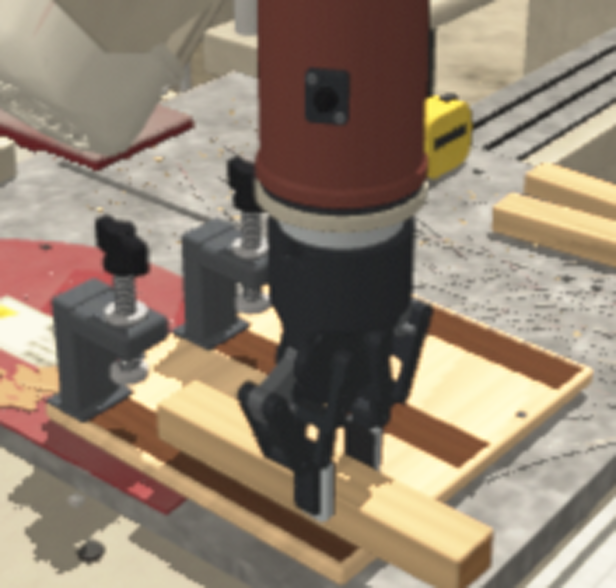

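View pics/w5.png

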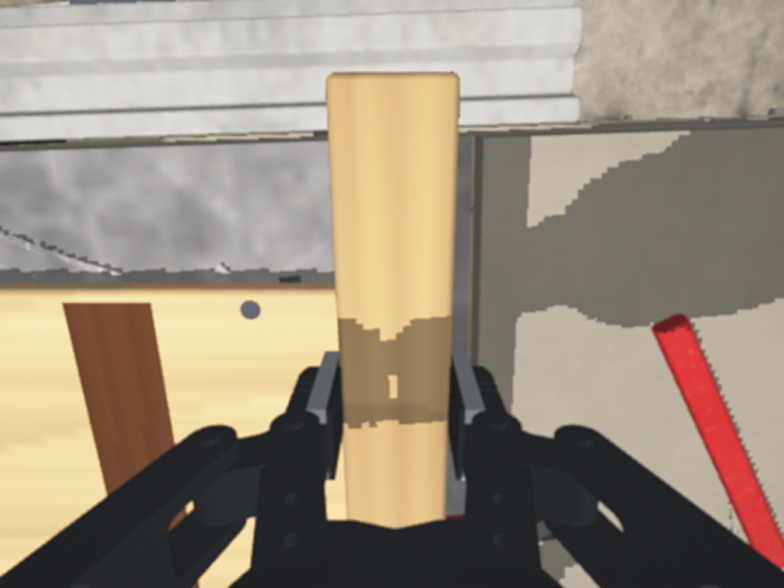

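```bash
cat > lat.py <<'E'
from h import *
RX,RY,TH=.527,.2533,-.032
def rk(P):
    c,s=np.cos(TH),np.sin(TH); d=np.asarray(P[:2])-[RX,RY]; return np.array([c*d[0]+s*d[1],-s*d[0]+c*d[1]])*1000
E
python3 - <<'E'
from lat import *
f=manip.grab_frame("top"); g=manip.grab_frame("scene")
for a in [(76,342),(147,342)]:
    u=(150+a[0]/3.9,140+a[1]/3.9)
    for z in (.056,.062): print(a,z,rk(onz(f,u,z)).round(1))
for a in [(160,403),(199,382)]:
    u=(130+a[0]/2.8,140+a[1]/2.8)
    for z in (.056,.062): print("sc",a,z,rk(onz(g,u,z)).round(1))
E
python3 -m pendant '[{"offset":[0,1,0],"spin":0,"gripper":1},{"offset":[0,1.5,0],"spin":0,"gripper":1},{"offset":[0,1.5,0],"spin":0,"gripper":1}]'
python3 -m pendant '[{"offset":[0,0.1,0],"spin":0,"gripper":1},{"offset":[0,0.1,0],"spin":0,"gripper":1}]'
```

```text
(76, 342) 0.056 [ 13.2 131.4]
(76, 342) 0.062 [ 12.6 129.6]
(147, 342) 0.056 [13.1 90.1]
(147, 342) 0.062 [12.6 88.6]
sc (160, 403) 0.056 [ 15.1 121.3]
sc (160, 403) 0.062 [  8.6 127.2]
sc (199, 382) 0.056 [13.4 90.5]
sc (199, 382) 0.062 [ 6.9 96.8]
time: 12.95
ee_pos: [0.415, 0.3665, -0.0109]
eef_rot: [0.508, -0.508, -0.492, 0.492]
contact_force: [-0.1, 0.6, -1.0]
grip_width: 0.381
time: 13.15
ee_pos: [0.4152, 0.3667, -0.0112]
eef_rot: [0.508, -0.508, -0.492, 0.492]
contact_force: [-0.2, -0.3, -0.9]
grip_width: 0.379
```

```bash
python3 - <<'E'
from h import *
f=manip.grab_frame("top"); crop(f,"t5.png",160,180,260,310,6)
g=manip.grab_frame("scene"); crop(g,"s7.png",140,200,310,350,4)
E
```

```text
(no output)
```

View pics/t5.png

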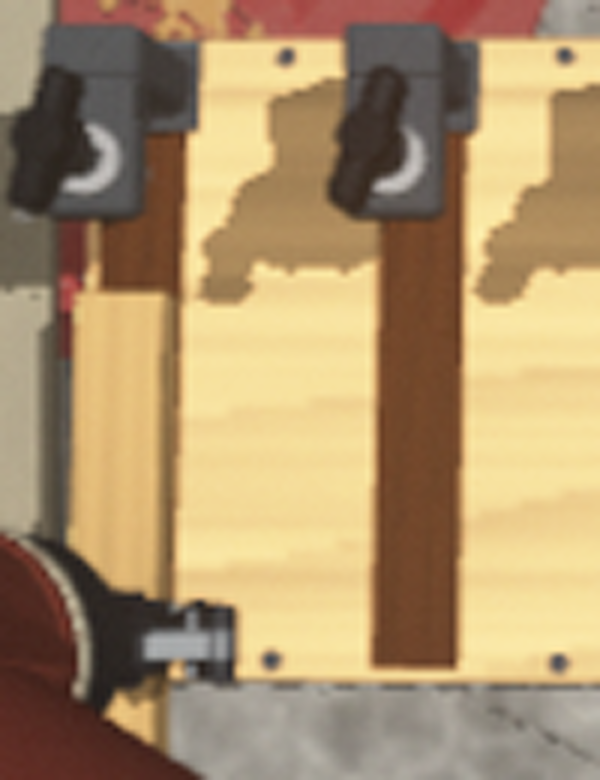

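View pics/s7.png

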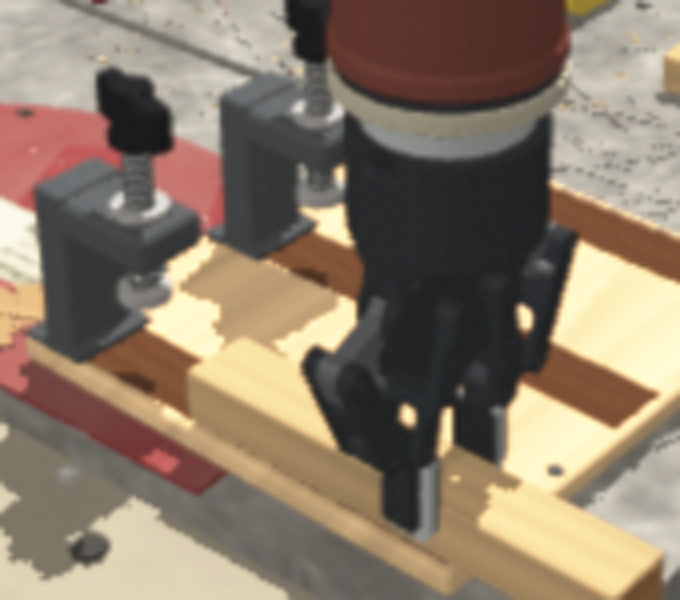

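```bash
cat > ov.py <<'E'
from lat import *
def W(f,x,y,z):
    c,s=np.cos(TH),np.sin(TH); return proj(f,[c*x-s*y+RX,s*x+c*y+RY,z])
def overlay(f,name,box,sc,xe,yc,t,z0=.018,L=.22):
    x0,y0,x1,y1=box; im=cv2.resize(f["img"][y0:y1,x0:x1,::-1],None,fx=sc,fy=sc,interpolation=cv2.INTER_CUBIC)
    q=lambda *a:tuple(((W(f,*a)+.5-[x0,y0])*sc).astype(int))
    for z,col in ((z0,(0,255,0)),(z0+t,(255,0,0))):
        p=[q(xe,yc-.017,z),q(xe,yc+.017,z),q(xe-L,yc+.017,z),q(xe-L,yc-.017,z)]
        cv2.polylines(im,[np.array(p)],True,col,1)
    cv2.imwrite("pics/"+name,im)
E
python3 - <<'E'
from ov import *
f=manip.grab_frame("top"); g=manip.grab_frame("scene")
for z in (.042,.045): print(rk(onz(f,(160+122/6-.5,180+292/6-.5),z)))
overlay(f,"t6.png",(160,180,260,310),6,.016,.11,.026,.019)
overlay(g,"s8.png",(140,200,310,350),4,.016,.11,.026,.019)
E
```

```text
[ 13.32078137 111.80282748]
[ 13.05219061 110.9680137 ]
```

View pics/t6.png

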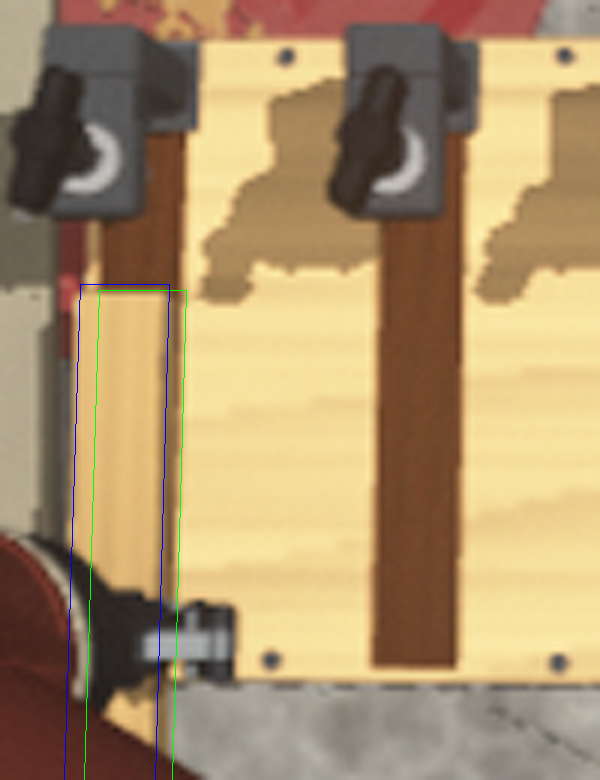

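View pics/s8.png

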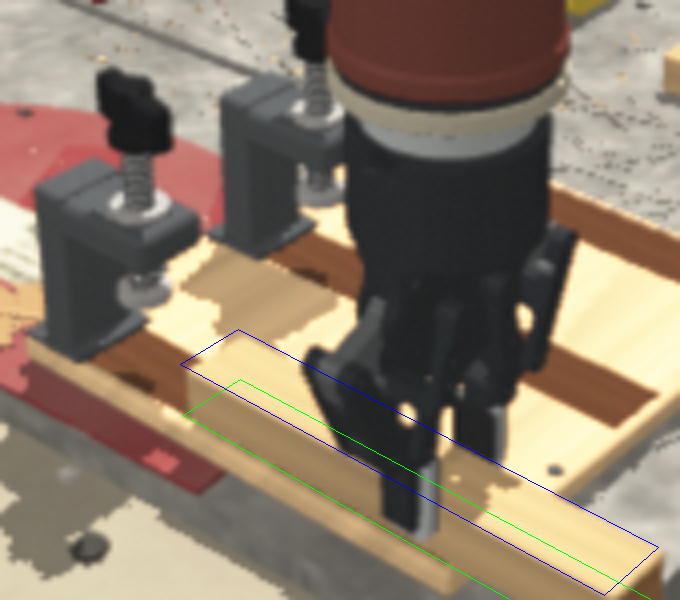

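Alignment with the track is within about 1 mm. Now I slide forward.

```bash
python3 -m pendant '[{"offset":[0,0,-1],"spin":0,"gripper":1},{"offset":[0,0,-2],"spin":0,"gripper":1},{"offset":[0,0,-3],"spin":0,"gripper":1},{"offset":[0,0,-4],"spin":0,"gripper":1},{"offset":[0,0,-5],"spin":0,"gripper":1},{"offset":[0,0,-5.8],"spin":0,"gripper":1},{"offset":[0,0,-6.3],"spin":0,"gripper":1},{"offset":[0,0,-6.5],"spin":0,"gripper":1},{"offset":[0,0.1,-6.5],"spin":0,"gripper":1},{"offset":[0,0.1,-6.5],"spin":0,"gripper":1}]'
python3 -m pendant '[{"offset":[0,0,-0.2],"spin":0,"gripper":1},{"offset":[0,0,-0.2],"spin":0,"gripper":1}]'
python3 -m pendant '[{"offset":[0,0,-0.2],"spin":0,"gripper":1},{"offset":[0,0,-0.2],"spin":0,"gripper":1}]'
```

```text
time: 14.35
ee_pos: [0.4809, 0.3647, -0.0114]
eef_rot: [-0.508, 0.508, 0.492, -0.492]
contact_force: [1.3, -2.0, 3.5]
grip_width: 0.381
time: 14.55
ee_pos: [0.4812, 0.3648, -0.0114]
eef_rot: [0.508, -0.508, -0.492, 0.493]
contact_force: [-5.3, -5.1, 9.7]
grip_width: 0.381
time: 14.75
ee_pos: [0.4829, 0.3654, -0.0114]
eef_rot: [0.508, -0.507, -0.492, 0.493]
contact_force: [-4.7, -1.2, 8.3]
grip_width: 0.381
```

```bash
for i in 1 2 3; do python3 -m pendant '[{"offset":[0,-0.01,-0.15],"spin":0,"gripper":1},{"offset":[0,-0.01,-0.15],"spin":0,"gripper":1}]'|tr '\n' ' ';echo; done; python3 - <<'E'
from ov import *
g=manip.grab_frame("scene")
overlay(g,"s9.png",(140,200,310,350),4,.085,.11,.026,.018)
E
```

```text
time: 14.95 ee_pos: [0.4845, 0.3655, -0.0114] eef_rot: [0.508, -0.507, -0.492, 0.492] contact_force: [-4.5, -0.9, 5.3] grip_width: 0.378 
time: 15.15 ee_pos: [0.4862, 0.3655, -0.0114] eef_rot: [0.508, -0.507, -0.492, 0.492] contact_force: [-4.4, 0.3, 5.8] grip_width: 0.382 
time: 15.35 ee_pos: [0.4878, 0.3653, -0.0113] eef_rot: [0.508, -0.507, -0.492, 0.492] contact_force: [-4.7, 0.4, 5.3] grip_width: 0.385
```

View pics/s9.png

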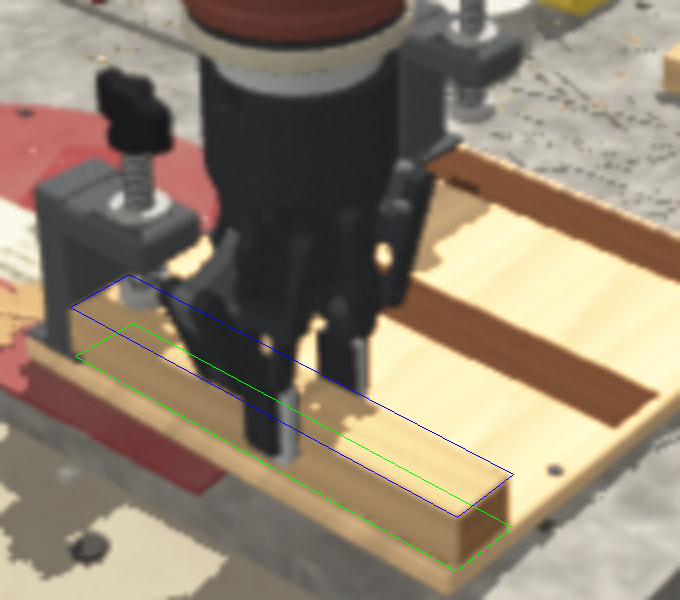

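```bash
for i in 1 2; do python3 -m pendant '[{"offset":[0,0,-0.15],"spin":0,"gripper":1},{"offset":[0,0,-0.15],"spin":0,"gripper":1}]'|tr '\n' ' ';echo; done; python3 - <<'E'
from ov import *
g=manip.grab_frame("scene")
overlay(g,"s10.png",(140,200,310,350),4,.085,.11,.023,.018)
E
```

```text
time: 15.6 ee_pos: [0.4878, 0.3653, -0.0114] eef_rot: [0.508, -0.507, -0.492, 0.493] contact_force: [-9.8, -1.3, 10.7] grip_width: 0.382 
time: 15.8 ee_pos: [0.4877, 0.3653, -0.0114] eef_rot: [0.508, -0.506, -0.491, 0.494] contact_force: [-16.8, -3.1, 15.9] grip_width: 0.382
```

View pics/s10.png

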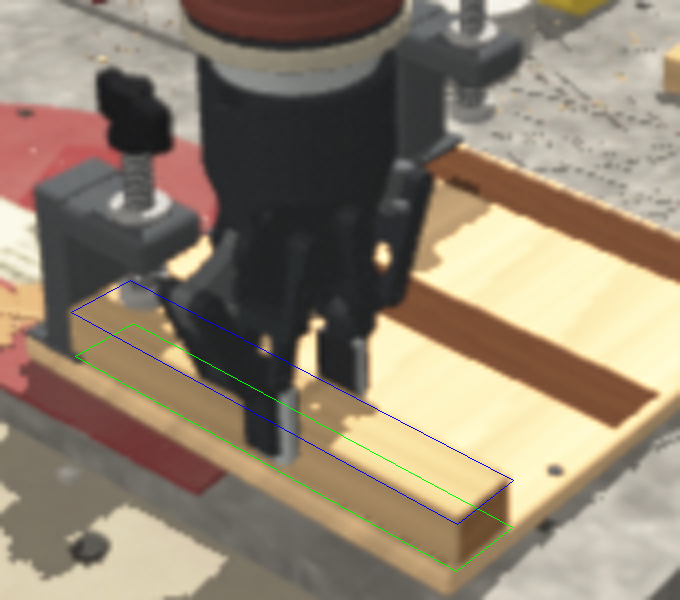

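The batten is against the stop: the TCP stalls at x=0.4877 with a −17 N reaction. I release, then probe the rack base beside it to get the thickness reference.

```bash
python3 -m pendant '[{"offset":[0,0,0.15],"spin":0,"gripper":1},{"offset":[0,0,0.15],"spin":0,"gripper":-0.25},{"offset":[0,0,0.15],"spin":0,"gripper":-0.25},{"offset":[0,0,0.15],"spin":0,"gripper":-0.25},{"offset":[0,-3,0.5],"spin":0,"gripper":-0.25},{"offset":[0,-6,0.5],"spin":0,"gripper":1},{"offset":[-3,-6,0.5],"spin":0,"gripper":1},{"offset":[-5.5,-6,0.5],"spin":0,"gripper":1},{"offset":[-5.5,-4,0.5],"spin":0,"gripper":1},{"offset":[-5.5,-1.5,0.5],"spin":0,"gripper":1},{"offset":[-5.5,0,0.5],"spin":0,"gripper":1},{"offset":[-5.5,0,0.5],"spin":0,"gripper":1}]'
for i in 1 2 3; do python3 -m pendant '[{"offset":[0,0.15,0],"spin":0,"gripper":1},{"offset":[0,0.15,0],"spin":0,"gripper":1}]'|tr '\n' ' ';echo; done
```

```text
time: 17.05
ee_pos: [0.4839, 0.3085, -0.0138]
eef_rot: [0.508, -0.507, -0.491, 0.493]
contact_force: [0.1, -0.1, -0.1]
grip_width: -0.0
time: 17.25 ee_pos: [0.4855, 0.3102, -0.0124] eef_rot: [-0.508, 0.508, 0.493, -0.492] contact_force: [0.4, -0.4, 0.1] grip_width: -0.0 
time: 17.45 ee_pos: [0.4853, 0.3097, -0.0143] eef_rot: [-0.508, 0.508, 0.492, -0.492] contact_force: [0.6, 0.5, -0.8] grip_width: -0.003 
time: 17.65 ee_pos: [0.4851, 0.3095, -0.0163] eef_rot: [-0.508, 0.508, 0.492, -0.492] contact_force: [0.1, 0.3, 0.7] grip_width: 0.003
```

```bash
for i in 1 2 3; do python3 -m pendant '[{"offset":[0,0.13,0],"spin":0,"gripper":1},{"offset":[0,0.13,0],"spin":0,"gripper":1}]'|tr '\n' ' ';echo; done
```

```text
time: 17.85 ee_pos: [0.485, 0.3094, -0.0177] eef_rot: [0.508, -0.508, -0.492, 0.492] contact_force: [0.0, -0.3, -0.4] grip_width: -0.001 
time: 18.05 ee_pos: [0.485, 0.3094, -0.019] eef_rot: [0.508, -0.508, -0.492, 0.492] contact_force: [0.1, 0.9, -0.2] grip_width: 0.0 
time: 18.25 ee_pos: [0.485, 0.3094, -0.0203] eef_rot: [0.508, -0.508, -0.492, 0.492] contact_force: [-0.1, 0.4, 0.9] grip_width: -0.001
```

```bash
for i in 1 2 3; do python3 -m pendant '[{"offset":[0,0.1,0],"spin":0,"gripper":1},{"offset":[0,0.1,0],"spin":0,"gripper":1}]'|tr '\n' ' '; echo; done
```

```text
time: 18.45 ee_pos: [0.4851, 0.3095, -0.0212] eef_rot: [-0.508, 0.508, 0.492, -0.492] contact_force: [0.3, -0.2, 0.3] grip_width: -0.003 
time: 18.65 ee_pos: [0.4851, 0.3095, -0.0212] eef_rot: [-0.508, 0.508, 0.492, -0.492] contact_force: [-3.7, -2.6, 11.6] grip_width: -0.001 
time: 18.85 ee_pos: [0.4852, 0.3096, -0.0213] eef_rot: [-0.507, 0.508, 0.492, -0.492] contact_force: [-7.4, -6.8, 23.3] grip_width: 0.004
```

Base contact at −0.0212 puts the bench at −0.0392, so this batten is 25.9 mm thick: the 26 mm one. The clamp then touches at 2.62 rad and should finish at 4.19 rad. I measure the knob positions and angles next.

```bash
python3 -m pendant '[{"offset":[0,-2,0],"spin":0,"gripper":1},{"offset":[0,-7,0],"spin":0,"gripper":-0.1},{"offset":[0,-12,0],"spin":0,"gripper":-0.1},{"offset":[0,-17,0],"spin":0,"gripper":-0.1},{"offset":[0,-20,1],"spin":0,"gripper":-0.1},{"offset":[0,-22,2],"spin":0,"gripper":-0.1},{"offset":[0,-22,2],"spin":0,"gripper":-0.1}]'; python3 - <<'E'
from ov import *
f=manip.grab_frame("top"); crop(f,"t7.png",155,170,295,300,5)
g=manip.grab_frame("scene"); crop(g,"s11.png",140,170,330,350,4)
for n in (1,2,3):
    for F,nm in ((f,"top"),(g,"scene")):
        r=manip.find_in(nm,f"clamp{n}_knob")
        print(n,nm,[(d["uv"],round(d["p"],2),rk(onz(F,d["uv"],.144)).round(0)) for d in r])
for o in (.11,0,-.11): print(W(f,.055,o,.156),W(g,.055,o,.145))
E
```

```text
time: 19.55
ee_pos: [0.4651, 0.3118, 0.2001]
eef_rot: [-0.507, 0.508, 0.494, -0.491]
contact_force: [0.4, 0.3, 0.3]
grip_width: 0.549
1 top [([170.0, 202.9], 0.73, array([ 56., 105.]))]
1 scene [([171.9, 230.1], 0.81, array([ 50., 117.])), ([217.8, 206.1], 0.73, array([55.,  3.]))]
2 top [([219.0, 205.1], 0.54, array([51.,  4.]))]
2 scene [([220.4, 204.3], 0.8, array([57., -6.]))]
3 top [([276.9, 202.7], 0.54, array([  55., -113.]))]
3 scene [([259.2, 187.1], 0.61, array([  53., -111.]))]
[165.87777042 202.51728535] [172.8967623  227.06302818]
[220.17073267 202.27656151] [218.89976396 205.12352278]
[275.04257961 202.03327101] [257.83572699 186.55439163]
```

View pics/t7.png

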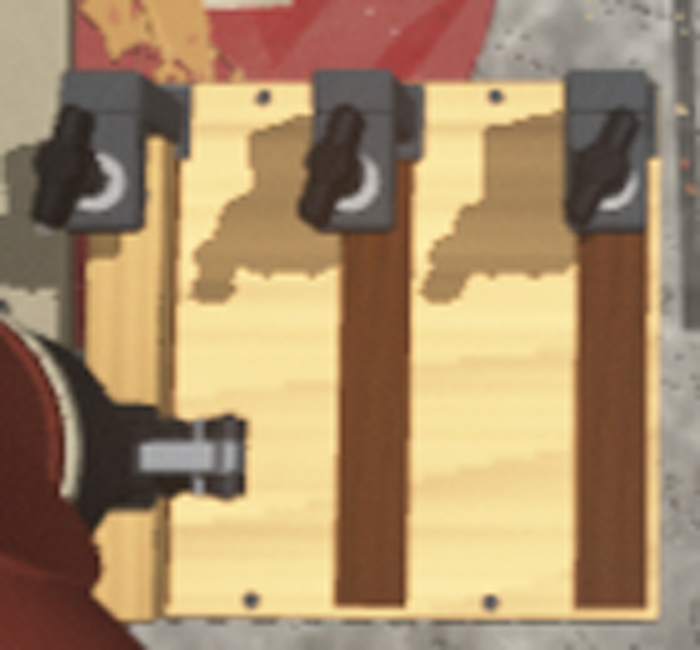

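View pics/s11.png

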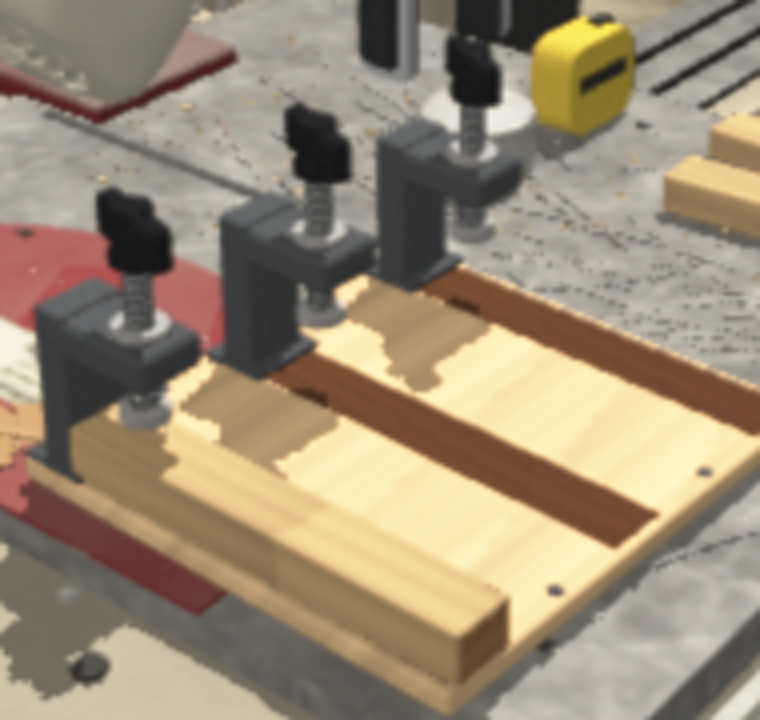

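```bash
python3 plan.py .5855 .3615 .14 1.239; python3 plan.py .5855 .3615 .14 1.239
```

```text
t 19.9 pos [0.4649 0.3098 0.1959] F [ 0.2  0.8 -0.5] w 0.549 q7 0.7
offset [5.56, 5.57, -11.89] spin 0.3 curyaw 1.539
t 19.9 pos [0.4649 0.3098 0.1959] F [ 0.2  0.8 -0.5] w 0.549 q7 0.7
offset [5.56, 5.57, -11.89] spin 0.3 curyaw 1.539
```

```bash
python3 -m pendant '[{"offset":[1,0,-3],"spin":0.1,"gripper":-0.1},{"offset":[3,0,-6],"spin":0.2,"gripper":-0.1},{"offset":[4.5,0,-9],"spin":0.3,"gripper":-0.1},{"offset":[5.5,2,-11.5],"spin":0.3,"gripper":-0.1},{"offset":[5.6,4,-11.9],"spin":0.3,"gripper":-0.1},{"offset":[5.6,5,-11.9],"spin":0.3,"gripper":-0.1},{"offset":[5.6,5,-11.9],"spin":0.3,"gripper":-0.1}]'; python3 plan.py .5855 .3615 .093 1.239; python3 - <<'E'
from ov import *
f=manip.grab_frame("wrist"); crop(f,"w6.png",0,0,560,420,1.4)
g=manip.grab_frame("scene"); crop(g,"s12.png",100,100,330,350,2.4)
E
```

```text
time: 20.65
ee_pos: [0.5846, 0.3617, 0.1447]
eef_rot: [0.576, -0.575, -0.409, 0.412]
contact_force: [-1.0, -1.0, -0.5]
grip_width: 0.545
t 20.6 pos [0.5846 0.3617 0.1447] F [-1.  -1.  -0.5] w 0.545 q7 0.36
offset [0.02, 5.17, -0.11] spin 0.0 curyaw 1.239
```

View pics/w6.png

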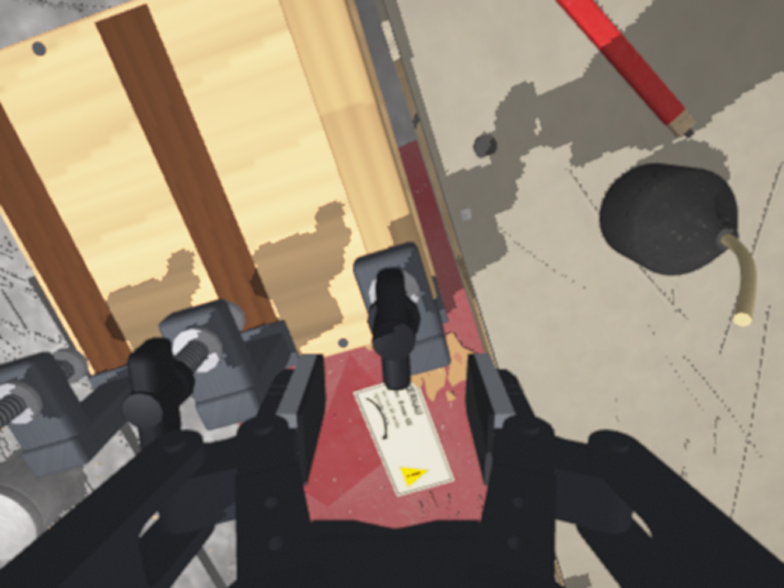

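View pics/s12.png

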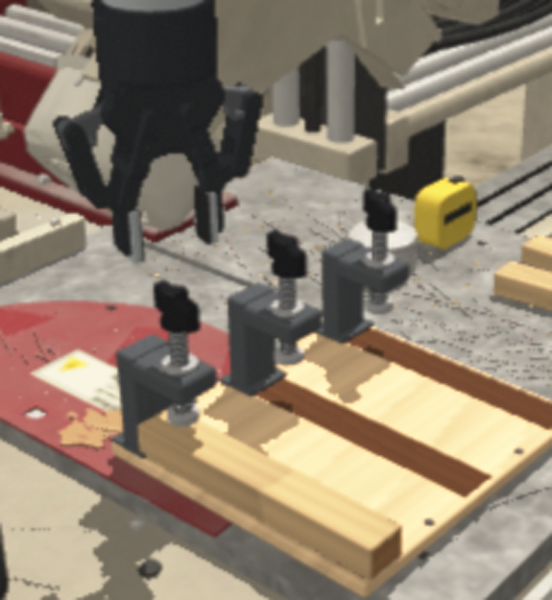

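The wrist view shows knob 1's bar upright and centred between the pads at (394,330). I descend and grip.

```bash
python3 -m pendant '[{"offset":[0,2,-0.1],"spin":0,"gripper":-0.1},{"offset":[0,4,-0.1],"spin":0,"gripper":-0.1},{"offset":[0,5.1,-0.1],"spin":0,"gripper":-0.1},{"offset":[0,5.1,-0.1],"spin":0,"gripper":-0.1},{"offset":[0,5.1,-0.1],"spin":0,"gripper":1},{"offset":[0,5.1,-0.1],"spin":0,"gripper":1},{"offset":[0,5.1,-0.1],"spin":0,"gripper":1},{"offset":[0,5.1,-0.1],"spin":0,"gripper":1},{"offset":[0,5.1,-0.1],"spin":0,"gripper":1},{"offset":[0,5.1,-0.1],"spin":0,"gripper":1}]' 40; python3 plan.py .5855 .3615 .093 1.239; python3 - <<'E'
from ov import *
f=manip.grab_frame("wrist"); crop(f,"w7.png",100,100,460,420,2)
g=manip.grab_frame("scene"); crop(g,"s13.png",100,150,300,330,3.3)
print(manip.observe()["torque"])
E
```

```text
time: 21.75
ee_pos: [0.5862, 0.3606, 0.0973]
eef_rot: [-0.575, 0.576, 0.41, -0.411]
contact_force: [-8.0, -8.2, 7.6]
grip_width: 0.128
t 21.8 pos [0.5862 0.3606 0.0973] F [-8.  -8.2  7.6] w 0.128 q7 0.34
offset [0.07, 0.43, 0.1] spin -0.001 curyaw 1.238
[-1.71586759  1.49200038  0.01371497]
```

View pics/w7.png

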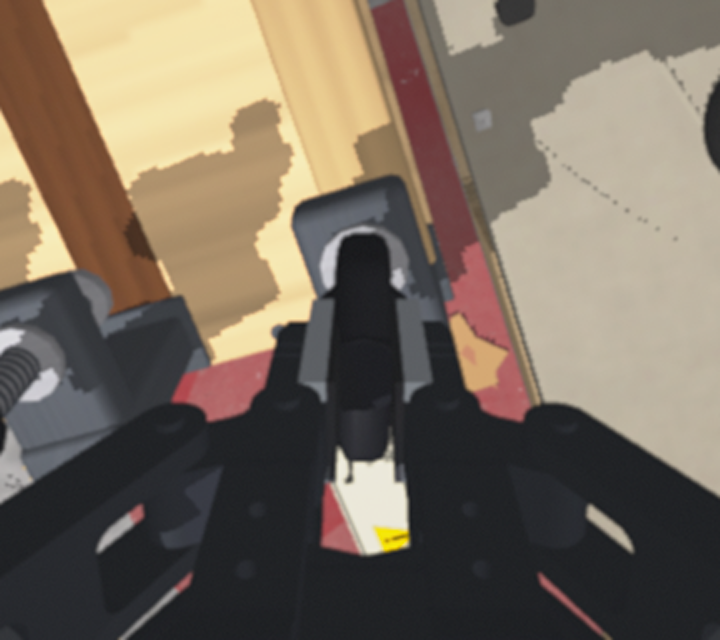

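View pics/s13.png

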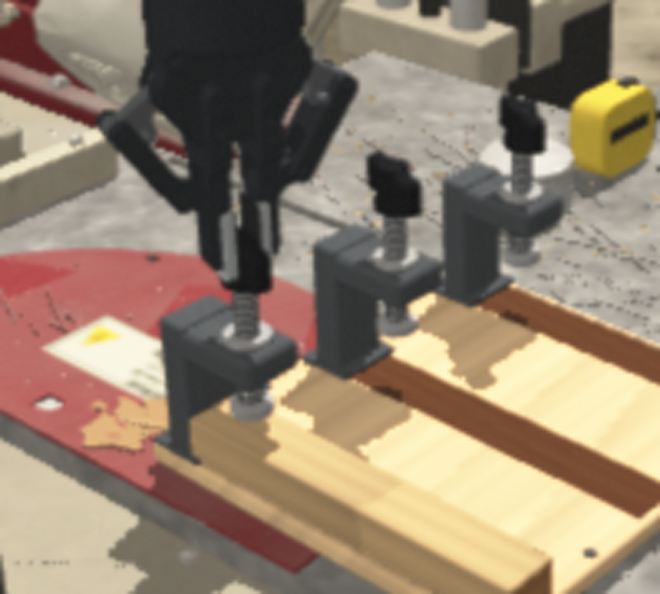

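```bash
python3 -m pendant '[{"offset":[-0.1,0,0],"spin":0.12,"gripper":1},{"offset":[-0.1,0.09,0],"spin":0.24,"gripper":1},{"offset":[-0.1,0.14,0],"spin":0.36,"gripper":1},{"offset":[-0.1,0.18,0],"spin":0.48,"gripper":1},{"offset":[-0.1,0.23,0],"spin":0.6,"gripper":1},{"offset":[-0.1,0.23,0],"spin":0.6,"gripper":1}]'; python3 plan.py .5855 .3615 .093 1.239; python3 - <<'E'
from ov import *
f=manip.grab_frame("wrist"); crop(f,"w8.png",100,100,460,420,2)
print(manip.observe()["torque"])
E
```

```text
time: 22.45
ee_pos: [0.5859, 0.3601, 0.0949]
eef_rot: [-0.671, 0.672, 0.22, -0.221]
contact_force: [-6.2, -6.7, 6.5]
grip_width: 0.126
t 22.4 pos [0.5859 0.3601 0.0949] F [-6.2 -6.7  6.5] w 0.126 q7 -0.22
offset [0.05, 0.19, 0.14] spin -0.605 curyaw 0.634
[-1.3751074   1.34138741 -0.15377853]
```

View pics/w8.png

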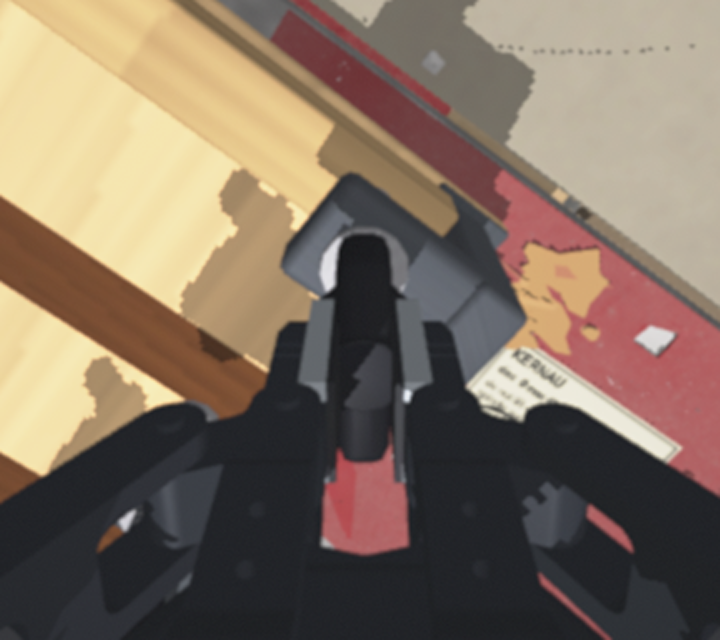

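```bash
python3 -m pendant '[{"offset":[-0.1,0.06,0],"spin":0.15,"gripper":1},{"offset":[-0.1,0.11,0],"spin":0.3,"gripper":1},{"offset":[-0.1,0.17,0],"spin":0.45,"gripper":1},{"offset":[-0.1,0.23,0],"spin":0.6,"gripper":1},{"offset":[-0.1,0.29,0],"spin":0.75,"gripper":1},{"offset":[-0.1,0.34,0],"spin":0.9,"gripper":1},{"offset":[-0.1,0.4,0],"spin":1.05,"gripper":1},{"offset":[-0.1,0.46,0],"spin":1.2,"gripper":1},{"offset":[-0.1,0.52,0],"spin":1.35,"gripper":1},{"offset":[-0.1,0.57,0],"spin":1.5,"gripper":1},{"offset":[-0.1,0.63,0],"spin":1.65,"gripper":1},{"offset":[-0.1,0.63,0],"spin":1.65,"gripper":1}]'; python3 plan.py .5855 .3615 .093 1.239; python3 - <<'E'
from ov import *
f=manip.grab_frame("wrist"); crop(f,"w9.png",100,100,460,420,2)
g=manip.grab_frame("scene"); crop(g,"s14.png",120,180,300,350,4)
print(manip.observe()["torque"])
E
```

```text
time: 23.7
ee_pos: [0.5846, 0.3603, 0.0886]
eef_rot: [-0.617, 0.618, -0.344, 0.344]
contact_force: [-6.9, -4.7, 6.8]
grip_width: 0.133
t 23.7 pos [0.5846 0.3603 0.0886] F [-6.9 -4.7  6.8] w 0.133 q7 -1.76
offset [-0.05, -0.44, 0.14] spin -2.255 curyaw -1.016
[-0.94258721  1.46372526 -0.14498155]
```

View pics/s14.png

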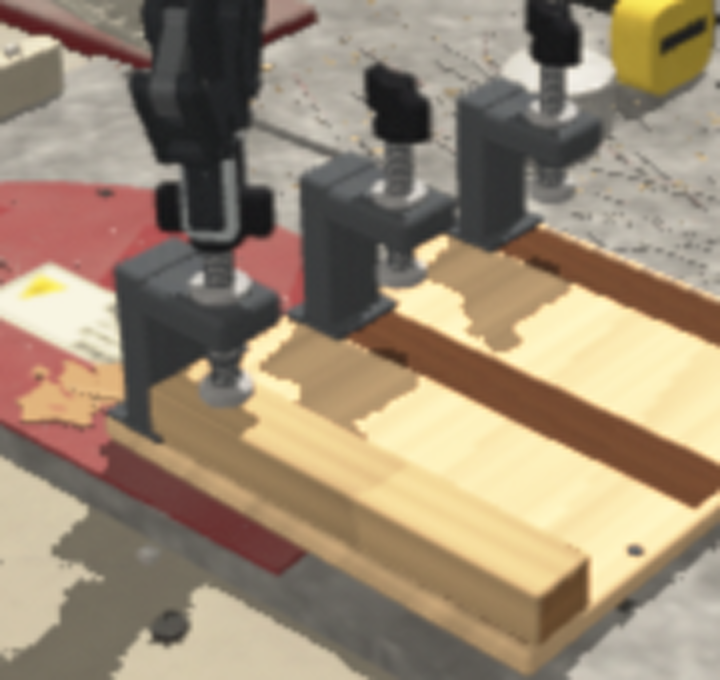

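View pics/w9.png

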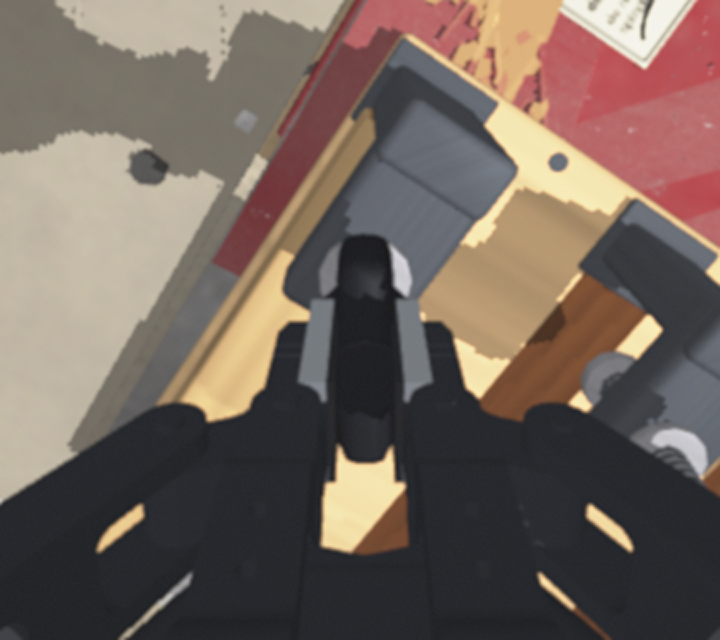

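k is about 2.56, and the foot is just about to touch, as predicted. I release, unwind half a turn and regrip.

```bash
python3 -m pendant '[{"offset":[0,0,0],"spin":0,"gripper":-0.1},{"offset":[0,0,0],"spin":0,"gripper":-0.1},{"offset":[0,0,0],"spin":0,"gripper":-0.1},{"offset":[0,-2,0],"spin":0,"gripper":-0.1},{"offset":[0,-4,0],"spin":0,"gripper":-0.1},{"offset":[0,-4,0],"spin":-0.15,"gripper":-0.1},{"offset":[0,-4,0],"spin":-0.3,"gripper":-0.1},{"offset":[0,-4,0],"spin":-0.45,"gripper":-0.1},{"offset":[0,-4,0],"spin":-0.6,"gripper":-0.1},{"offset":[0,-4,0],"spin":-0.75,"gripper":-0.1},{"offset":[0,-4,0],"spin":-0.9,"gripper":-0.1},{"offset":[0,-4,0],"spin":-1.05,"gripper":-0.1}]'; python3 -m pendant '[{"offset":[0,0,0],"spin":-0.15,"gripper":-0.1},{"offset":[0,0,0],"spin":-0.3,"gripper":-0.1},{"offset":[0,0,0],"spin":-0.45,"gripper":-0.1},{"offset":[0,0,0],"spin":-0.6,"gripper":-0.1},{"offset":[0,0,0],"spin":-0.75,"gripper":-0.1},{"offset":[0,0,0],"spin":-0.9,"gripper":-0.1},{"offset":[0,0,0],"spin":-1.05,"gripper":-0.1},{"offset":[0,0,0],"spin":-1.2,"gripper":-0.1},{"offset":[0,0,0],"spin":-1.35,"gripper":-0.1},{"offset":[0,0,0],"spin":-1.5,"gripper":-0.1},{"offset":[0,0,0],"spin":-1.65,"gripper":-0.1},{"offset":[0,0,0],"spin":-1.8,"gripper":-0.1}]'; python3 plan.py .585 .3605 .0875 2.126
python3 - <<'E'
from ov import *
f=manip.grab_frame("wrist"); crop(f,"w10.png",100,100,460,420,2)
g=manip.grab_frame("scene"); crop(g,"s15.png",140,180,320,350,4)
E
```

```text
time: 25.0
ee_pos: [0.5858, 0.3605, 0.1273]
eef_rot: [0.707, -0.707, -0.016, 0.016]
contact_force: [0.2, 0.4, -0.5]
grip_width: 0.549
time: 26.2
ee_pos: [0.5859, 0.3604, 0.1274]
eef_rot: [-0.427, 0.427, 0.564, -0.563]
contact_force: [1.1, 0.6, -0.3]
grip_width: 0.549
t 26.2 pos [0.5859 0.3604 0.1274] F [ 1.1  0.6 -0.3] w 0.549 q7 0.92
offset [0.03, 3.99, 0.08] spin -0.281 curyaw 1.845
```

View pics/w10.png

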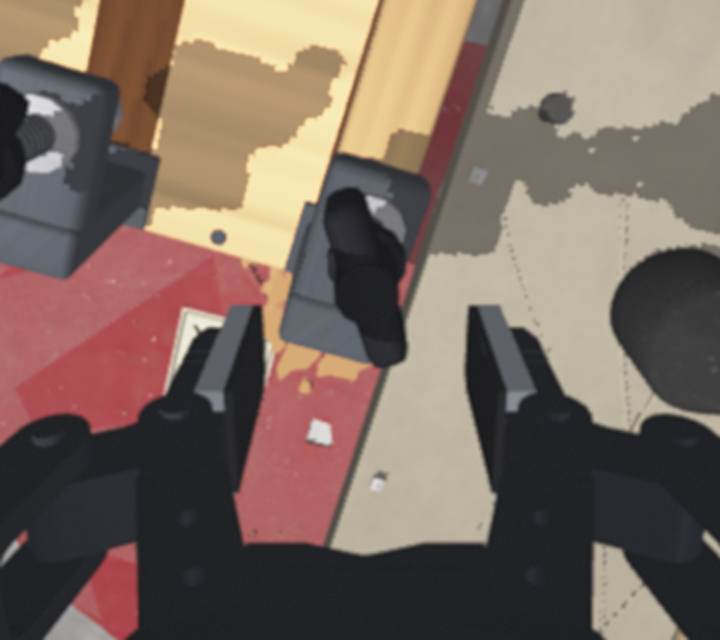

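View pics/s15.png

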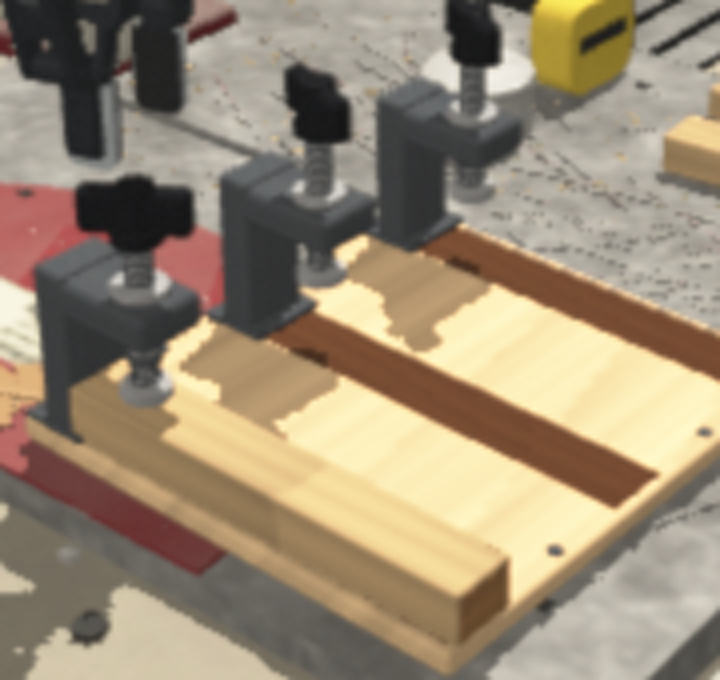

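```bash
python3 -m pendant '[{"offset":[0,0,0],"spin":-0.14,"gripper":-0.1},{"offset":[0,0,0],"spin":-0.281,"gripper":-0.1},{"offset":[0,2,0],"spin":-0.281,"gripper":-0.1},{"offset":[0,4,0],"spin":-0.281,"gripper":-0.1},{"offset":[0,4,0],"spin":-0.281,"gripper":-0.1},{"offset":[0,4,0],"spin":-0.281,"gripper":1},{"offset":[0,4,0],"spin":-0.281,"gripper":1},{"offset":[0,4,0],"spin":-0.281,"gripper":1},{"offset":[0,4,0],"spin":-0.281,"gripper":1},{"offset":[0,4,0],"spin":-0.281,"gripper":1}]' 40; python3 plan.py .585 .3605 .0875 2.126;  python3 plan.py .585 .3605 .0875 0.491
```

```text
time: 27.3
ee_pos: [0.586, 0.3612, 0.0887]
eef_rot: [-0.345, 0.346, 0.617, -0.616]
contact_force: [-0.8, 0.5, 7.1]
grip_width: 0.132
t 27.3 pos [0.586  0.3612 0.0887] F [-0.8  0.5  7.1] w 0.132 q7 1.16
offset [-0.01, 0.12, 0.13] spin -0.006 curyaw 2.12
t 27.3 pos [0.586  0.3612 0.0887] F [-0.8  0.5  7.1] w 0.132 q7 1.16
offset [-0.01, 0.12, 0.13] spin 1.629 curyaw 2.12
```

```bash
python3 -m pendant '[{"offset":[0,0.06,0],"spin":0.15,"gripper":1},{"offset":[0,0.11,0],"spin":0.3,"gripper":1},{"offset":[0,0.17,0],"spin":0.45,"gripper":1},{"offset":[0,0.23,0],"spin":0.6,"gripper":1},{"offset":[0,0.29,0],"spin":0.75,"gripper":1},{"offset":[0,0.34,0],"spin":0.9,"gripper":1},{"offset":[0,0.4,0],"spin":1.05,"gripper":1},{"offset":[0,0.46,0],"spin":1.2,"gripper":1},{"offset":[0,0.52,0],"spin":1.35,"gripper":1},{"offset":[0,0.57,0],"spin":1.5,"gripper":1},{"offset":[0,0.62,0],"spin":1.63,"gripper":1},{"offset":[0,0.62,0],"spin":1.63,"gripper":1}]'; python3 plan.py .585 .3605 .0875 0.491; python3 - <<'E'
from ov import *
f=manip.grab_frame("wrist"); crop(f,"w11.png",100,100,460,420,2)
g=manip.grab_frame("scene"); crop(g,"s16.png",140,180,320,350,4)
print(manip.observe()["torque"])
E
```

```text
time: 28.5
ee_pos: [0.5857, 0.3601, 0.0824]
eef_rot: [-0.686, 0.687, 0.17, -0.169]
contact_force: [-4.6, -4.5, 7.9]
grip_width: 0.122
t 28.5 pos [0.5857 0.3601 0.0824] F [-4.6 -4.5  7.9] w 0.122 q7 -0.35
offset [-0.04, -0.51, 0.07] spin -0.006 curyaw 0.485
[-0.82228063  0.7726969  -0.14031342]
```

View pics/w11.png

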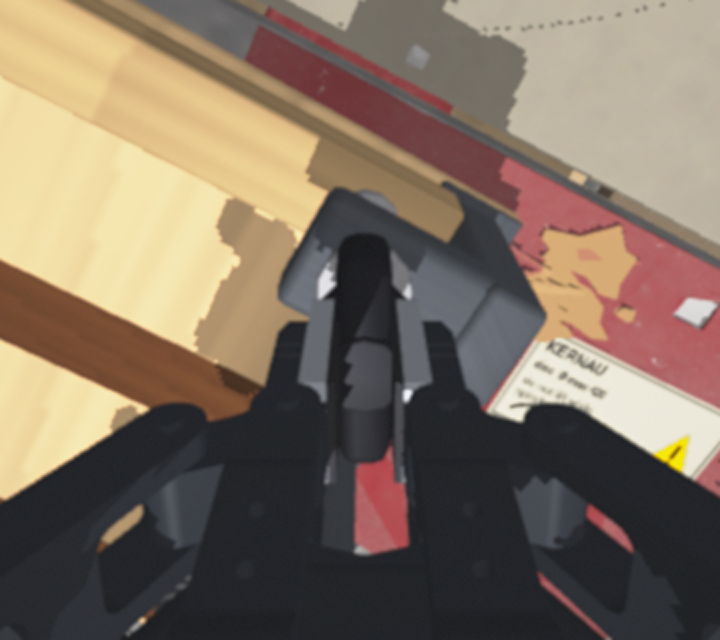

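View pics/s16.png

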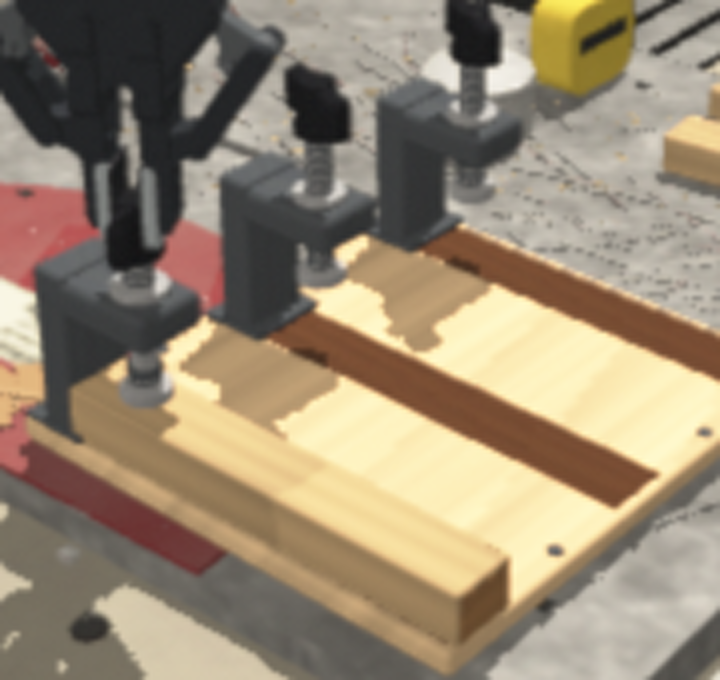

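Clamp 1 is tightened: the foot stays put while the screw has sunk. I release and look at the remaining battens.

```bash
python3 -m pendant '[{"offset":[0,0,0],"spin":0,"gripper":-0.1},{"offset":[0,0,0],"spin":0,"gripper":-0.1},{"offset":[0,0,0],"spin":0,"gripper":-0.1},{"offset":[0,-3,0],"spin":0,"gripper":-0.1},{"offset":[0,-7,0],"spin":0,"gripper":-0.1},{"offset":[0,-11,0],"spin":0,"gripper":-0.1},{"offset":[0,-11,0],"spin":0,"gripper":-0.1}]'; python3 - <<'E'
from ov import *
f=manip.grab_frame("top"); crop(f,"t8.png",155,140,425,320,2.9)
hsv=cv2.cvtColor(f["img"],cv2.COLOR_RGB2HSV)
m=cv2.inRange(hsv,(8,60,110),(28,200,255)); m[:,:300]=0; m[:190]=0;m[315:]=0;m[:,405:]=0
n,l,st,c=cv2.connectedComponentsWithStats(m)
for i in range(1,n):
    if st[i,4]>300:
        ys,xs=np.where(l==i); r=cv2.minAreaRect(np.c_[xs,ys].astype(np.float32)); bp=cv2.boxPoints(r)
        w=np.array([onz(f,p,.02)[:2] for p in bp]); print(st[i]); print(w.round(3).tolist(), w.mean(0).round(4))
E
python3 plan.py .45 .0 .2 1.57
```

```text
time: 29.3
ee_pos: [0.5876, 0.3626, 0.1976]
eef_rot: [0.687, -0.685, -0.174, 0.168]
contact_force: [-0.7, 0.5, 0.7]
grip_width: 0.546
[ 381  204   20   98 1664]
[[0.586, -0.095], [0.586, -0.135], [0.366, -0.129], [0.365, -0.09]] [ 0.4757 -0.1123]
[ 349  211   30   98 1630]
[[0.569, -0.017], [0.574, -0.059], [0.354, -0.078], [0.349, -0.037]] [ 0.4616 -0.0478]
t 29.4 pos [0.5868 0.3618 0.1944] F [-0.5  0.6 -1.9] w 0.55 q7 -0.31
offset [-29.09, -0.74, -25.48] spin -1.08 curyaw 0.49
```

View pics/t8.png

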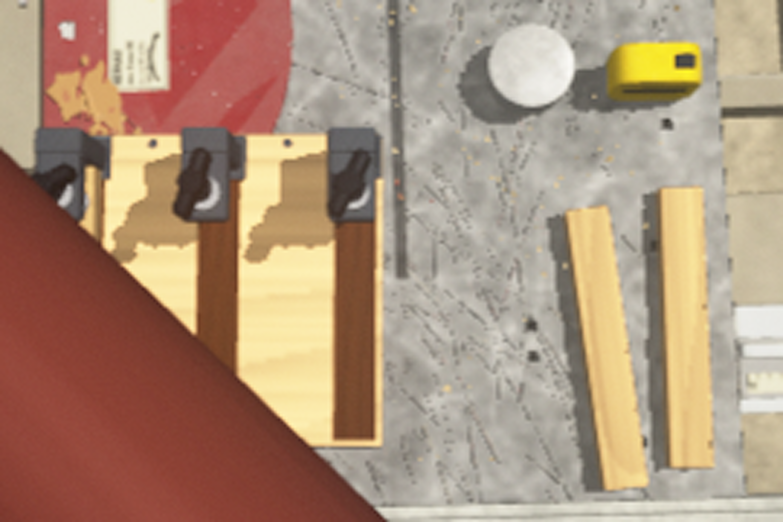

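```bash
python3 plan.py .457 -.051 .195 1.663
```

```text
t 29.4 pos [0.5868 0.3618 0.1944] F [-0.5  0.6 -1.9] w 0.55 q7 -0.31
offset [-30.87, -0.25, -30.31] spin -1.173 curyaw 0.49
```

```bash
python3 -m pendant '[{"offset":[-2,0,-2],"spin":-0.1,"gripper":0},{"offset":[-5,0,-5],"spin":-0.2,"gripper":0},{"offset":[-8,0,-8],"spin":-0.32,"gripper":0},{"offset":[-11,0,-11],"spin":-0.44,"gripper":0},{"offset":[-14,0,-14],"spin":-0.56,"gripper":0},{"offset":[-17,0,-17],"spin":-0.68,"gripper":0},{"offset":[-20,0,-20],"spin":-0.8,"gripper":0},{"offset":[-23,0,-23],"spin":-0.92,"gripper":0},{"offset":[-26,0,-26],"spin":-1.04,"gripper":0},{"offset":[-29,0,-28.5],"spin":-1.173,"gripper":0},{"offset":[-30.9,0,-30.3],"spin":-1.173,"gripper":0},{"offset":[-30.9,5,-30.3],"spin":-1.173,"gripper":0}]'; python3 -m pendant '[{"offset":[0,4,0],"spin":0,"gripper":0},{"offset":[0,7,0],"spin":0,"gripper":0},{"offset":[0,7,0],"spin":0,"gripper":0},{"offset":[0,7,0],"spin":0,"gripper":0}]'; python3 plan.py .457 -.051 .0 1.663; python3 - <<'E'
from ov import *
f=manip.grab_frame("wrist"); crop(f,"w12.png",0,0,560,420,1.4)
E
```

```text
time: 30.55
ee_pos: [0.458, -0.0573, 0.1444]
eef_rot: [-0.475, 0.481, 0.522, -0.52]
contact_force: [1.6, 0.6, -0.6]
grip_width: 0.502
time: 30.95
ee_pos: [0.4552, -0.0521, 0.071]
eef_rot: [0.477, -0.476, -0.522, 0.523]
contact_force: [0.9, 0.1, 0.3]
grip_width: 0.498
t 30.9 pos [ 0.4552 -0.0521  0.071 ] F [0.9 0.1 0.3] w 0.498 q7 1.63
offset [0.08, 7.1, -0.2] spin 0.0 curyaw 1.663
```

View pics/w12.png

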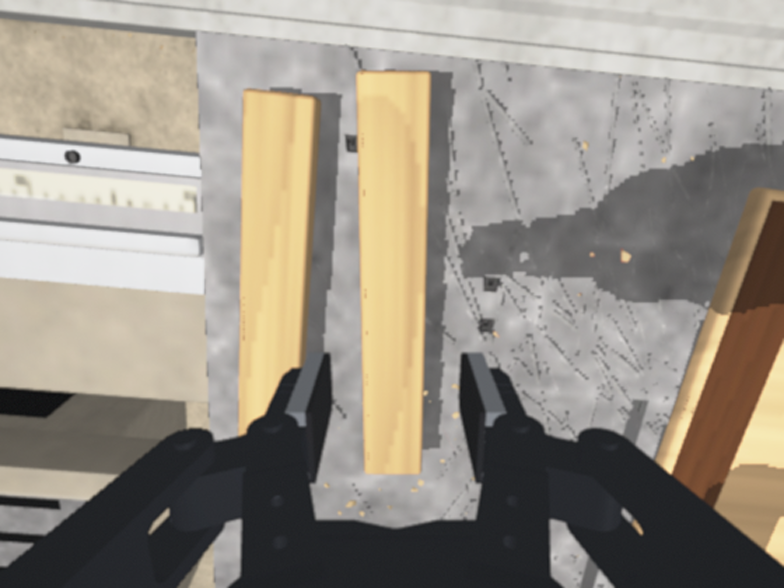

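```bash
python3 - <<'E'
from ov import *
f=manip.grab_frame("wrist"); s=manip.observe(); print(s["ee_pos"])
P=[onz(f,(a/1.4-.4,b/1.4-.4),.021)[:2] for a,b in ((366,473),(421,473),(358,74),(430,72))]
for p in P: print(p.round(4))
far=(P[0]+P[1])/2; near=(P[2]+P[3])/2; d=far-near
print("len",np.linalg.norm(d),"yaw",np.arctan2(d[1],d[0]),"cen",(far+near)/2, "axis y at x=.457", near[1]+d[1]/d[0]*(.457-near[0]))
# tips: project real tip
p=s["ee_pos"]+[0,0,.039]; print(proj(f,p)*1.4)
E
```

```text
[ 0.45666896 -0.05234176  0.07253215]
[ 0.5752 -0.0589]
[ 0.5722 -0.026 ]
[ 0.3556 -0.0785]
[ 0.3517 -0.0459]
len 0.2209102793803248 yaw 0.08975376205873083 cen [ 0.46367887 -0.05231447] axis y at x=.457 -0.05291553926460072
[394.02372138 373.3297348 ]
```

```bash
python3 -m pendant '[{"offset":[0,0,0],"spin":0,"gripper":1},{"offset":[0,2,0],"spin":0,"gripper":1},{"offset":[0,5,0],"spin":0,"gripper":1},{"offset":[0,7,0],"spin":0,"gripper":1},{"offset":[0,8,0],"spin":0,"gripper":1},{"offset":[0,8.3,0],"spin":0,"gripper":1},{"offset":[0,8.3,0],"spin":0,"gripper":1},{"offset":[0,8.3,0],"spin":0,"gripper":1}]' 60;  for i in 1 2 3; do python3 -m pendant '[{"offset":[0,0.15,0],"spin":0,"gripper":1},{"offset":[0,0.15,0],"spin":0,"gripper":1}]'|tr '\n' ' ';echo; done
```

```text
time: 31.85
ee_pos: [0.4565, -0.0524, -0.0109]
eef_rot: [-0.476, 0.477, 0.523, -0.522]
contact_force: [-1.0, 0.5, -0.1]
grip_width: 0.001
time: 32.05 ee_pos: [0.4559, -0.0524, -0.013] eef_rot: [-0.476, 0.477, 0.523, -0.522] contact_force: [-0.4, -0.8, -0.5] grip_width: -0.003 
time: 32.25 ee_pos: [0.4555, -0.0524, -0.015] eef_rot: [0.476, -0.476, -0.522, 0.523] contact_force: [-0.2, 0.4, -0.5] grip_width: -0.0 
time: 32.45 ee_pos: [0.4557, -0.0523, -0.0162] eef_rot: [0.476, -0.476, -0.522, 0.523] contact_force: [-2.3, -0.3, 5.2] grip_width: -0.002
```

23.1 mm, so this is batten_b, and the last one must be the 20 mm one. Now I grasp it.

```bash
python3 -m pendant '[{"offset":[0,-1.5,0],"spin":0,"gripper":1},{"offset":[0,-3.5,0],"spin":0,"gripper":0},{"offset":[0,-3.5,0],"spin":0,"gripper":0},{"offset":[0,-3.5,0],"spin":0,"gripper":0},{"offset":[0,-3.5,0],"spin":0,"gripper":0},{"offset":[0,-1,0],"spin":0,"gripper":0},{"offset":[0,0.5,0],"spin":0,"gripper":0},{"offset":[0,1.6,0],"spin":0,"gripper":0},{"offset":[0,1.6,0],"spin":0,"gripper":0}]' 
python3 -m pendant '[{"offset":[0,0,0],"spin":0,"gripper":1},{"offset":[0,0,0],"spin":0,"gripper":1},{"offset":[0,0,0],"spin":0,"gripper":1},{"offset":[0,0,0],"spin":0,"gripper":1},{"offset":[0,0,0],"spin":0,"gripper":1}]' 60; python3 plan.py .465 .027 .2 1.54
```

```text
time: 33.35
ee_pos: [0.454, -0.052, -0.0342]
eef_rot: [0.477, -0.475, -0.522, 0.523]
contact_force: [-1.0, 0.8, -0.3]
grip_width: 0.499
time: 33.85
ee_pos: [0.4557, -0.0524, -0.0322]
eef_rot: [-0.476, 0.477, 0.523, -0.522]
contact_force: [0.1, 0.5, -1.1]
grip_width: 0.381
t 33.9 pos [ 0.4557 -0.0524 -0.0322] F [ 0.1  0.5 -1.1] w 0.381 q7 1.52
offset [7.82, -23.22, -1.66] spin 0.123 curyaw 1.663
```

```bash
python3 -m pendant '[{"offset":[0,-1,0],"spin":0,"gripper":1},{"offset":[0,-4,0],"spin":0,"gripper":1},{"offset":[0,-8,0],"spin":0,"gripper":1},{"offset":[0,-12,0],"spin":0.06,"gripper":1},{"offset":[0,-16,0],"spin":0.124,"gripper":1},{"offset":[0,-20,0],"spin":0.124,"gripper":1},{"offset":[0,-22,0],"spin":0.124,"gripper":1},{"offset":[0,-22,0],"spin":0.124,"gripper":1},{"offset":[0,-22,0],"spin":0.124,"gripper":1}]'; python3 plan.py .4241 .257 .188 1.539
```

```text
time: 34.75
ee_pos: [0.4554, -0.0523, 0.1877]
eef_rot: [-0.508, 0.508, 0.492, -0.492]
contact_force: [0.3, -0.4, -1.8]
grip_width: 0.379
t 34.8 pos [ 0.4554 -0.0523  0.1877] F [ 0.3 -0.4 -1.8] w 0.379 q7 1.58
offset [30.81, -0.04, 4.11] spin 0.0 curyaw 1.539
```

```bash
python3 -m pendant '[{"offset":[4,0,0.6],"spin":0,"gripper":1},{"offset":[8,0,1.2],"spin":0,"gripper":1},{"offset":[12,0,1.8],"spin":0,"gripper":1},{"offset":[16,0,2.4],"spin":0,"gripper":1},{"offset":[20,0,3],"spin":0,"gripper":1},{"offset":[24,0,3.5],"spin":0,"gripper":1},{"offset":[28,0,4.1],"spin":0,"gripper":1},{"offset":[30.8,0,4.1],"spin":0,"gripper":1},{"offset":[30.8,4,4.1],"spin":0,"gripper":1},{"offset":[30.8,8,4.1],"spin":0,"gripper":1},{"offset":[30.8,12,4.1],"spin":0,"gripper":1},{"offset":[30.8,15,4.1],"spin":0,"gripper":1}]'; python3 -m pendant '[{"offset":[0,2,0],"spin":0,"gripper":1},{"offset":[0,3.5,0],"spin":0,"gripper":1},{"offset":[0,4.4,0],"spin":0,"gripper":1},{"offset":[0,4.8,0],"spin":0,"gripper":1},{"offset":[0,4.8,0],"spin":0,"gripper":1}]';python3 plan.py .4241 .257 -.014 1.539;  python3 - <<'E'
from ov import *
f=manip.grab_frame("top"); g=manip.grab_frame("scene")
overlay(f,"t9.png",(160,180,300,310),5,.015,.0,.023,.020)
overlay(g,"s17.png",(140,180,330,350),4,.015,.0,.023,.020)
E
```

```text
time: 35.95
ee_pos: [0.422, 0.2558, 0.0339]
eef_rot: [0.508, -0.507, -0.491, 0.494]
contact_force: [0.7, -0.3, -1.4]
grip_width: 0.379
time: 36.45
ee_pos: [0.4244, 0.2569, -0.0104]
eef_rot: [0.508, -0.508, -0.492, 0.492]
contact_force: [0.1, 0.1, -1.2]
grip_width: 0.38
t 36.5 pos [ 0.4244  0.2569 -0.0104] F [ 0.1  0.1 -1.2] w 0.38 q7 0.62
offset [0.01, 0.36, 0.03] spin 0.0 curyaw 1.539
```

View pics/t9.png

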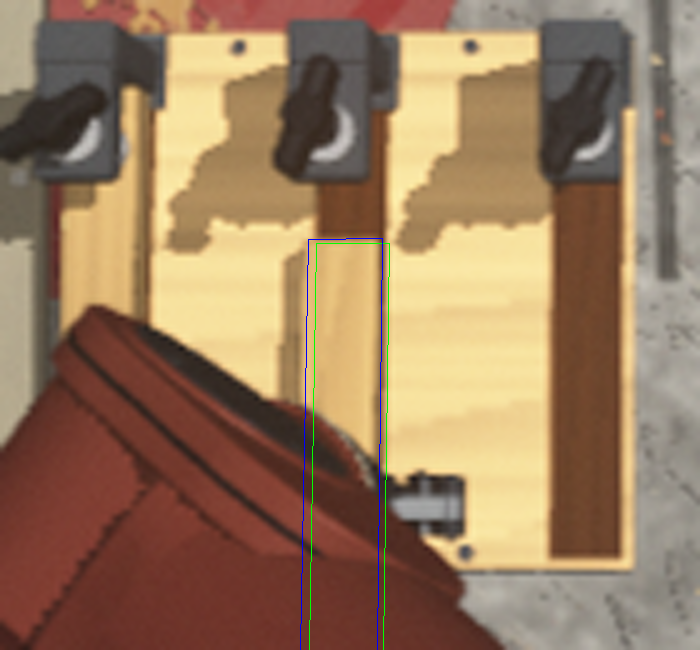

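View pics/s17.png

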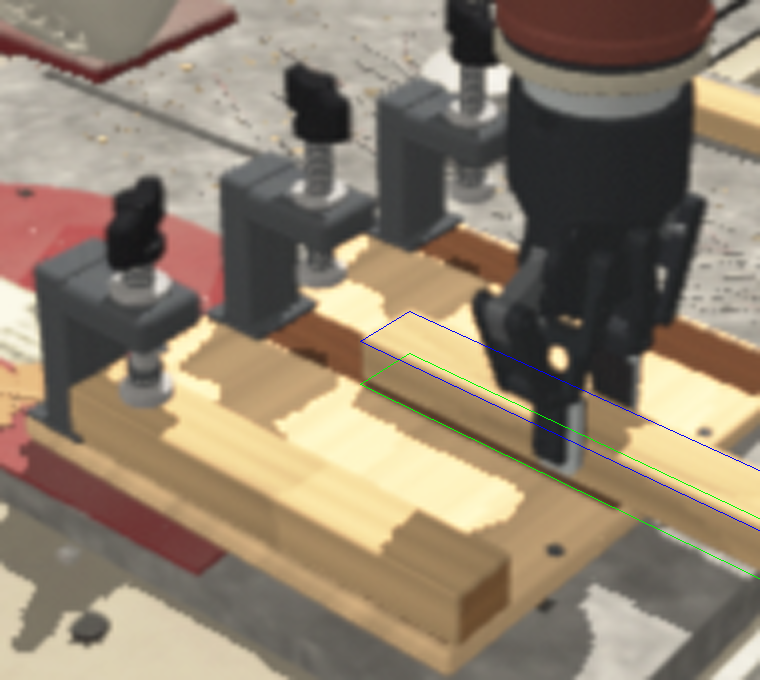

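Well aligned. I lower to about 0.5 mm above the base and slide forward.

```bash
python3 -m pendant '[{"offset":[0,0.3,0],"spin":0,"gripper":1},{"offset":[0,0.3,-1],"spin":0,"gripper":1},{"offset":[0,0.3,-2],"spin":0,"gripper":1},{"offset":[0,0.3,-3],"spin":0,"gripper":1},{"offset":[0,0.3,-4],"spin":0,"gripper":1},{"offset":[0,0.3,-5],"spin":0,"gripper":1},{"offset":[0,0.3,-5.8],"spin":0,"gripper":1},{"offset":[0,0.3,-6.3],"spin":0,"gripper":1},{"offset":[0,0.3,-6.6],"spin":0,"gripper":1},{"offset":[0,0.35,-6.6],"spin":0,"gripper":1},{"offset":[0,0.35,-6.6],"spin":0,"gripper":1}]'
for i in 1 2 3; do python3 -m pendant '[{"offset":[0,0,-0.15],"spin":0,"gripper":1},{"offset":[0,0,-0.15],"spin":0,"gripper":1}]'|tr '\n' ' ';echo; done
```

```text
time: 37.65
ee_pos: [0.4899, 0.2548, -0.0141]
eef_rot: [0.508, -0.508, -0.492, 0.492]
contact_force: [-0.8, 0.3, -0.8]
grip_width: 0.386
time: 37.85 ee_pos: [0.4919, 0.2547, -0.0139] eef_rot: [-0.508, 0.508, 0.492, -0.492] contact_force: [0.3, 0.2, -1.3] grip_width: 0.383 
time: 38.05 ee_pos: [0.4935, 0.2546, -0.0139] eef_rot: [-0.508, 0.508, 0.492, -0.492] contact_force: [0.3, 0.5, -1.2] grip_width: 0.383 
time: 38.25 ee_pos: [0.4951, 0.2545, -0.0139] eef_rot: [-0.508, 0.508, 0.492, -0.492] contact_force: [0.3, 0.2, -1.2] grip_width: 0.378
```

```bash
for i in 1 2 3; do python3 -m pendant '[{"offset":[0,0,-0.15],"spin":0,"gripper":1},{"offset":[0,0,-0.15],"spin":0,"gripper":1}]'|tr '\n' ' ';echo; done
```

```text
time: 38.45 ee_pos: [0.4955, 0.2546, -0.0142] eef_rot: [0.508, -0.508, -0.492, 0.493] contact_force: [-4.2, 0.4, 0.8] grip_width: 0.38 
time: 38.65 ee_pos: [0.4954, 0.2545, -0.0142] eef_rot: [0.508, -0.507, -0.491, 0.493] contact_force: [-11.0, -2.1, 7.2] grip_width: 0.385 
time: 38.85 ee_pos: [0.4953, 0.2545, -0.0143] eef_rot: [0.508, -0.507, -0.49, 0.494] contact_force: [-17.7, -3.3, 11.8] grip_width: 0.382
```

```bash
python3 -m pendant '[{"offset":[0,0,0.25],"spin":0,"gripper":1},{"offset":[0,0,0.25],"spin":0,"gripper":-0.1},{"offset":[0,0,0.25],"spin":0,"gripper":-0.1},{"offset":[0,0,0.25],"spin":0,"gripper":-0.1},{"offset":[0,0,0.25],"spin":0,"gripper":-0.1},{"offset":[0,-4,0.5],"spin":0,"gripper":-0.1},{"offset":[0,-9,0.5],"spin":0,"gripper":-0.1},{"offset":[0,-14,0.5],"spin":0,"gripper":-0.1},{"offset":[0,-18,0.5],"spin":0,"gripper":-0.1},{"offset":[0,-20,0.5],"spin":0,"gripper":-0.1},{"offset":[0,-20,0.5],"spin":0,"gripper":-0.1}]'; python3 plan.py .582 .2515 .145 1.20; python3 - <<'E'
from ov import *
f=manip.grab_frame("top"); g=manip.grab_frame("scene")
overlay(f,"t10.png",(155,170,295,310),5,.085,.0,.023)
overlay(g,"s18.png",(140,170,330,350),4,.085,.0,.023)
E
```

```text
time: 39.95
ee_pos: [0.496, 0.2556, 0.1895]
eef_rot: [-0.507, 0.509, 0.494, -0.49]
contact_force: [-0.4, 0.5, -1.0]
grip_width: 0.546
t 40.0 pos [0.496  0.2556 0.1895] F [-0.4  0.5 -1. ] w 0.546 q7 0.82
offset [-0.15, 4.49, -8.58] spin 0.339 curyaw 1.539
```

View pics/t10.png

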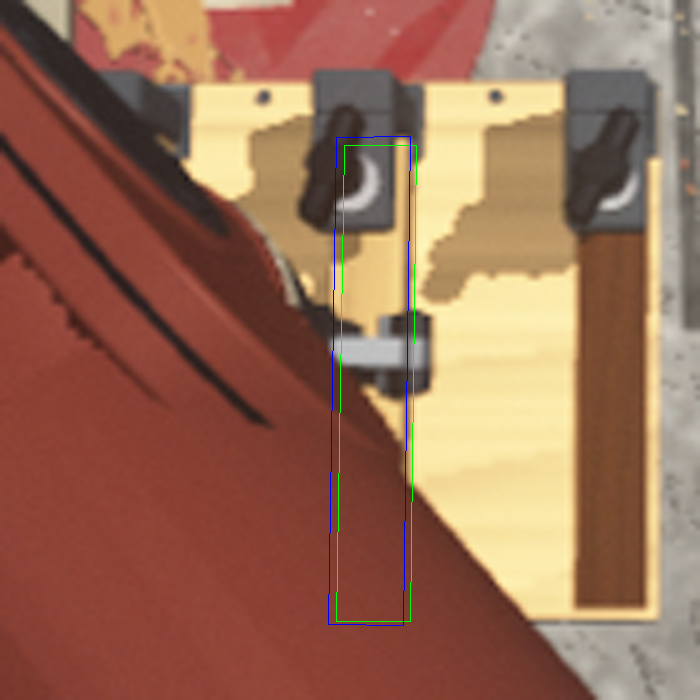

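View pics/s18.png

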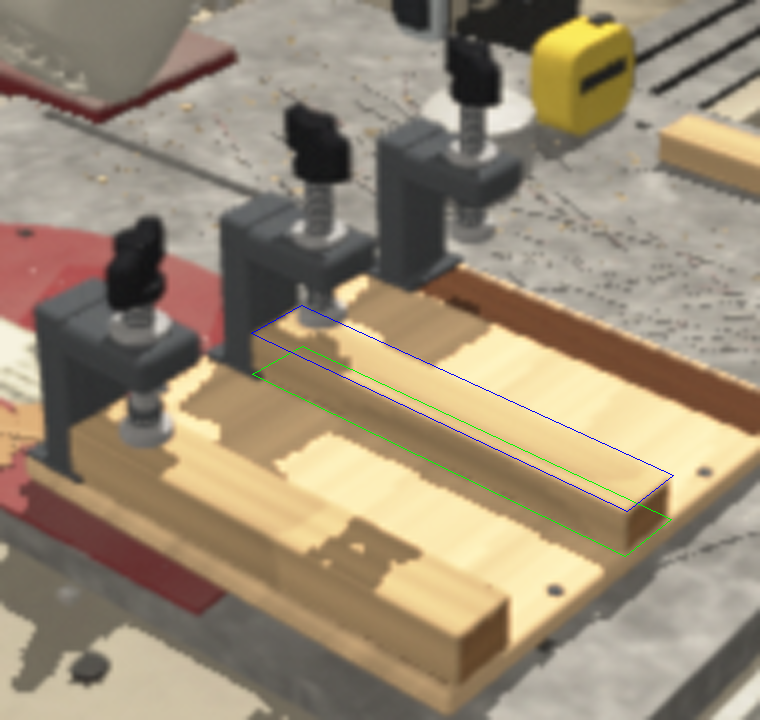

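```bash
python3 plan.py .582 .2507 .145 1.209; python3 -m pendant '[{"offset":[-0.1,0,-3],"spin":0.11,"gripper":-0.1},{"offset":[-0.1,0,-6],"spin":0.22,"gripper":-0.1},{"offset":[-0.2,1,-8.6],"spin":0.33,"gripper":-0.1},{"offset":[-0.2,3,-8.6],"spin":0.33,"gripper":-0.1},{"offset":[-0.2,4,-8.6],"spin":0.33,"gripper":-0.1},{"offset":[-0.2,4,-8.6],"spin":0.33,"gripper":-0.1}]'; python3 plan.py .582 .2507 .097 1.209; python3 - <<'E'
from ov import *
f=manip.grab_frame("wrist"); crop(f,"w13.png",100,100,460,420,2)
E
```

```text
t 40.0 pos [0.4945 0.2544 0.1859] F [ 0.6 -0.2  0. ] w 0.55 q7 0.82
offset [-0.09, 4.09, -8.75] spin 0.33 curyaw 1.539
time: 40.65
ee_pos: [0.5784, 0.2494, 0.1432]
eef_rot: [0.582, -0.581, -0.401, 0.404]
contact_force: [-0.3, 0.1, 0.3]
grip_width: 0.551
t 40.6 pos [0.5784 0.2494 0.1432] F [-0.3  0.1  0.3] w 0.551 q7 0.5
offset [0.26, 4.62, -0.3] spin 0.001 curyaw 1.21
```

View pics/w13.png

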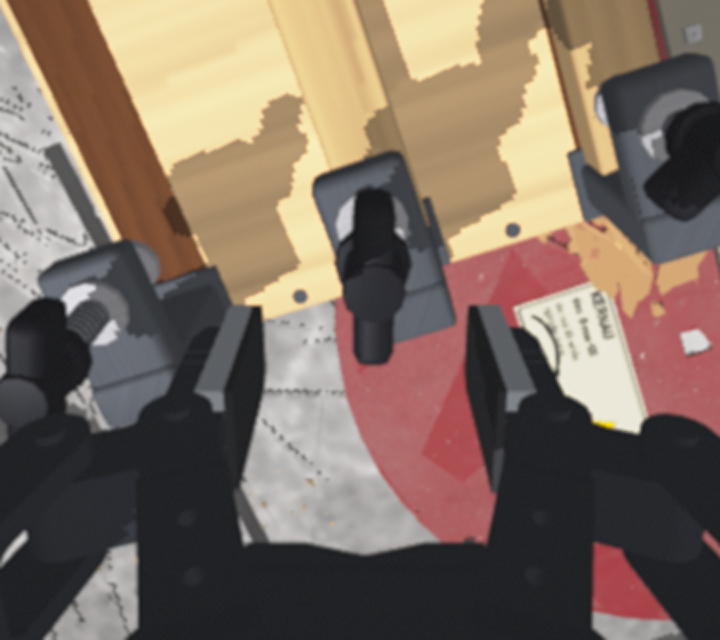

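```bash
python3 -m pendant '[{"offset":[0.15,2,-0.25],"spin":0,"gripper":-0.1},{"offset":[0.15,4,-0.25],"spin":0,"gripper":-0.1},{"offset":[0.15,4.6,-0.25],"spin":0,"gripper":-0.1},{"offset":[0.15,4.6,-0.25],"spin":0,"gripper":-0.1},{"offset":[0.15,4.6,-0.25],"spin":0,"gripper":1},{"offset":[0.15,4.6,-0.25],"spin":0,"gripper":1},{"offset":[0.15,4.6,-0.25],"spin":0,"gripper":1},{"offset":[0.15,4.6,-0.25],"spin":0,"gripper":1},{"offset":[0.15,4.6,-0.25],"spin":0,"gripper":1}]' 40; python3 plan.py .582 .2507 .097 1.209
```

```text
time: 41.6
ee_pos: [0.5834, 0.2502, 0.1014]
eef_rot: [-0.582, 0.582, 0.402, -0.402]
contact_force: [-2.9, -2.3, 5.2]
grip_width: 0.127
t 41.6 pos [0.5834 0.2502 0.1014] F [-2.9 -2.3  5.2] w 0.127 q7 0.48
offset [-0.01, 0.44, 0.15] spin -0.0 curyaw 1.209
```

```bash
python3 -m pendant '[{"offset":[0,0.06,0],"spin":0.15,"gripper":1},{"offset":[0,0.11,0],"spin":0.3,"gripper":1},{"offset":[0,0.17,0],"spin":0.45,"gripper":1},{"offset":[0,0.23,0],"spin":0.6,"gripper":1},{"offset":[0,0.29,0],"spin":0.75,"gripper":1},{"offset":[0,0.34,0],"spin":0.9,"gripper":1},{"offset":[0,0.4,0],"spin":1.05,"gripper":1},{"offset":[0,0.46,0],"spin":1.2,"gripper":1},{"offset":[0,0.52,0],"spin":1.35,"gripper":1},{"offset":[0,0.57,0],"spin":1.5,"gripper":1},{"offset":[0,0.63,0],"spin":1.65,"gripper":1},{"offset":[0,0.63,0],"spin":1.65,"gripper":1}]'; python3 -m pendant '[{"offset":[0,0.06,0],"spin":0.15,"gripper":1},{"offset":[0,0.11,0],"spin":0.3,"gripper":1},{"offset":[0,0.17,0],"spin":0.45,"gripper":1},{"offset":[0,0.23,0],"spin":0.6,"gripper":1},{"offset":[0,0.29,0],"spin":0.75,"gripper":1},{"offset":[0,0.29,0],"spin":0.75,"gripper":1}]'; python3 plan.py .582 .2507 .097 1.209; python3 - <<'E'
from ov import *
f=manip.grab_frame("wrist"); crop(f,"w14.png",100,100,460,420,2)
g=manip.grab_frame("scene"); crop(g,"s19.png",140,170,330,350,4)
E
```

```text
time: 42.8
ee_pos: [0.5811, 0.2492, 0.095]
eef_rot: [-0.688, 0.691, -0.157, 0.156]
contact_force: [-13.6, -8.3, 13.1]
grip_width: 0.126
time: 43.4
ee_pos: [0.5803, 0.2501, 0.0921]
eef_rot: [-0.583, 0.586, -0.399, 0.397]
contact_force: [-15.4, -5.7, 15.4]
grip_width: 0.129
t 43.4 pos [0.5803 0.2501 0.0921] F [-15.4  -5.7  15.4] w 0.129 q7 -1.78
offset [0.01, -0.49, 0.18] spin -2.405 curyaw -1.196
```

View pics/w14.png

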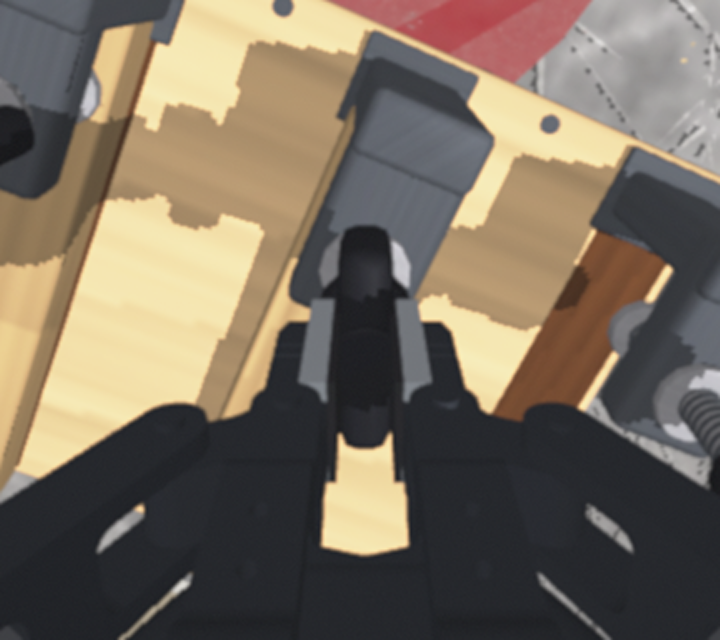

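View pics/s19.png

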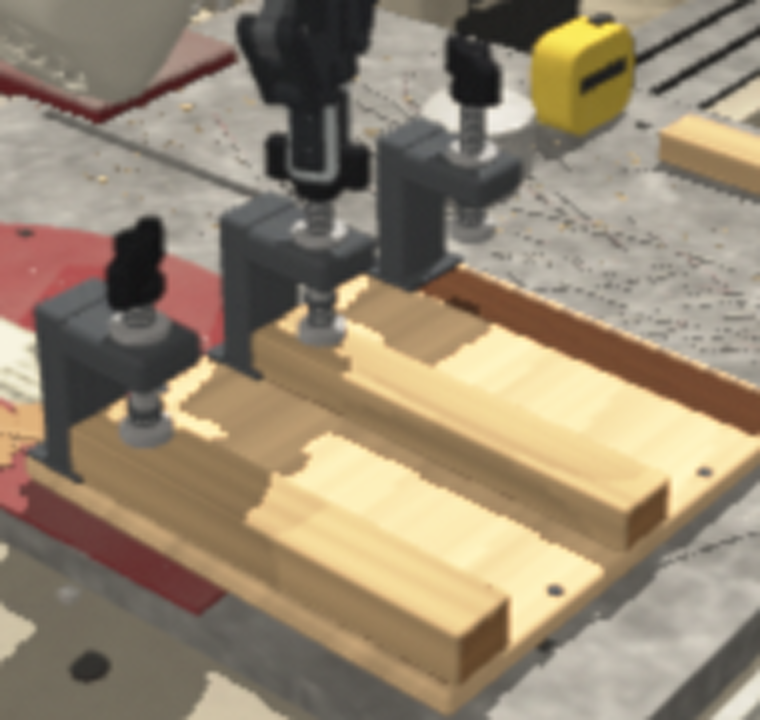

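```bash
python3 -m pendant '[{"offset":[0,0,0],"spin":0,"gripper":-0.1},{"offset":[0,0,0],"spin":0,"gripper":-0.1},{"offset":[0,0,0],"spin":0,"gripper":-0.1},{"offset":[0,-2,0],"spin":0,"gripper":-0.1},{"offset":[0,-4,0],"spin":0,"gripper":-0.1},{"offset":[0,-4,0],"spin":-0.15,"gripper":-0.1},{"offset":[0,-4,0],"spin":-0.3,"gripper":-0.1},{"offset":[0,-4,0],"spin":-0.45,"gripper":-0.1},{"offset":[0,-4,0],"spin":-0.6,"gripper":-0.1},{"offset":[0,-4,0],"spin":-0.75,"gripper":-0.1},{"offset":[0,-4,0],"spin":-0.9,"gripper":-0.1},{"offset":[0,-4,0],"spin":-1.05,"gripper":-0.1}]'; python3 -m pendant '[{"offset":[0,0,0],"spin":-0.15,"gripper":-0.1},{"offset":[0,0,0],"spin":-0.3,"gripper":-0.1},{"offset":[0,0,0],"spin":-0.45,"gripper":-0.1},{"offset":[0,0,0],"spin":-0.6,"gripper":-0.1},{"offset":[0,0,0],"spin":-0.75,"gripper":-0.1},{"offset":[0,0,0],"spin":-0.9,"gripper":-0.1},{"offset":[0,0,0],"spin":-1.05,"gripper":-0.1},{"offset":[0,0,0],"spin":-1.2,"gripper":-0.1},{"offset":[0,0,0],"spin":-1.35,"gripper":-0.1},{"offset":[0,0,0],"spin":-1.5,"gripper":-0.1},{"offset":[0,0,0],"spin":-1.65,"gripper":-0.1},{"offset":[0,0,0],"spin":-1.8,"gripper":-0.1}]'; python3 -m pendant '[{"offset":[0,0,0],"spin":-0.15,"gripper":-0.1},{"offset":[0,0,0],"spin":-0.285,"gripper":-0.1},{"offset":[0,0,0],"spin":-0.285,"gripper":-0.1}]';python3 plan.py .5805 .2503 .0915 1.946
python3 - <<'E'
from ov import *
f=manip.grab_frame("wrist"); crop(f,"w15.png",100,100,460,420,2)
E
```

```text
time: 44.7
ee_pos: [0.5834, 0.2504, 0.1309]
eef_rot: [0.706, -0.705, 0.048, -0.048]
contact_force: [-0.6, 0.7, -0.5]
grip_width: 0.551
time: 45.9
ee_pos: [0.5834, 0.2504, 0.1309]
eef_rot: [-0.476, 0.476, 0.523, -0.523]
contact_force: [-0.4, 1.4, 0.2]
grip_width: 0.547
time: 46.2
ee_pos: [0.5834, 0.2502, 0.1307]
eef_rot: [-0.398, 0.398, 0.585, -0.584]
contact_force: [-0.6, 0.4, 0.0]
grip_width: 0.553
t 46.2 pos [0.5834 0.2502 0.1307] F [-0.6  0.4  0. ] w 0.553 q7 1.19
offset [0.11, 3.92, 0.27] spin -0.0 curyaw 1.946
```

View pics/w15.png

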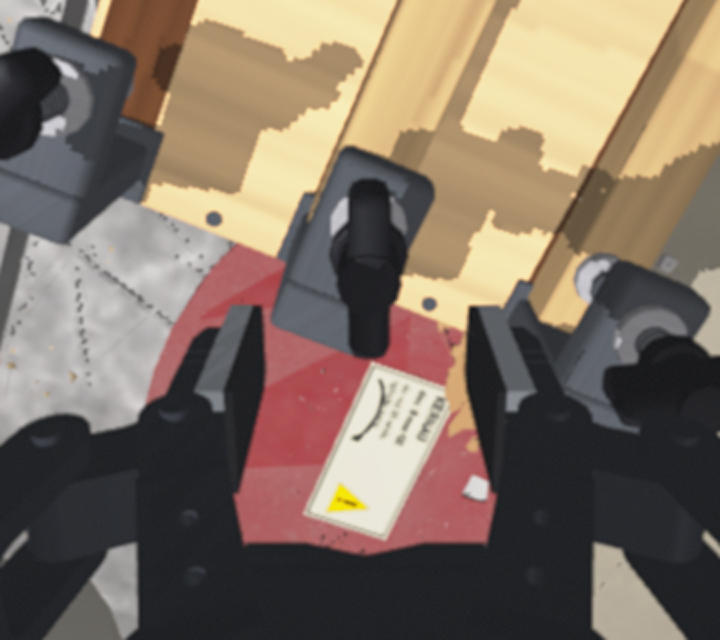

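```bash
python3 -m pendant '[{"offset":[0.1,2,0.2],"spin":0,"gripper":-0.1},{"offset":[0.1,3.9,0.2],"spin":0,"gripper":-0.1},{"offset":[0.1,3.9,0.2],"spin":0,"gripper":-0.1},{"offset":[0.1,3.9,0.2],"spin":0,"gripper":1},{"offset":[0.1,3.9,0.2],"spin":0,"gripper":1},{"offset":[0.1,3.9,0.2],"spin":0,"gripper":1},{"offset":[0.1,3.9,0.2],"spin":0,"gripper":1},{"offset":[0.1,3.9,0.2],"spin":0,"gripper":1}]' 40; python3 plan.py .5805 .2503 .0915 -0.293; python3 -m pendant '[{"offset":[0,0.06,0],"spin":0.15,"gripper":1},{"offset":[0,0.11,0],"spin":0.3,"gripper":1},{"offset":[0,0.17,0],"spin":0.45,"gripper":1},{"offset":[0,0.23,0],"spin":0.6,"gripper":1},{"offset":[0,0.29,0],"spin":0.75,"gripper":1},{"offset":[0,0.34,0],"spin":0.9,"gripper":1},{"offset":[0,0.4,0],"spin":1.05,"gripper":1},{"offset":[0,0.46,0],"spin":1.2,"gripper":1},{"offset":[0,0.52,0],"spin":1.35,"gripper":1},{"offset":[0,0.57,0],"spin":1.5,"gripper":1},{"offset":[0,0.63,0],"spin":1.65,"gripper":1},{"offset":[0,0.63,0],"spin":1.65,"gripper":1}]'; python3 plan.py .5805 .2503 .0915 -0.293;python3 - <<'E'
from ov import *
f=manip.grab_frame("wrist"); crop(f,"w16.png",100,100,460,420,2)
print(manip.observe()["torque"])
E
```

```text
time: 47.05
ee_pos: [0.5816, 0.2508, 0.0932]
eef_rot: [-0.398, 0.399, 0.584, -0.583]
contact_force: [-0.7, -1.2, 5.9]
grip_width: 0.126
t 47.0 pos [0.5816 0.2508 0.0932] F [-0.7 -1.2  5.9] w 0.126 q7 1.17
offset [-0.0, 0.17, 0.12] spin 2.236 curyaw 1.943
time: 48.25
ee_pos: [0.5817, 0.251, 0.0869]
eef_rot: [0.7, -0.7, -0.103, 0.101]
contact_force: [-0.2, -0.7, 7.2]
grip_width: 0.124
t 48.2 pos [0.5817 0.251  0.0869] F [-0.2 -0.7  7.2] w 0.124 q7 -0.37
offset [-0.14, -0.46, -0.03] spin 0.583 curyaw 0.29
[-0.28690375  0.01524305 -0.11815427]
```

View pics/w16.png

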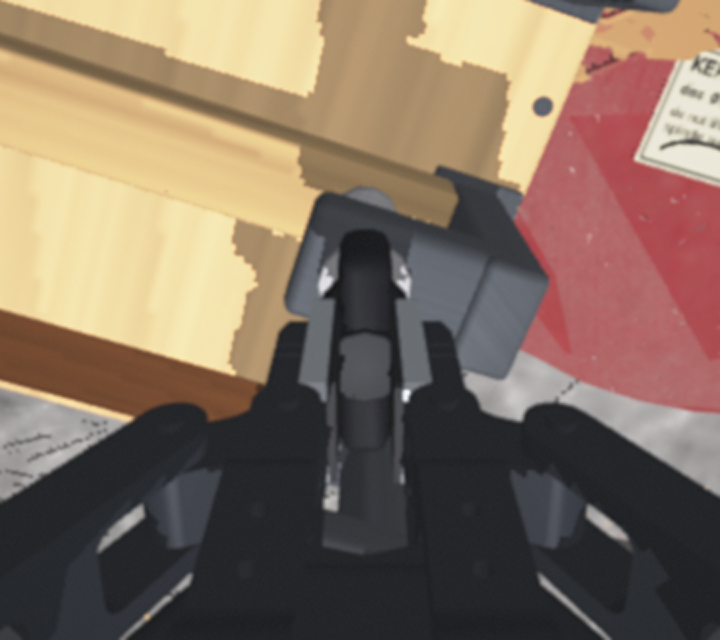

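Well held. The last 0.585 rad of turn follows, then release.

```bash
python3 -m pendant '[{"offset":[0,0.06,0],"spin":0.15,"gripper":1},{"offset":[0,0.11,0],"spin":0.3,"gripper":1},{"offset":[0,0.17,0],"spin":0.45,"gripper":1},{"offset":[0,0.22,0],"spin":0.585,"gripper":1},{"offset":[0,0.22,0],"spin":0.585,"gripper":1},{"offset":[0,0.22,0],"spin":0.585,"gripper":1}]'; python3 plan.py .5805 .2503 .0915 -0.293; python3 -m pendant '[{"offset":[0,0,0],"spin":0,"gripper":-0.1},{"offset":[0,0,0],"spin":0,"gripper":-0.1},{"offset":[0,0,0],"spin":0,"gripper":-0.1},{"offset":[0,-3,0],"spin":0,"gripper":-0.1},{"offset":[0,-7,0],"spin":0,"gripper":-0.1},{"offset":[0,-11,0],"spin":0,"gripper":-0.1},{"offset":[0,-11,0],"spin":0,"gripper":-0.1}]'; python3 - <<'E'
from ov import *
f=manip.grab_frame("top"); crop(f,"t11.png",155,140,425,320,2.9)
g=manip.grab_frame("scene"); crop(g,"s20.png",140,170,330,350,4)
E
```

```text
time: 48.9
ee_pos: [0.5818, 0.251, 0.0847]
eef_rot: [0.7, -0.699, 0.101, -0.102]
contact_force: [-0.1, -0.6, 5.8]
grip_width: 0.125
t 48.9 pos [0.5818 0.251  0.0847] F [-0.1 -0.6  5.8] w 0.125 q7 -0.91
offset [-0.1, -0.68, -0.1] spin 0.005 curyaw -0.288
time: 49.6
ee_pos: [0.5832, 0.2523, 0.1995]
eef_rot: [0.701, -0.698, 0.1, -0.105]
contact_force: [0.2, 0.5, -0.5]
grip_width: 0.556
```

View pics/t11.png

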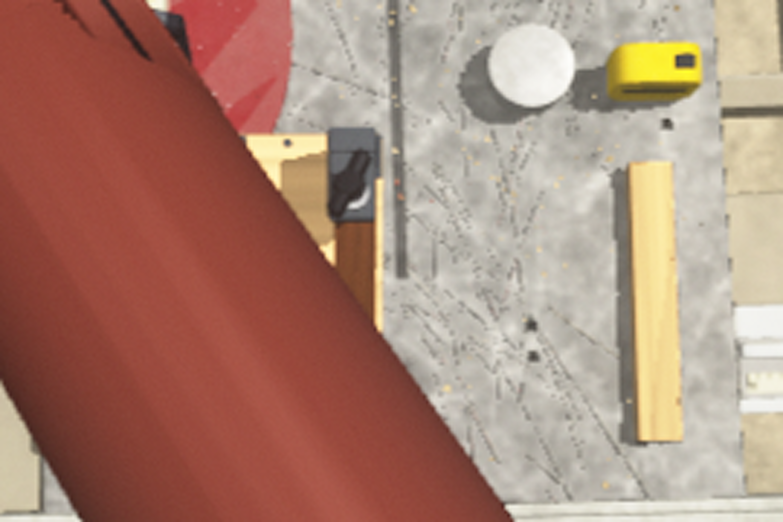

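View pics/s20.png

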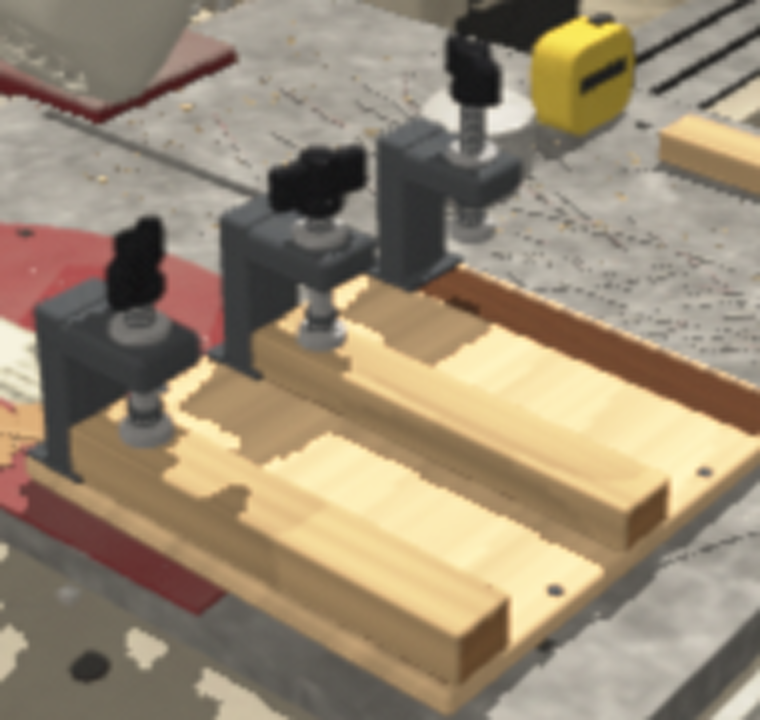

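Clamp 2 is done: final yaw −0.288 against −0.293 planned. The last batten has been knocked aside; it's now at crop (656,301). I relocate it.

```bash
python3 - <<'E'
from ov import *
f=manip.grab_frame("top")
P=[onz(f,(155+a/2.9-.4,140+b/2.9-.4),.02)[:2] for a,b in ((630,164),(674,161),(639,441),(683,440))]
far=(P[0]+P[1])/2; near=(P[2]+P[3])/2; d=far-near
print("len",np.linalg.norm(d),"yaw",np.arctan2(d[1],d[0]),"cen",(far+near)/2)
c=(far+near)/2; y=np.arctan2(d[1],d[0]); print("grasp",c-.008*np.array([np.cos(y),np.sin(y)]), np.pi/2+y)
E
python3 plan.py .49 -.09 .195 1.58
```

```text
len 0.21820160742755004 yaw -0.028263724919625404 cen [ 0.49664921 -0.09186819]
grasp [ 0.48865241 -0.09164211] 1.5425326018752712
t 49.8 pos [0.5806 0.2504 0.1927] F [ 0.4 -0.9 -0.7] w 0.552 q7 -0.88
offset [1.07, -0.21, -35.21] spin -1.871 curyaw -0.291
```

```bash
python3 -m pendant '[{"offset":[0.1,0,-3],"spin":-0.14,"gripper":-0.1},{"offset":[0.2,0,-6],"spin":-0.28,"gripper":-0.1},{"offset":[0.3,0,-9],"spin":-0.42,"gripper":-0.1},{"offset":[0.4,0,-13],"spin":-0.56,"gripper":-0.1},{"offset":[0.5,0,-17],"spin":-0.7,"gripper":-0.1},{"offset":[0.6,0,-21],"spin":-0.84,"gripper":-0.1},{"offset":[0.7,0,-25],"spin":-0.98,"gripper":-0.1},{"offset":[0.8,0,-29],"spin":-1.12,"gripper":-0.1},{"offset":[0.9,0,-32],"spin":-1.26,"gripper":-0.1},{"offset":[1,0,-34.5],"spin":-1.4,"gripper":-0.1},{"offset":[1,0,-35.5],"spin":-1.54,"gripper":-0.1},{"offset":[1,0,-35.5],"spin":-1.68,"gripper":-0.1}]'; python3 -m pendant '[{"offset":[0,3,0],"spin":-0.15,"gripper":-0.1},{"offset":[0,7,0],"spin":-0.154,"gripper":-0.1},{"offset":[0,10,0],"spin":-0.154,"gripper":-0.1},{"offset":[0,12,0],"spin":-0.154,"gripper":-0.1},{"offset":[0,12,0],"spin":-0.154,"gripper":-0.1},{"offset":[0,12,0],"spin":-0.154,"gripper":-0.1}]'; python3 plan.py .488 -.0925 .07 1.543; python3 - <<'E'
from ov import *
f=manip.grab_frame("wrist"); crop(f,"w17.png",0,0,560,420,1.4)
E
```

```text
time: 50.95
ee_pos: [0.487, -0.0946, 0.1916]
eef_rot: [0.543, -0.542, -0.452, 0.454]
contact_force: [0.4, 0.0, -0.2]
grip_width: 0.548
time: 51.55
ee_pos: [0.4879, -0.0922, 0.0729]
eef_rot: [0.507, -0.506, -0.493, 0.493]
contact_force: [1.3, 0.6, -0.1]
grip_width: 0.547
t 51.5 pos [ 0.4879 -0.0922  0.0729] F [ 1.3  0.6 -0.1] w 0.547 q7 1.58
offset [-0.03, 0.29, -0.01] spin 0.0 curyaw 1.543
```

View pics/w17.png

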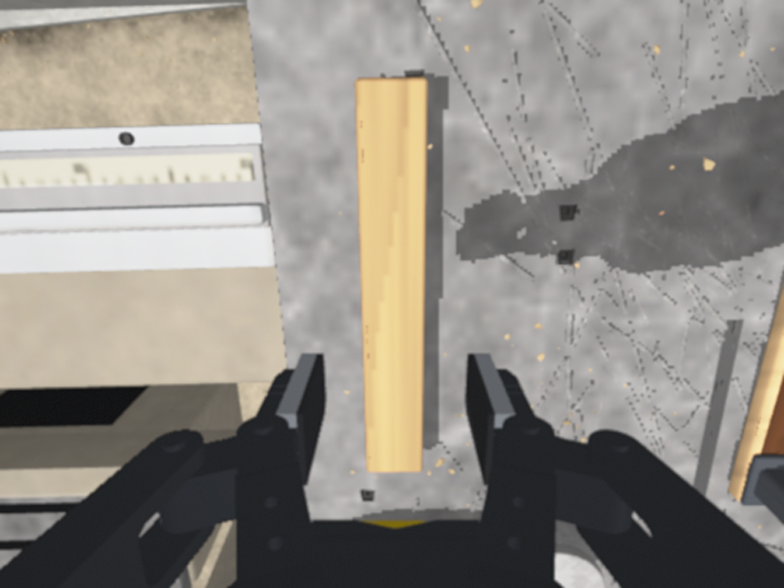

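```bash
python3 -m pendant '[{"offset":[0,0,0],"spin":0,"gripper":1},{"offset":[0,2,0],"spin":0,"gripper":1},{"offset":[0,5,0],"spin":0,"gripper":1},{"offset":[0,7,0],"spin":0,"gripper":1},{"offset":[0,8.2,0],"spin":0,"gripper":1},{"offset":[0,8.6,0],"spin":0,"gripper":1},{"offset":[0,8.6,0],"spin":0,"gripper":1},{"offset":[0,8.6,0],"spin":0,"gripper":1}]' 60;  for i in 1 2 3; do python3 -m pendant '[{"offset":[0,0.15,0],"spin":0,"gripper":1},{"offset":[0,0.15,0],"spin":0,"gripper":1}]'|tr '\n' ' ';echo; done
```

```text
time: 52.4
ee_pos: [0.4895, -0.0925, -0.0116]
eef_rot: [-0.506, 0.507, 0.493, -0.493]
contact_force: [-1.1, 0.2, 0.4]
grip_width: 0.001
time: 52.6 ee_pos: [0.489, -0.0925, -0.0137] eef_rot: [-0.507, 0.507, 0.493, -0.493] contact_force: [-1.1, -1.5, -0.5] grip_width: 0.001 
time: 52.8 ee_pos: [0.4886, -0.0924, -0.0157] eef_rot: [0.507, -0.507, -0.493, 0.493] contact_force: [-0.2, -0.0, -0.3] grip_width: -0.003 
time: 53.0 ee_pos: [0.4885, -0.0923, -0.0174] eef_rot: [0.507, -0.507, -0.493, 0.493] contact_force: [0.1, 0.6, -0.5] grip_width: -0.003
```

```bash
 for i in 1 2; do python3 -m pendant '[{"offset":[0,0.13,0],"spin":0,"gripper":1},{"offset":[0,0.13,0],"spin":0,"gripper":1}]'|tr '\n' ' ';echo; done
```

```text
time: 53.2 ee_pos: [0.4884, -0.0924, -0.0187] eef_rot: [0.507, -0.507, -0.493, 0.493] contact_force: [0.0, -0.4, 0.8] grip_width: -0.004 
time: 53.4 ee_pos: [0.4887, -0.0924, -0.0193] eef_rot: [-0.507, 0.507, 0.493, -0.493] contact_force: [-2.9, 0.9, 8.2] grip_width: -0.0
```

20.0 mm is confirmed. Now I grasp it.

```bash
python3 -m pendant '[{"offset":[0,-1.5,0],"spin":0,"gripper":1},{"offset":[0,-3.5,0],"spin":0,"gripper":-0.1},{"offset":[0,-3.5,0],"spin":0,"gripper":-0.1},{"offset":[0,-3.5,0],"spin":0,"gripper":-0.1},{"offset":[0,-3.5,0],"spin":0,"gripper":-0.1},{"offset":[0,-1,0],"spin":0,"gripper":-0.1},{"offset":[0,0.5,0],"spin":0,"gripper":-0.1},{"offset":[0,1.45,0],"spin":0,"gripper":-0.1},{"offset":[0,1.45,0],"spin":0,"gripper":-0.1}]' 
python3 -m pendant '[{"offset":[0,0,0],"spin":0,"gripper":1},{"offset":[0,0,0],"spin":0,"gripper":1},{"offset":[0,0,0],"spin":0,"gripper":1},{"offset":[0,0,0],"spin":0,"gripper":1},{"offset":[0,0,0],"spin":0,"gripper":1}]' 60
python3 -m pendant '[{"offset":[0,-1,0],"spin":0,"gripper":1},{"offset":[0,-4,0],"spin":0,"gripper":1},{"offset":[0,-8,0],"spin":0,"gripper":1},{"offset":[0,-12,0],"spin":0,"gripper":1},{"offset":[0,-16,0],"spin":0,"gripper":1},{"offset":[0,-20,0],"spin":0,"gripper":1},{"offset":[0,-22,0],"spin":0.004,"gripper":1},{"offset":[0,-22,0],"spin":0.004,"gripper":1},{"offset":[0,-22,0],"spin":0.004,"gripper":1}]'; python3 plan.py .4205 .1468 .186 1.539
```

```text
time: 54.3
ee_pos: [0.4872, -0.092, -0.0359]
eef_rot: [0.508, -0.506, -0.492, 0.494]
contact_force: [0.5, -0.3, -0.1]
grip_width: 0.554
time: 54.8
ee_pos: [0.4889, -0.0925, -0.0339]
eef_rot: [-0.507, 0.507, 0.493, -0.493]
contact_force: [-0.4, -0.5, 1.9]
grip_width: 0.378
time: 55.7
ee_pos: [0.4884, -0.0923, 0.1858]
eef_rot: [-0.508, 0.508, 0.492, -0.492]
contact_force: [0.0, -0.5, -1.7]
grip_width: 0.379
t 55.7 pos [ 0.4884 -0.0923  0.1858] F [ 0.  -0.5 -1.7] w 0.379 q7 1.62
offset [23.69, -0.02, 7.55] spin 0.0 curyaw 1.539
```

```bash
python3 -m pendant '[{"offset":[4,0,1.3],"spin":0,"gripper":1},{"offset":[8,0,2.6],"spin":0,"gripper":1},{"offset":[12,0,3.9],"spin":0,"gripper":1},{"offset":[16,0,5.2],"spin":0,"gripper":1},{"offset":[20,0,6.5],"spin":0,"gripper":1},{"offset":[23.7,0,7.55],"spin":0,"gripper":1},{"offset":[23.7,0,7.55],"spin":0,"gripper":1},{"offset":[23.7,4,7.55],"spin":0,"gripper":1},{"offset":[23.7,8,7.55],"spin":0,"gripper":1},{"offset":[23.7,12,7.55],"spin":0,"gripper":1},{"offset":[23.7,15,7.55],"spin":0,"gripper":1}]'; python3 -m pendant '[{"offset":[0,2,0],"spin":0,"gripper":1},{"offset":[0,3.5,0],"spin":0,"gripper":1},{"offset":[0,4.5,0],"spin":0,"gripper":1},{"offset":[0,4.8,0],"spin":0,"gripper":1},{"offset":[0,4.8,0],"spin":0,"gripper":1}]';python3 plan.py .4205 .147 -.0155 1.539;  python3 - <<'E'
from ov import *
f=manip.grab_frame("top"); g=manip.grab_frame("scene")
overlay(f,"t12.png",(160,180,300,310),5,.015,-.11,.020,.020)
overlay(g,"s21.png",(140,160,350,350),3.7,.015,-.11,.020,.020)
E
```

```text
time: 56.8
ee_pos: [0.4185, 0.1457, 0.0323]
eef_rot: [0.509, -0.507, -0.491, 0.493]
contact_force: [1.2, -0.9, -0.6]
grip_width: 0.383
time: 57.3
ee_pos: [0.4203, 0.1467, -0.0126]
eef_rot: [0.508, -0.508, -0.492, 0.492]
contact_force: [0.3, 0.8, -0.8]
grip_width: 0.38
t 57.3 pos [ 0.4203  0.1467 -0.0126] F [ 0.3  0.8 -0.8] w 0.38 q7 0.96
offset [0.03, 0.29, -0.02] spin -0.0 curyaw 1.539
```

View pics/t12.png

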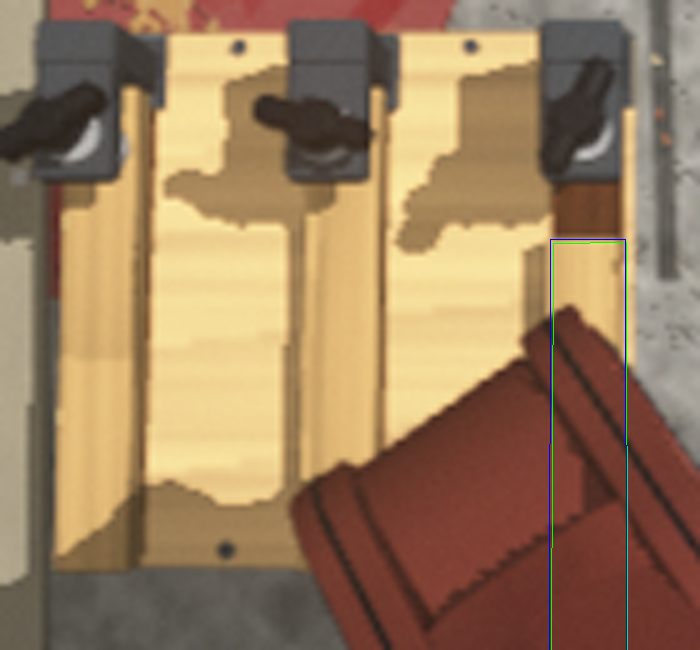

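View pics/s21.png

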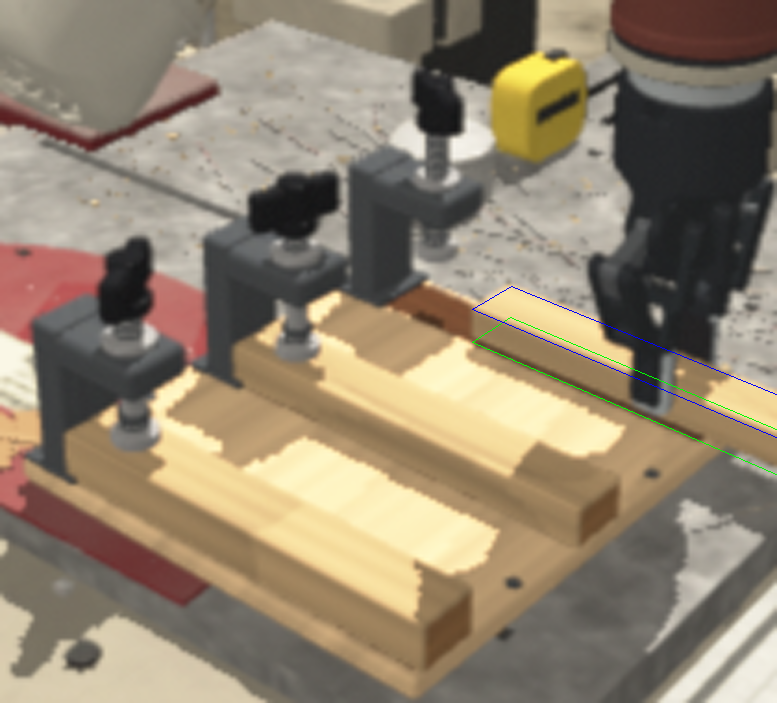

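```bash
python3 -m pendant '[{"offset":[0,0.3,0],"spin":0,"gripper":1},{"offset":[0,0.3,-1],"spin":0,"gripper":1},{"offset":[0,0.3,-2],"spin":0,"gripper":1},{"offset":[0,0.3,-3],"spin":0,"gripper":1},{"offset":[0,0.3,-4],"spin":0,"gripper":1},{"offset":[0,0.3,-5],"spin":0,"gripper":1},{"offset":[0,0.3,-5.8],"spin":0,"gripper":1},{"offset":[0,0.3,-6.4],"spin":0,"gripper":1},{"offset":[0,0.3,-6.8],"spin":0,"gripper":1},{"offset":[0,0.33,-6.8],"spin":0,"gripper":1},{"offset":[0,0.33,-6.8],"spin":0,"gripper":1}]'
for i in 1 2 3; do python3 -m pendant '[{"offset":[0,0,-0.15],"spin":0,"gripper":1},{"offset":[0,0,-0.15],"spin":0,"gripper":1}]'|tr '\n' ' ';echo; done
```

```text
time: 58.5
ee_pos: [0.4883, 0.1448, -0.0157]
eef_rot: [0.508, -0.508, -0.492, 0.492]
contact_force: [-1.1, 0.4, -0.7]
grip_width: 0.38
time: 58.7 ee_pos: [0.49, 0.1447, -0.0155] eef_rot: [-0.508, 0.508, 0.492, -0.492] contact_force: [0.5, -0.2, -0.9] grip_width: 0.381 
time: 58.9 ee_pos: [0.49, 0.1447, -0.0158] eef_rot: [0.508, -0.507, -0.491, 0.493] contact_force: [-6.5, -0.5, 4.4] grip_width: 0.382 
time: 59.1 ee_pos: [0.4899, 0.1446, -0.0159] eef_rot: [0.509, -0.507, -0.49, 0.494] contact_force: [-14.2, -0.9, 10.3] grip_width: 0.382
```

```bash
python3 -m pendant '[{"offset":[0,0,0.22],"spin":0,"gripper":1},{"offset":[0,0,0.22],"spin":0,"gripper":-0.1},{"offset":[0,0,0.22],"spin":0,"gripper":-0.1},{"offset":[0,0,0.22],"spin":0,"gripper":-0.1},{"offset":[0,0,0.22],"spin":0,"gripper":-0.1},{"offset":[0,-4,0.5],"spin":0,"gripper":-0.1},{"offset":[0,-9,0.5],"spin":0,"gripper":-0.1},{"offset":[0,-14,0.5],"spin":0,"gripper":-0.1},{"offset":[0,-18,0.5],"spin":0,"gripper":-0.1},{"offset":[0,-20,0.5],"spin":0,"gripper":-0.1},{"offset":[0,-20,0.5],"spin":0,"gripper":-0.1}]'; python3 plan.py .5785 .141 .145 1.139; python3 - <<'E'
from ov import *
f=manip.grab_frame("top"); g=manip.grab_frame("scene")
overlay(f,"t13.png",(155,170,295,310),5,.085,-.11,.020)
overlay(g,"s22.png",(140,160,350,350),3.7,.085,-.11,.020)
E
python3 plan.py .5785 .141 .145 1.139
```

```text
time: 60.2
ee_pos: [0.49, 0.1454, 0.1878]
eef_rot: [-0.507, 0.509, 0.494, -0.49]
contact_force: [0.5, 0.8, -0.2]
grip_width: 0.549
t 60.2 pos [0.49   0.1454 0.1878] F [ 0.5  0.8 -0.2] w 0.549 q7 1.11
offset [-0.16, 4.34, -8.83] spin 0.4 curyaw 1.539
t 60.3 pos [0.4882 0.1446 0.1843] F [ 0.  -0.2 -0.5] w 0.55 q7 1.11
offset [-0.07, 3.93, -9.03] spin 0.4 curyaw 1.539
```

View pics/t13.png

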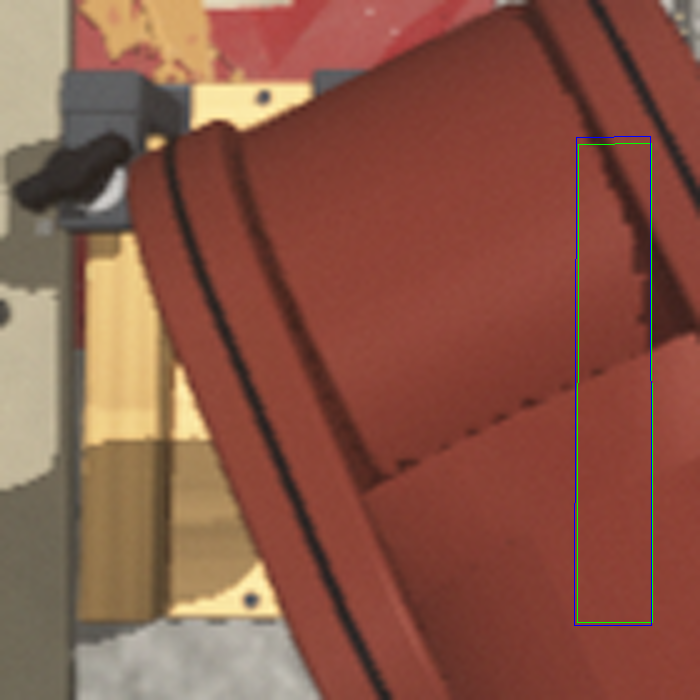

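View pics/s22.png

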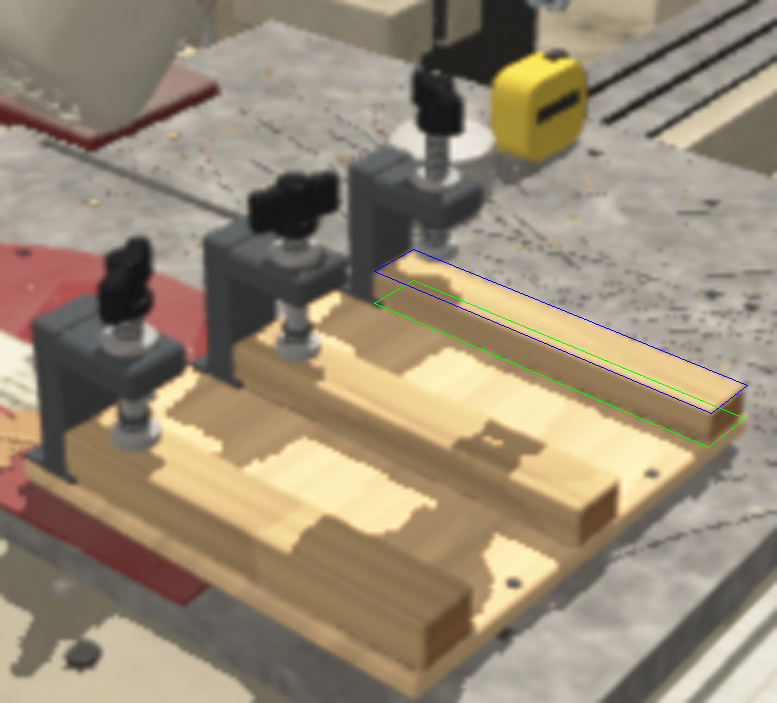

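```bash
python3 -m pendant '[{"offset":[0,0,-3],"spin":0.13,"gripper":-0.1},{"offset":[0,0,-6],"spin":0.26,"gripper":-0.1},{"offset":[-0.1,1,-8.9],"spin":0.4,"gripper":-0.1},{"offset":[-0.1,3,-8.9],"spin":0.4,"gripper":-0.1},{"offset":[-0.1,4,-8.9],"spin":0.4,"gripper":-0.1},{"offset":[-0.1,4,-8.9],"spin":0.4,"gripper":-0.1}]'; python3 plan.py .578 .141 .097 1.139; python3 - <<'E'
from ov import *
f=manip.grab_frame("wrist"); crop(f,"w18.png",100,100,460,420,2)
E
```

```text
time: 60.9
ee_pos: [0.575, 0.1407, 0.1416]
eef_rot: [0.596, -0.595, -0.38, 0.383]
contact_force: [0.3, 0.3, 0.4]
grip_width: 0.551
t 60.9 pos [0.575  0.1407 0.1416] F [0.3 0.3 0.4] w 0.551 q7 0.68
offset [0.16, 4.45, -0.28] spin 0.001 curyaw 1.14
```

View pics/w18.png

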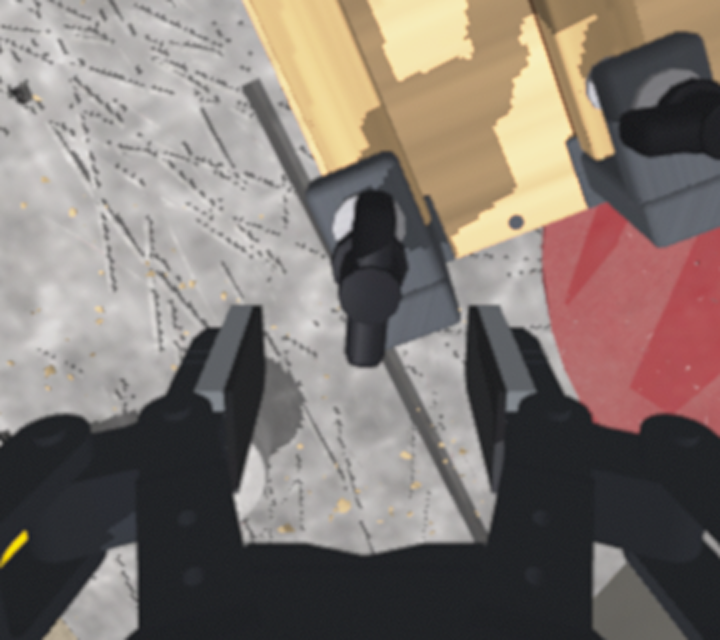

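```bash
python3 -m pendant '[{"offset":[0.1,1,-0.25],"spin":0.08,"gripper":-0.1},{"offset":[0.1,3,-0.25],"spin":0.08,"gripper":-0.1},{"offset":[0.1,4.4,-0.25],"spin":0.08,"gripper":-0.1},{"offset":[0.1,4.4,-0.25],"spin":0.08,"gripper":-0.1},{"offset":[0.1,4.4,-0.25],"spin":0.08,"gripper":1},{"offset":[0.1,4.4,-0.25],"spin":0.08,"gripper":1},{"offset":[0.1,4.4,-0.25],"spin":0.08,"gripper":1},{"offset":[0.1,4.4,-0.25],"spin":0.08,"gripper":1},{"offset":[0.1,4.4,-0.25],"spin":0.08,"gripper":1}]' 40; python3 plan.py .578 .141 .097 1.06
```

```text
time: 61.85
ee_pos: [0.5798, 0.14, 0.1016]
eef_rot: [-0.61, 0.611, 0.357, -0.357]
contact_force: [-4.5, -3.8, 5.6]
grip_width: 0.125
t 61.9 pos [0.5798 0.14   0.1016] F [-4.5 -3.8  5.6] w 0.125 q7 0.59
offset [-0.0, 0.46, 0.2] spin -0.001 curyaw 1.059
```

```bash
python3 -m pendant '[{"offset":[-0.05,0.06,0.1],"spin":0.15,"gripper":1},{"offset":[-0.05,0.11,0.1],"spin":0.3,"gripper":1},{"offset":[-0.05,0.17,0.1],"spin":0.45,"gripper":1},{"offset":[-0.05,0.23,0.1],"spin":0.6,"gripper":1},{"offset":[-0.05,0.29,0.1],"spin":0.75,"gripper":1},{"offset":[-0.05,0.34,0.1],"spin":0.9,"gripper":1},{"offset":[-0.05,0.4,0.1],"spin":1.05,"gripper":1},{"offset":[-0.05,0.46,0.1],"spin":1.2,"gripper":1},{"offset":[-0.05,0.52,0.1],"spin":1.35,"gripper":1},{"offset":[-0.05,0.57,0.1],"spin":1.5,"gripper":1},{"offset":[-0.05,0.63,0.1],"spin":1.65,"gripper":1},{"offset":[-0.05,0.63,0.1],"spin":1.65,"gripper":1}]'; python3 -m pendant '[{"offset":[0,0.06,0],"spin":0.15,"gripper":1},{"offset":[0,0.11,0],"spin":0.3,"gripper":1},{"offset":[0,0.17,0],"spin":0.45,"gripper":1},{"offset":[0,0.23,0],"spin":0.6,"gripper":1},{"offset":[0,0.29,0],"spin":0.75,"gripper":1},{"offset":[0,0.34,0],"spin":0.9,"gripper":1},{"offset":[0,0.4,0],"spin":1.05,"gripper":1},{"offset":[0,0.4,0],"spin":1.05,"gripper":1}]'; python3 plan.py .578 .141 .097 1.209; python3 - <<'E'
from ov import *
f=manip.grab_frame("wrist"); crop(f,"w19.png",100,100,460,420,2)
g=manip.grab_frame("scene"); crop(g,"s23.png",140,160,350,350,3.7)
E
```

```text
time: 63.05
ee_pos: [0.5773, 0.1394, 0.0953]
eef_rot: [-0.675, 0.677, -0.209, 0.208]
contact_force: [-10.7, -6.7, 10.2]
grip_width: 0.129
time: 63.85
ee_pos: [0.5765, 0.1409, 0.0912]
eef_rot: [0.48, -0.482, 0.519, -0.518]
contact_force: [-13.3, -2.4, 11.4]
grip_width: 0.124
t 63.9 pos [0.5765 0.1409 0.0912] F [-13.3  -2.4  11.4] w 0.124 q7 -2.01
offset [-0.02, -0.58, 0.15] spin -2.855 curyaw -1.646
```

View pics/w19.png

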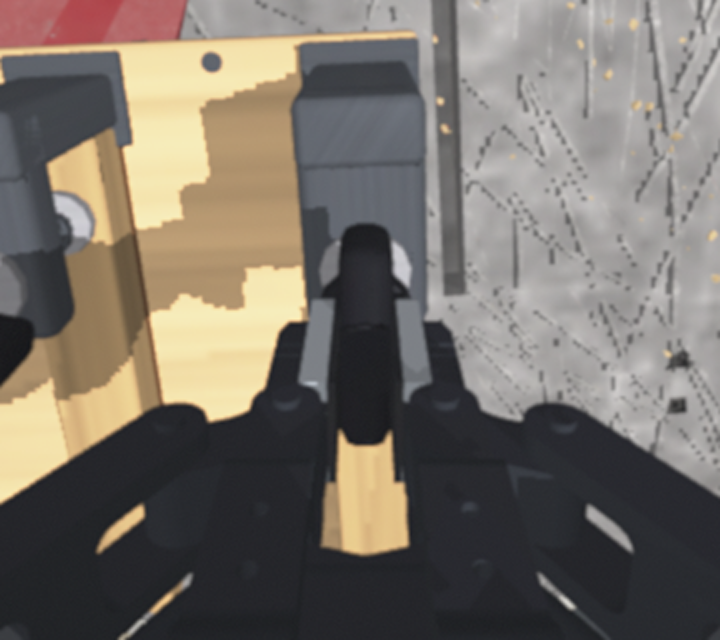

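View pics/s23.png

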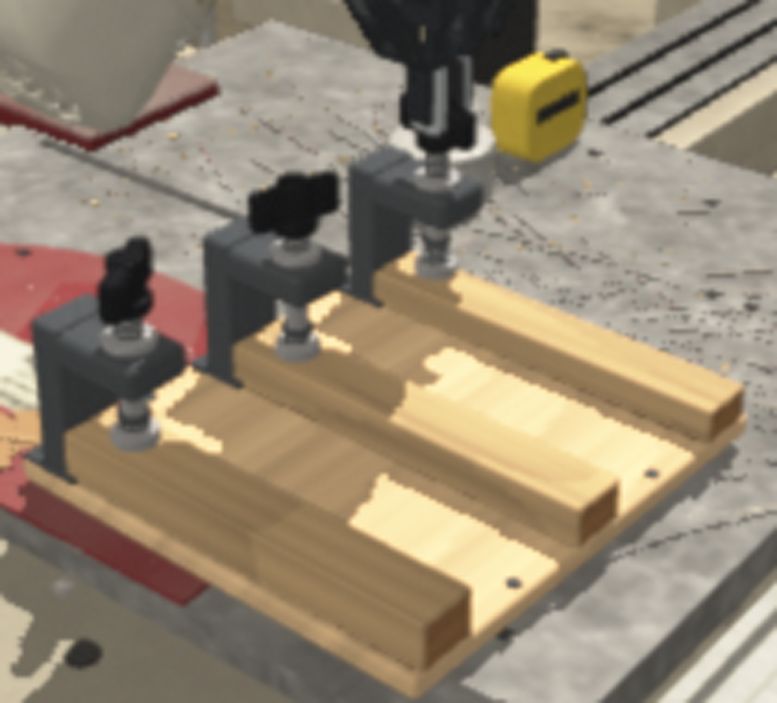

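```bash
python3 -m pendant '[{"offset":[0,0,0],"spin":0,"gripper":-0.1},{"offset":[0,0,0],"spin":0,"gripper":-0.1},{"offset":[0,0,0],"spin":0,"gripper":-0.1},{"offset":[0,-2,0],"spin":0,"gripper":-0.1},{"offset":[0,-4,0],"spin":0,"gripper":-0.1},{"offset":[0,-4,0],"spin":-0.15,"gripper":-0.1},{"offset":[0,-4,0],"spin":-0.3,"gripper":-0.1},{"offset":[0,-4,0],"spin":-0.45,"gripper":-0.1},{"offset":[0,-4,0],"spin":-0.6,"gripper":-0.1},{"offset":[0,-4,0],"spin":-0.75,"gripper":-0.1},{"offset":[0,-4,0],"spin":-0.9,"gripper":-0.1},{"offset":[0,-4,0],"spin":-1.05,"gripper":-0.1}]'; python3 -m pendant '[{"offset":[0,0,0],"spin":-0.15,"gripper":-0.1},{"offset":[0,0,0],"spin":-0.3,"gripper":-0.1},{"offset":[0,0,0],"spin":-0.45,"gripper":-0.1},{"offset":[0,0,0],"spin":-0.6,"gripper":-0.1},{"offset":[0,0,0],"spin":-0.75,"gripper":-0.1},{"offset":[0,0,0],"spin":-0.9,"gripper":-0.1},{"offset":[0,0,0],"spin":-1.05,"gripper":-0.1},{"offset":[0,0,0],"spin":-1.2,"gripper":-0.1},{"offset":[0,0,0],"spin":-1.35,"gripper":-0.1},{"offset":[0,0,0],"spin":-1.5,"gripper":-0.1},{"offset":[0,0,0],"spin":-1.65,"gripper":-0.1},{"offset":[0,0,0],"spin":-1.8,"gripper":-0.1}]'; python3 -m pendant '[{"offset":[0,0,0],"spin":-0.15,"gripper":-0.1},{"offset":[0,0,0],"spin":-0.292,"gripper":-0.1},{"offset":[0,0,0],"spin":-0.292,"gripper":-0.1}]';python3 plan.py .577 .1407 .0905 1.496
python3 - <<'E'
from ov import *
f=manip.grab_frame("wrist"); crop(f,"w20.png",100,100,460,420,2)
E
```

```text
time: 65.15
ee_pos: [0.5789, 0.1409, 0.1302]
eef_rot: [0.677, -0.677, 0.204, -0.204]
contact_force: [-0.2, 0.5, -0.8]
grip_width: 0.55
time: 66.35
ee_pos: [0.5789, 0.1408, 0.1302]
eef_rot: [-0.581, 0.581, 0.404, -0.403]
contact_force: [0.2, 0.6, 1.0]
grip_width: 0.544
time: 66.65
ee_pos: [0.5789, 0.1408, 0.1302]
eef_rot: [0.517, -0.517, -0.483, 0.483]
contact_force: [0.1, -0.2, -0.0]
grip_width: 0.55
t 66.7 pos [0.5789 0.1408 0.1302] F [ 0.1 -0.2 -0. ] w 0.55 q7 1.04
offset [-0.02, 3.97, 0.19] spin 0.007 curyaw 1.503
```

View pics/w20.png

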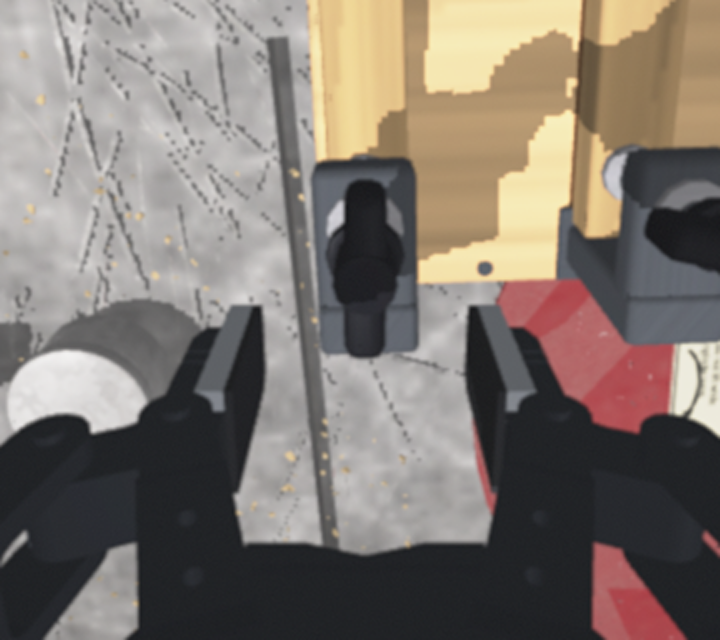

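```bash
python3 -m pendant '[{"offset":[0,2,0.15],"spin":0.007,"gripper":-0.1},{"offset":[0,3.95,0.15],"spin":0.007,"gripper":-0.1},{"offset":[0,3.95,0.15],"spin":0.007,"gripper":-0.1},{"offset":[0,3.95,0.15],"spin":0.007,"gripper":1},{"offset":[0,3.95,0.15],"spin":0.007,"gripper":1},{"offset":[0,3.95,0.15],"spin":0.007,"gripper":1},{"offset":[0,3.95,0.15],"spin":0.007,"gripper":1},{"offset":[0,3.95,0.15],"spin":0.007,"gripper":1}]' 40; python3 plan.py .5805 .2503 .0915 -1.079; python3 -m pendant '[{"offset":[0,0.06,0],"spin":0.15,"gripper":1},{"offset":[0,0.11,0],"spin":0.3,"gripper":1},{"offset":[0,0.17,0],"spin":0.45,"gripper":1},{"offset":[0,0.23,0],"spin":0.6,"gripper":1},{"offset":[0,0.29,0],"spin":0.75,"gripper":1},{"offset":[0,0.34,0],"spin":0.9,"gripper":1},{"offset":[0,0.4,0],"spin":1.05,"gripper":1},{"offset":[0,0.46,0],"spin":1.2,"gripper":1},{"offset":[0,0.52,0],"spin":1.35,"gripper":1},{"offset":[0,0.57,0],"spin":1.5,"gripper":1},{"offset":[0,0.63,0],"spin":1.65,"gripper":1},{"offset":[0,0.63,0],"spin":1.65,"gripper":1}]'; python3 plan.py .5805 .2503 .0915 -1.079;python3 - <<'E'
from ov import *
f=manip.grab_frame("wrist"); crop(f,"w21.png",100,100,460,420,2)
print(manip.observe()["torque"])
E
```

```text
time: 67.5
ee_pos: [0.5779, 0.1409, 0.092]
eef_rot: [-0.519, 0.519, 0.481, -0.48]
contact_force: [-0.7, -2.2, 7.1]
grip_width: 0.124
t 67.5 pos [0.5779 0.1409 0.092 ] F [-0.7 -2.2  7.1] w 0.124 q7 1.01
offset [10.93, 0.05, 0.59] spin 2.572 curyaw 1.493
time: 68.7
ee_pos: [0.5782, 0.1411, 0.0856]
eef_rot: [0.705, -0.705, 0.056, -0.058]
contact_force: [-0.1, 0.2, 4.9]
grip_width: 0.125
t 68.7 pos [0.5782 0.1411 0.0856] F [-0.1  0.2  4.9] w 0.125 q7 -0.57
offset [-1.52, -0.58, 10.82] spin 0.918 curyaw -0.161
[-0.28685644 -0.03065938 -0.16426046]
```

View pics/w21.png

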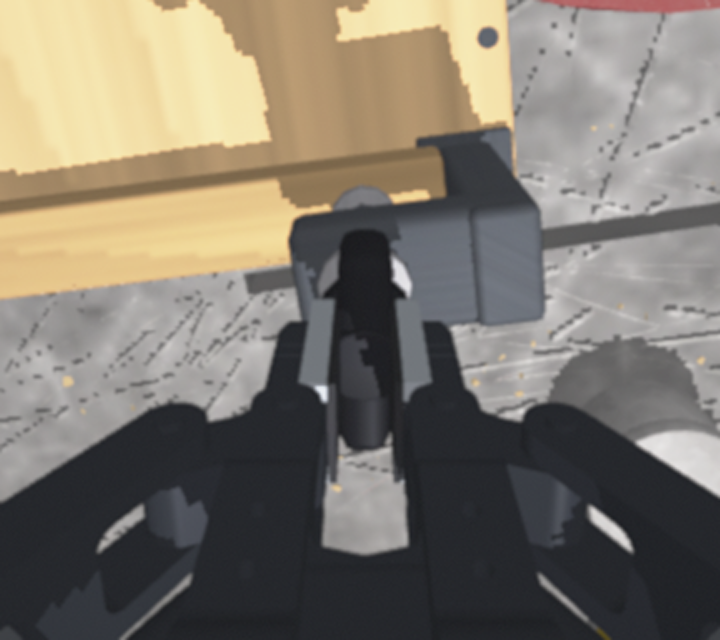

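```bash
python3 -m pendant '[{"offset":[0,0.06,0],"spin":0.15,"gripper":1},{"offset":[0,0.11,0],"spin":0.3,"gripper":1},{"offset":[0,0.17,0],"spin":0.45,"gripper":1},{"offset":[0,0.23,0],"spin":0.6,"gripper":1},{"offset":[0,0.29,0],"spin":0.75,"gripper":1},{"offset":[0,0.35,0],"spin":0.92,"gripper":1},{"offset":[0,0.35,0],"spin":0.92,"gripper":1},{"offset":[0,0.35,0],"spin":0.92,"gripper":1}]'; python3 plan.py .5805 .2503 .0915 -1.079; python3 -m pendant '[{"offset":[0,0,0],"spin":0,"gripper":-0.1},{"offset":[0,0,0],"spin":0,"gripper":-0.1},{"offset":[0,0,0],"spin":0,"gripper":-0.1},{"offset":[0,-3,0],"spin":0,"gripper":-0.1},{"offset":[0,-7,0],"spin":0,"gripper":-0.1},{"offset":[0,-11,0],"spin":0,"gripper":-0.1},{"offset":[0,-11,0],"spin":0,"gripper":-0.1}]'; python3 plan.py .45 -.35 .2 -1.079
```

```text
time: 69.55
ee_pos: [0.5784, 0.141, 0.0822]
eef_rot: [0.608, -0.607, 0.361, -0.363]
contact_force: [1.6, -1.7, 5.6]
grip_width: 0.125
t 69.5 pos [0.5784 0.141  0.0822] F [ 1.6 -1.7  5.6] w 0.125 q7 -1.45
offset [-9.52, -0.93, 5.38] spin 0.004 curyaw -1.075
time: 70.25
ee_pos: [0.5799, 0.1421, 0.197]
eef_rot: [0.61, -0.605, 0.36, -0.364]
contact_force: [-0.5, 0.8, -0.1]
grip_width: 0.549
t 70.2 pos [0.5799 0.1421 0.197 ] F [-0.5  0.8 -0.1] w 0.549 q7 -1.43
offset [37.12, -0.54, -34.81] spin 0.003 curyaw -1.076
```

Now I move the arm away to the right at height and check everything.

```bash
python3 -m pendant '[{"offset":[3,0,-3],"spin":0,"gripper":-0.1},{"offset":[6,0,-6],"spin":0,"gripper":-0.1},{"offset":[9,0,-9],"spin":0,"gripper":-0.1},{"offset":[12,0,-12],"spin":0,"gripper":-0.1},{"offset":[15,0,-15],"spin":0,"gripper":-0.1},{"offset":[18,0,-18],"spin":0,"gripper":-0.1},{"offset":[21,0,-21],"spin":0,"gripper":-0.1},{"offset":[24,0,-24],"spin":0,"gripper":-0.1},{"offset":[27,0,-27],"spin":0,"gripper":-0.1},{"offset":[30,0,-30],"spin":0,"gripper":-0.1},{"offset":[33,0,-33],"spin":0,"gripper":-0.1},{"offset":[33,0,-33],"spin":0,"gripper":-0.1}]'; python3 - <<'E'
from ov import *
f=manip.grab_frame("top"); crop(f,"t14.png",150,170,300,300,5.2)
g=manip.grab_frame("scene"); crop(g,"s24.png",140,165,345,345,3.8)
E
```

```text
time: 71.45
ee_pos: [0.4401, -0.3122, 0.1904]
eef_rot: [-0.605, 0.607, -0.365, 0.365]
contact_force: [0.1, 1.2, 0.1]
grip_width: 0.551
```

View pics/t14.png

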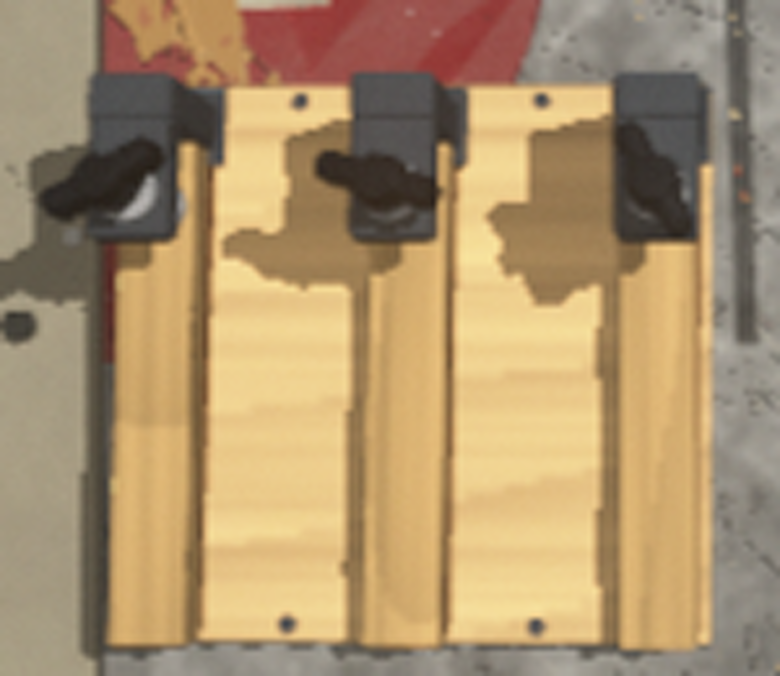

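View pics/s24.png

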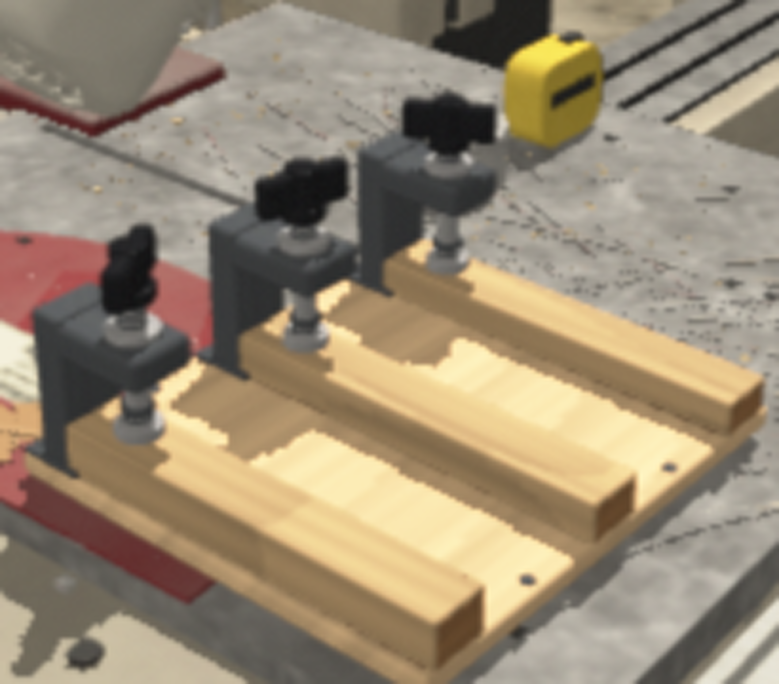

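In this scene crop I can't see the tin behind clamp 3 any more. I check the whole picture.

```bash
python3 - <<'E'
from ov import *
f=manip.grab_frame("top"); crop(f,"t15.png",0,0,560,420,1.4); print(manip.find_in("top","screw_tin"),manip.find_in("top","tape_measure"))
g=manip.grab_frame("scene"); crop(g,"s25.png",0,0,560,420,1.4); print(manip.find_in("scene","screw_tin"))
E
```

```text
[{'uv': [224.8, 254.2], 'p': 0.7}, {'uv': [336.4, 165.7], 'p': 0.58}] [{'uv': [381.0, 162.1], 'p': 0.67}, {'uv': [172.0, 205.2], 'p': 0.51}]
[{'uv': [267.7, 204.7], 'p': 0.55}]
```

View pics/t15.png

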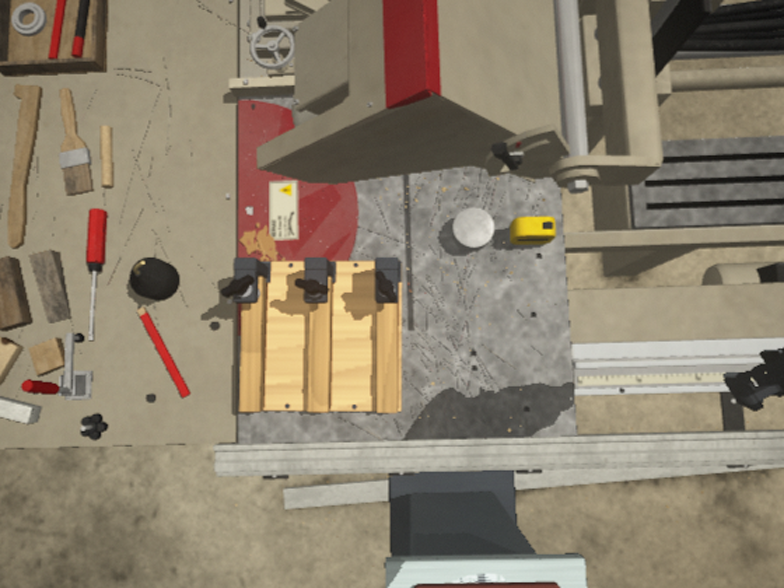

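View pics/s25.png

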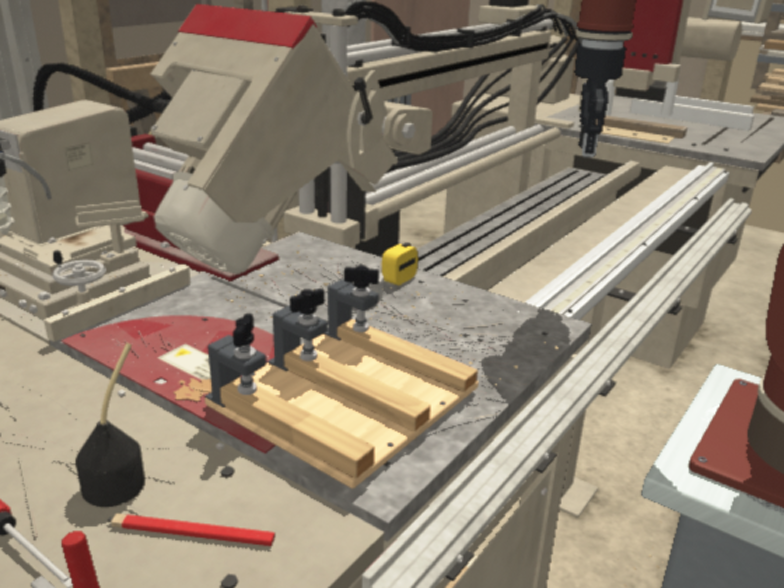

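The tin is still where it began, at top (338,162); in the scene view knob 3 now hides it. A final overlay check of all three battens follows.

```bash
python3 - <<'E'
from ov import *
f=manip.grab_frame("top"); x0,y0,x1,y1=150,170,300,300; sc=5.2
im=cv2.resize(f["img"][y0:y1,x0:x1,::-1],None,fx=sc,fy=sc,interpolation=cv2.INTER_CUBIC)
for yc,t in ((.11,.026),(0,.023),(-.11,.020)):
    p=[((W(f,a,yc+b,.018+t)+.5-[x0,y0])*sc).astype(int) for a,b in ((.085,-.017),(.085,.017),(-.135,.017),(-.135,-.017))]
    cv2.polylines(im,[np.array(p)],True,(255,0,0),1)
cv2.imwrite("pics/t16.png",im)
E
```

```text
(no output)
```

View pics/t16.png

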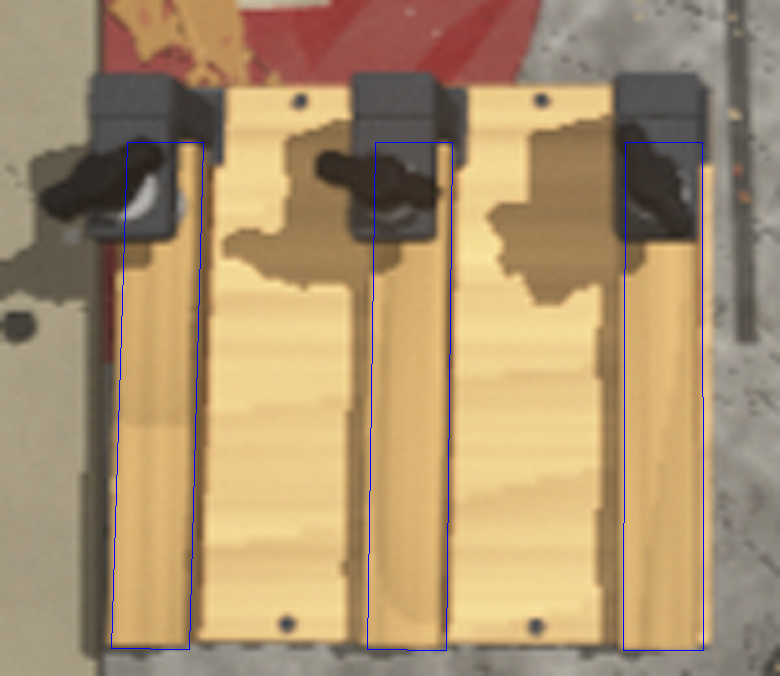

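```bash
python3 -c "
from rig import manip
print(manip.sign_off()); print(manip.observe()['time'])"
```

```text
the job is handed in; nothing more can be done
None
the job is handed in; nothing more can be done
```

All three battens are clamped in the rack, one per clamp, and I handed the job in at about 72 s of the 210 s allowed. No verdict is reported, so what follows rests on my own checks.

| Clamp | Batten | Probed thickness | Commanded knob angle |
|---|---|---|---|
| Left | batten_c | 25.9 mm | 4.19 rad |
| Middle | batten_b | 23.1 mm | 4.97 rad |
| Right | batten_a | 20.0 mm | 5.76 rad |

Each batten was pushed against its end stop until the force rose to 14–18 N. Each knob was then turned to the calculated touch point plus a quarter turn.

**Last checks:**
- **Placement:** the top view shows the battens straight on their tracks and at the stops, with about 1.5 mm of sideways difference. That is within camera calibration; the two cameras themselves put the rack 2–3 mm apart.
- **Knobs:** the bar angles in the final picture agree with the planned values to about 0.05 rad. There is no direct reading of the foot springs. On the left clamp, the foot stayed put while the screw sank, as expected.
- **Tape measure and tin:** both are where they started. The tin is hidden behind the right knob in the scene view but visible in the top view.

**What went differently than planned:**
- **Height error:** the reported tool height was off by about 39 mm, so my first grasp closed on nothing above batten_c. I measured the offset by touching the batten and the rack base, and corrected for it.
- **Knocked batten:** batten_a was knocked aside partway through. I located it again before picking it up.
- **Force:** one thickness probe on batten_c reached about 30 N, under the 40 N limit.

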